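# Put the hydrometers away after a battery check

### The arm

A 6-joint arm with a two-finger parallel gripper is mounted at the origin on the work surface. World frame = base frame: x ahead of the robot, y to its left, z up, the work surface at z = 0. Lengths are in mm, angles in rad, forces in N, time in s.
With the tool pointing down it reaches from about 300 to 875 mm from the base axis. Payload 6.4 kg.
Tool frame: the origin (TCP) lies on the centre line of the jaws, within the pads' length; the fingertips stand 8 mm ahead of it and the grasp point (between the pads) lies 11 mm behind it (robot.finger_overhang is the distance from the TCP to the fingertips, in mm); x points along the fingers, y is the direction in which the jaws open and shut, and the axes are right-handed (so a half turn about x gives the same grasp; the last joint's range is limited). The gripper opens to 88 mm and grips with 3 to 60 N. Pads are 18 mm wide; open, the fingers measure 123 mm over their backs; the gripper's body (75 mm by 187 mm) begins 45 mm behind the grasp point.
Start: joints at [0.896, 0.181, 1.607, -0, 1.354, -0.206], TCP at [259.786, 512.984, 246.714] pointing down, gripper open.
Joint ranges: [-2.99, 2.99], [-0.89, 2.07], [0.3, 2.58], [-1.14, 4.28], [0, 2.63], [-3.12, 3.12]. Speed limits (rad/s): [2.57, 2.57, 3.01, 3.14, 3.14, 3.14].

### API

Orientations are given as a rotation vector (axis times angle).
In Python, from cell import robot, read_camera, camera_model gives the robot as it stands. The module is installed in compiled form; this text tells all that it offers.
- The arm moves only by the tool send_rows, never from a script. Its argument "series" is a list of rows, each an object of numbers: "tx", "ty", "tz": the shift along the tool's x, y, z in mm; "turn": the turn about the tool's x in degrees. A call has 1 to 5 rows; each row is the pose to reach, as a shift and turn from the pose commanded when the call began, along the tool's axes at that moment; what a row does not reach only later rows make up. A row lasts 1/10 s, in which the tool goes at most 50 mm and 8.59 degrees, less where a joint would pass 70% of its speed; a pose out of reach is approached as far as the arm can. A call with a gripper value outside its range is refused whole. "fingers" is the finger opening in mm, from 0 to 88.1, set as the call begins (left out, the last holds). The fingers move at their own pace and stop on an object; "newtons" is the grip in N (left out, the last holds). Time passes only in rows, so rows that repeat a pose let the fingers close. It gives the time, the measured TCP pose, the force and the opening at its end, in the units of the state.
- robot.sense(): the state, without advancing time (a new reading comes with each control period).
- read_camera(name): name is "scene" or "top" or "wrist"; returns the picture (384x512x3 uint8, red, green, blue); there is no depth.
- camera_model(name): a dict with "camera_matrix" (3x3 intrinsics, pixels), "rvec" (rotation vector, rad) and "tvec" (3), from world to camera coordinates, as OpenCV has them; the wrist camera has in their place "tool_from_camera" (4x4, takes a point from camera to tool coordinates, whose origin is the TCP and whose axes are the tool frame's). Camera axes: x right, y down, z forward; pixel columns grow to the right and rows downward; lengths in mm; the calibration is good to about 2 mm. A picture is of the moment at which its call begins: read the wrist's pose just before it. camera_model takes no time and is no camera call.
- robot.close_job(): hands the job in, once; it reports no verdict.
The state is a dict: "clock": time; "joint_pos": joint angles; "qvel": joint speeds; "joint_torque": joint torques, N m; "position": TCP position; "eef_rot": TCP orientation; "force": force on the tool from outside, world axes, zero at the start; "wrist_torque": the same for the moment, N m; "grip_width": finger opening in mm.
Only numpy, scipy, OpenCV 4.12 (cv2) and the standard library are available. Lean on these libraries where they do the work, as an engineer would, in place of code of your own. Each camera call takes 0.05 s, during which the arm holds its last target.

### The job

Lift the lid off the divided stand box by its knob and lay it knob-up on the rubber mat, near the middle. Then stand every hydrometer that lies on the bench upright in the box, one to a bay, nozzle down to the floor of the bay and bulb up. Leave the other things on the bench where they are.

Things in the scene. Friction and masses are not known exactly. Their poses are not given: they have to be found in the camera images.
- stand: Fixed grey plastic box, open at the top (under the lid), 154 (x) x 104 (y) mm, 110 mm high, walls and floor 4 to 5 mm thick. Crossing dividers (4 mm thick, full height) make six bays of 46 x 46 mm, their centres at x = -50, 0, 50 and y = -25, 25 mm. Origin: centre of its underside, on the bench; x and y along its sides, z up. It may stand on the left or on the right.
- lid: Loose flat oblong lid of the stand box, grey plastic, 166 x 116 mm, 6 mm thick, 200 g (varies), without a lip; at the start it rests on the box's rim. In its middle a round black knob, 25 mm in diameter, from 14 to 38 mm above the lid's underside, on a 16 mm neck. Origin: centre of its underside; z up through the knob.
- mat: Fixed black rubber mat, 200 x 150 mm, 4 mm thick, flat on the bench on the other side from the stand box. Origin: centre of its underside.
- hydro0: Suction hydrometer, 200 mm long, about 80 g, lying on the bench (None if absent). Along its x axis: nozzle 10 mm thick, x -110 to -56 mm; square anti-roll collar 26 x 26 x 8 mm at x -52; clear barrel 18 mm thick to x +40; black bulb 26 mm thick, x +40 to +90. Origin on the axis near the centre of mass, 13 mm above the bench when lying; x points to the bulb, at the start away from the robot.
- hydro0_tip (a point): Nozzle tip of hydro0, 110 mm from its origin.
- hydro1: Suction hydrometer, 200 mm long, about 80 g, lying on the bench (None if absent). Along its x axis: nozzle 10 mm thick, x -110 to -56 mm; square anti-roll collar 26 x 26 x 8 mm at x -52; clear barrel 18 mm thick to x +40; black bulb 26 mm thick, x +40 to +90. Origin on the axis near the centre of mass, 13 mm above the bench when lying; x points to the bulb, at the start away from the robot.
- hydro1_tip (a point): Nozzle tip of hydro1, 110 mm from its origin.
- hydro2: Suction hydrometer, 200 mm long, about 80 g, lying on the bench (None if absent). Along its x axis: nozzle 10 mm thick, x -110 to -56 mm; square anti-roll collar 26 x 26 x 8 mm at x -52; clear barrel 18 mm thick to x +40; black bulb 26 mm thick, x +40 to +90. Origin on the axis near the centre of mass, 13 mm above the bench when lying; x points to the bulb, at the start away from the robot.
- hydro2_tip (a point): Nozzle tip of hydro2, 110 mm from its origin.
- hydro3: Suction hydrometer, 200 mm long, about 80 g, lying on the bench (None if absent). Along its x axis: nozzle 10 mm thick, x -110 to -56 mm; square anti-roll collar 26 x 26 x 8 mm at x -52; clear barrel 18 mm thick to x +40; black bulb 26 mm thick, x +40 to +90. Origin on the axis near the centre of mass, 13 mm above the bench when lying; x points to the bulb, at the start away from the robot.
- hydro3_tip (a point): Nozzle tip of hydro3, 110 mm from its origin.
- hydro4: Suction hydrometer, 200 mm long, about 80 g, lying on the bench (None if absent). Along its x axis: nozzle 10 mm thick, x -110 to -56 mm; square anti-roll collar 26 x 26 x 8 mm at x -52; clear barrel 18 mm thick to x +40; black bulb 26 mm thick, x +40 to +90. Origin on the axis near the centre of mass, 13 mm above the bench when lying; x points to the bulb, at the start away from the robot.
- hydro4_tip (a point): Nozzle tip of hydro4, 110 mm from its origin.
- plug_a: White vent plug, 32 mm in diameter, 26 mm high; a bystander, to be left where it is. Origin: at its underside.
- plug_b: White vent plug, 32 mm in diameter, 26 mm high; a bystander, to be left where it is. Origin: at its underside.
- plug_c: White vent plug, 32 mm in diameter, 26 mm high; a bystander, to be left where it is. Origin: at its underside.
- water: White bottle of deionised water, 80 mm in diameter, 170 mm high; a bystander, to be left where it is. Origin: at its underside.
- spanner: Steel spanner, 170 mm long, lying flat; a bystander, to be left where it is. Origin: at its underside.
- mug: White mug, 76 mm in diameter, 90 mm high; a bystander, to be left where it is. Origin: at its underside.
- tape: Roll of black tape, 90 mm in diameter, 24 mm high; a bystander, to be left where it is. Origin: at its underside.
Mind the look-alikes: they are no part of the job. What is shaped like the hydro3 but brown, green or turquoise is not meant.

How it is judged:
By the outcome, as a careful person would: the job done as asked, in the order asked, and still so for the second after the job is handed in, with the robot touching nothing.
Of hydro0, hydro1, hydro2, hydro3, hydro4 only 4 to 5 are there at a start; the rules pass over those that are not, and their reading is None.
At some moment in a run one of lid, hydro0, hydro1, hydro2, hydro3, hydro4 may be knocked a few centimetres aside while the robot is not near it.
Once in a run the grip may slacken for a moment while it holds something.
It also fails if it takes over 210 s, if anything falls off the work surface, if the arm or the gripper's body presses on something with over 40 N, if the wrist force passes 120 N, or if a joint passes its speed limit or range.

## Working session

There is one attempt and no reset: what is moved stays moved. The work goes in short steps, Python scripts to look and compute and a tool call to move; the robot and the scene stay as the last step left them, time stands still between calls to the robot, and variables do not carry over. Pictures are saved under pics/ and viewed, and the job is handed in when it is done.

Besides the shell and the picture viewer there is one more tool, called after "Request:" by a JSON object that holds its "api" and its "payload". send_rows: Moves the arm, as the interface text tells. Its arguments: {"type":"object","properties":{"series":{"type":"array"},"fingers":{"type":"number"},"newtons":{"type":"number"}},"required":["series"]}

```bash
mkdir -p pics; ls; python3 - <<'E'
from cell import robot, read_camera, camera_model
import cv2,numpy as np
print(robot.sense())
for n in ["scene","top","wrist"]:
    im=read_camera(n); cv2.imwrite(f"pics/{n}0.png",cv2.cvtColor(im,cv2.COLOR_RGB2BGR))
    print(n,camera_model(n))
E
```

```text
pics
{'clock': 0.0, 'joint_pos': array([ 8.95675760e-01,  1.81505471e-01,  1.60798913e+00,  1.58063688e-05,
        1.35377326e+00, -2.06248355e-01]), 'qvel': array([-0.00100198,  0.00142825, -0.00024313, -0.00046463, -0.00112629,
       -0.00087799]), 'joint_torque': array([-2.57219026e-04, -4.33859789e+01, -3.41852689e+01,  7.03492085e-02,
        3.86060856e-02, -1.60154650e-04]), 'position': array([259.46206249, 512.56537252, 245.8392396 ]), 'eef_rot': array([ 0.36648525,  1.54008209, -0.36887302]), 'force': array([ 0.50082021, -0.25396694,  0.30074973]), 'wrist_torque': array([ 0.0132859 , -0.03625972, -0.06036514]), 'grip_width': 87.97394268773144}
scene {'camera_matrix': array([[389.0572799 ,   0.        , 253.9205872 ],
       [  0.        , 389.0572799 , 196.63974335],
       [  0.        ,   0.        ,   1.        ]]), 'rvec': array([ 1.87307578,  1.25865562, -0.66583136]), 'tvec': array([-171.12854852, -170.24012151, 1551.85111876])}
top {'camera_matrix': array([[426.90561409,   0.        , 262.59795226],
       [  0.        , 426.90561409, 197.56047663],
       [  0.        ,   0.        ,   1.        ]]), 'rvec': array([ 2.19428919, -2.13911766,  0.12055687]), 'tvec': array([   5.37672967,  506.05882339, 1508.89677874])}
wrist {'camera_matrix': array([[273.62438145,   0.        , 250.28336587],
       [  0.        , 273.62438145, 189.30917216],
       [  0.        ,   0.        ,   1.        ]]), 'tool_from_camera': array([[ 3.48514436e-04, -2.69628620e-01,  9.62964322e-01,
        -1.37909795e+02],
       [ 9.99999505e-01, -8.03085498e-04, -5.86780927e-04,
         6.48913601e-01],
       [ 9.31555613e-04,  9.62964051e-01,  2.69628206e-01,
        -6.99859427e+01],
       [ 0.00000000e+00,  0.00000000e+00,  0.00000000e+00,
         1.00000000e+00]])}
```

View pics/top0.png

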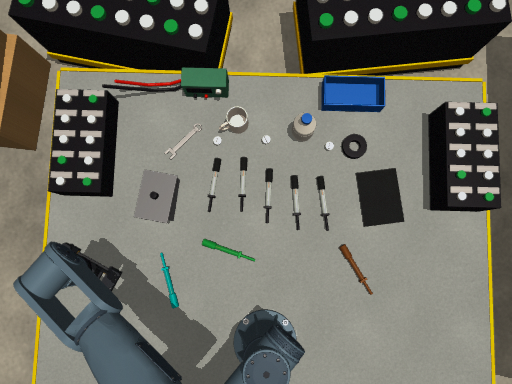

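View pics/scene0.png

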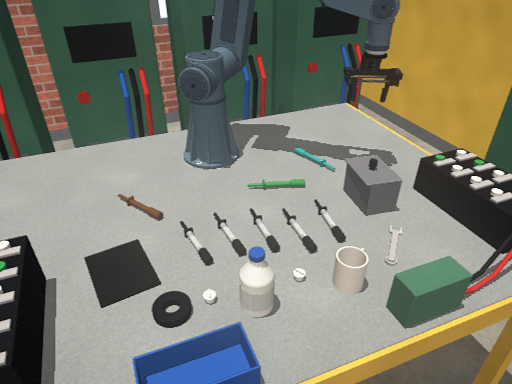

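View pics/wrist0.png

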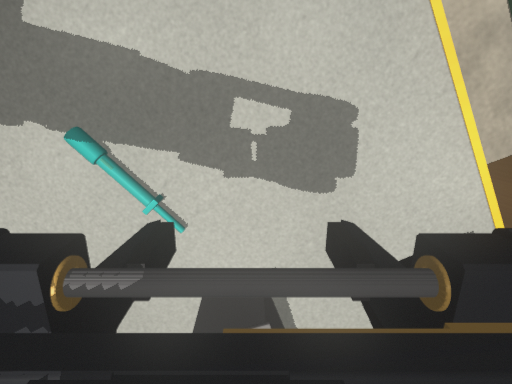

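Top view: the box with its lid is at the left (155,195) and the mat at the right (380,197). Five white/black hydrometers lie between them at columns 213–325, rows 160–230, and the teal, green and brown look-alikes are nearer the robot. Next I measure.

```bash
cat > h.py <<'E'
from cell import robot, read_camera, camera_model
import cv2,numpy as np
from scipy.spatial.transform import Rotation as R
def tool():
    s=robot.sense(); return s,np.array(s['position']),R.from_rotvec(s['eef_rot']).as_matrix()
def cam(n):
    m=camera_model(n);K=m['camera_matrix']
    if n=='wrist':
        s,p,Rt=tool();T=m['tool_from_camera'];return K,Rt@T[:3,:3],p+Rt@T[:3,3]
    Rc=R.from_rotvec(np.ravel(m['rvec'])).as_matrix();return K,Rc.T,-Rc.T@np.ravel(m['tvec'])
def ray(C,uv,z):
    K,Rw,c=C;uv=np.atleast_2d(np.array(uv,float))
    d=(Rw@np.linalg.inv(K)@np.c_[uv,np.ones(len(uv))].T).T
    return c+d*((z-c[2])/d[:,2])[:,None]
def proj(C,P):
    K,Rw,c=C;q=K@Rw.T@(np.array(P,float)-c);return q[:2]/q[2]
def save(n,im,s=1):
    cv2.imwrite(f'pics/{n}.png',cv2.resize(cv2.cvtColor(im,cv2.COLOR_RGB2BGR),None,fx=s,fy=s,interpolation=cv2.INTER_CUBIC))
def go(x,y,z,az=None):
    """delta to TCP target in tool axes; az = wanted world azimuth(deg) of jaw axis (mod 180)"""
    s,p,Rt=tool();d=Rt.T@(np.array([x,y,z])-p)
    j=Rt[:,1];cur=np.degrees(np.arctan2(j[1],j[0]))
    out='d tx %.1f ty %.1f tz %.1f'%tuple(d)
    if az is not None:
        t=-(az-cur); t=(t+90)%180-90   # tool x down: +turn = clockwise seen from above
        out+=' turn %.1f'%t
    print(out,'| jaw az %.1f'%cur,'pos',p.round(1),'q6 %.2f'%s['joint_pos'][5],'w %.1f'%s['grip_width'],'t %.2f'%s['clock'],'F',np.round(s['force'],1))
def hydros(im,C,roi=(195,345,150,240)):
    x0,x1,y0,y1=roi
    g=im.max(2).astype(int);m=np.zeros(g.shape,np.uint8);m[y0:y1,x0:x1]=(g[y0:y1,x0:x1]<65)*255
    n,l,st,ce=cv2.connectedComponentsWithStats(m);r=[]
    for i in range(1,n):
        if st[i,4]>=8:r.append((st[i,4],ce[i],ray(C,ce[i],13)[0]))
    return r
E
python3 - <<'E'
from h import *
C=cam('top');im=read_camera('top')
for a,c,p in hydros(im,C): print(a,c.round(1),p.round(1))
save('top1',im[140:240,120:420],2.6)
h=cv2.cvtColor(im,cv2.COLOR_RGB2HSV)
print(im[185,145],im[195,155],im[215,143],im[195,176],im[197,380],im[210,330],im[205,320])
s,p,Rt=tool();print(Rt.round(3));print(C[2].round(0))
E
```

```text
10 [343.3 151.4] [ 685.7 -274.3   13. ]
88 [243.2 163.4] [631.3  92.6  13. ]
90 [216.5 164.3] [625.5 190.3  13. ]
88 [268.9 174.8] [591.5  -2.7  13. ]
91 [293.9 181.7] [568.5 -94.6  13. ]
90 [320.2 182.4] [ 568.5 -190.6   13. ]
54 [210.1 202.2] [485.6 208.2  13. ]
49 [241.4 201.6] [490.5  94.6  13. ]
54 [267.  213.6] [449.3   1.   13. ]
53 [297. 219.] [ 432.5 -107.9   13. ]
55 [325.3 220.2] [ 431.  -210.4   13. ]
[126 122 119] [47 43 44] [130 126 123] [45 45 45] [32 31 29] [147 148 136] [93 93 87]
[[-0.001  0.452  0.892]
 [-0.001  0.892 -0.452]
 [-1.    -0.001 -0.   ]]
[ 339.   20. 1555.]
```

View pics/top1.png

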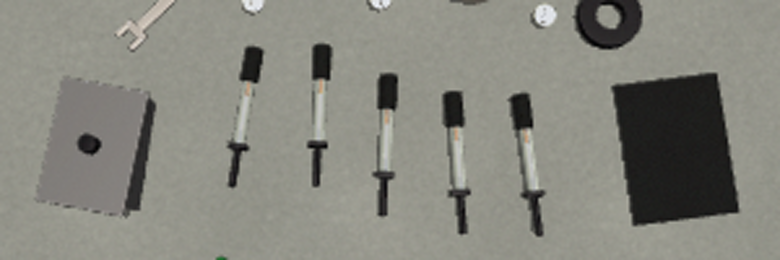

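```bash
python3 - <<'E'
from h import *
C=cam('top');im=read_camera('top');g=im.astype(int)
def rect(m,z,name):
    c=max(cv2.findContours(m,cv2.RETR_EXTERNAL,cv2.CHAIN_APPROX_NONE)[0],key=cv2.contourArea)
    w=ray(C,c[:,0,:],z)[:,:2].astype(np.float32)
    (a,b),(u,v),t=cv2.minAreaRect(w);print(name,round(a,1),round(b,1),'size',round(u,1),round(v,1),'ang',round(t,1))
# lid: warmish grey (r>b+4), brightness 100-145
m=np.zeros(im.shape[:2],np.uint8);r=np.s_[160:230,125:190]
sub=g[r];lum=sub.mean(2)
print(sub[10,5],sub[35,15])
bg=((sub[...,1]-sub[...,0])>=0)&(lum>60)
m[r]=((lum<135)&(lum>85)&(sub[...,0]>sub[...,1]+1))*255
m=cv2.morphologyEx(m,cv2.MORPH_CLOSE,np.ones((5,5)));m=cv2.morphologyEx(m,cv2.MORPH_OPEN,np.ones((3,3)))
rect(m,116,'lid')
m2=np.zeros_like(m);m2[r]=(lum<70)*255
n,l,st,ce=cv2.connectedComponentsWithStats(m2)
for i in range(1,n):
    if st[i,4]>20: print(st[i],ce[i].round(1),'knob z145',ray(C,ce[i],143)[0].round(1))
m3=np.zeros_like(m);q=np.s_[155:240,345:420];m3[q]=(g[q].mean(2)<60)*255
rect(m3,4,'mat')
# bottle / mug rough
print(ray(C,[[305,125],[236,118]],90).round(0))
go(424,323,128)
E
```

```text
[150 149 140] [128 123 120]
lid 493.2 381.1 size 118.4 165.7 ang 80.7
[168 178  12  43 190] [173.7 201.2] knob z145 [473.5 313.4 143. ]
[150 192   9   8  53] [153.8 195. ] knob z145 [492.3 380.1 143. ]
mat 522.2 -408.6 size 198.8 148.9 ang 8.9
[[ 759. -124.   90.]
 [ 778.  119.   90.]]
d tx 118.3 ty -95.0 tz 232.4 | jaw az 63.1 pos [259.6 512.8 246.3] q6 -0.21 w 88.3 t 0.25 F [ 0.2 -0.6 -0.3]
```

```bash
python3 - <<'E'
from h import *
go(493,380.5,190,80.7)
E
```

```text
d tx 56.2 ty -12.5 tz 268.0 turn -17.6 | jaw az 63.1 pos [259.6 512.8 246.3] q6 -0.21 w 88.3 t 0.25 F [ 0.2 -0.6 -0.3]
```

Request:
{"api": "send_rows", "payload": {"series": [{"tx": 10, "ty": -2, "tz": 50, "turn": -4}, {"tx": 20, "ty": -5, "tz": 98, "turn": -8}, {"tx": 30, "ty": -7, "tz": 146, "turn": -12}, {"tx": 40, "ty": -9, "tz": 194, "turn": -16}, {"tx": 56, "ty": -12, "tz": 236, "turn": -17.6}], "fingers": 70, "newtons": 40}}

```text
clock: 0.75
position: [467.3, 394.6, 191.1]
eef_rot: [0.126, 1.565, -0.125]
force: [0.3, 0.8, -0.0]
grip_width: 70.2
```

Request:
{"api": "send_rows", "payload": {"series": [{"tz": 16}, {"tz": 32}, {"tz": 32}]}}

```text
invalid input
```

```bash
python3 - <<'E'
from h import *
go(493,380.5,128,80.7)
C=cam('wrist');im=read_camera('wrist');save('w1',im)
print(proj(C,[493,380.5,148]))
E
```

```text
d tx 63.2 ty -9.9 tz 27.5 turn 0.1 | jaw az 80.8 pos [467.3 394.6 191.1] q6 -0.90 w 70.2 t 0.75 F [ 0.3  0.8 -0. ]
[235.8875582  250.49881701]
```

View pics/w1.png

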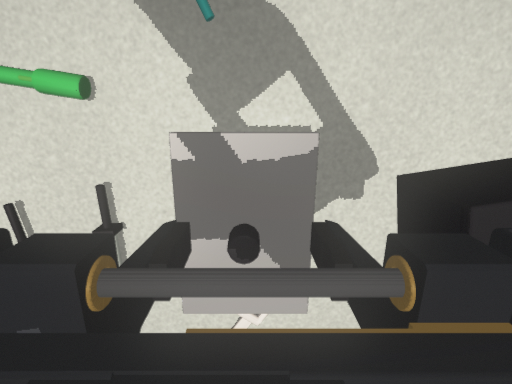

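The wrist view shows the lid with its knob at about (244,243) between the fingers, 8–10 px from where I predicted it. I'll refine on that.

```bash
python3 - <<'E'
from h import *
C=cam('wrist');im=read_camera('wrist')
print([ (u,ray(C,u,148)[0].round(1)) for u in [(243,238),(244,243)]])
print(im[225:268:4,244].mean(1).astype(int),im[243,222:268:4].mean(1).astype(int))
# lid corners
print(ray(C,[[170,132],[318,132],[308,313],[182,313]],116).round(1))
E
```

```text
[((243, 238), array([486. , 383.1, 148. ])), ((244, 243), array([489.9, 383.2, 148. ]))]
[ 42  44  50  48  47  47  49  48  48 166 167] [171 171 170  47  48  48  46  46  46  46  43 101]
[[406.3 340.3 116. ]
 [424.4 450.  116. ]
 [584.3 425.3 116. ]
 [565.8 311.9 116. ]]
```

```bash
python3 - <<'E'
from h import *
go(492.5,382,128,80.7)
E
```

```text
d tx 60.1 ty -5.5 tz 25.8 turn -0.2 | jaw az 80.5 pos [468.  391.9 188.1] q6 -0.90 w 70.0 t 0.85 F [-0.1  0.2 -0.4]
```

Request:
{"api": "send_rows", "payload": {"series": [{"tx": 0, "ty": -5.5, "tz": 26, "turn": 0}, {"tx": 20, "ty": -5.5, "tz": 26, "turn": 0}, {"tx": 40, "ty": -5.5, "tz": 26, "turn": 0}, {"tx": 52, "ty": -5.5, "tz": 26, "turn": 0}, {"tx": 52, "ty": -5.5, "tz": 26, "turn": 0}]}}

```text
clock: 1.35
position: [487.8, 385.8, 136.7]
eef_rot: [0.125, 1.571, -0.128]
force: [0.2, -0.3, 0.6]
grip_width: 69.8
```

```bash
python3 - <<'E'
from h import *
go(492.5,382,128,80.7)
save('w2',read_camera('wrist'))
E
```

```text
d tx 8.7 ty -3.0 tz 5.2 turn 0.1 | jaw az 80.8 pos [487.8 385.8 136.7] q6 -0.93 w 69.8 t 1.35 F [ 0.2 -0.3  0.6]
```

View pics/w2.png

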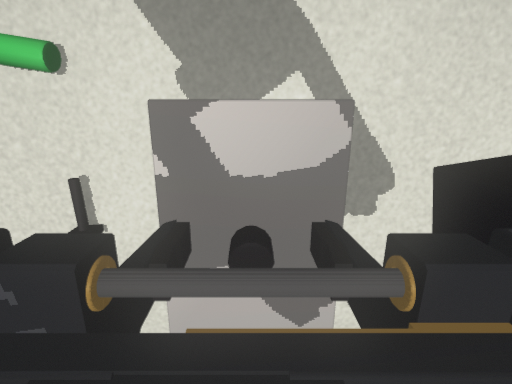

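```bash
python3 - <<'E'
from h import *
C=cam('wrist')
for x in (484,488,492,496): print(x,proj(C,[x,382,148]),proj(C,[x,382,124]))
go(490,383,128,80.7)
E
```

```text
484 [239.19812822 245.2973247 ] [240.81384211 226.69050221]
488 [240.52248505 252.20403566] [241.94253669 232.7497861 ]
492 [241.82728115 259.00873455] [243.05687845 238.73201834]
496 [243.11294669 265.7136649 ] [244.15713944 244.63865935]
d tx 10.1 ty -3.0 tz 1.8 turn 0.1 | jaw az 80.8 pos [488.7 386.3 138.1] q6 -0.93 w 70.2 t 1.40 F [-0.2 -0.1 -0.3]
```

Request:
{"api": "send_rows", "payload": {"series": [{"tx": 5, "ty": 0, "tz": -1, "turn": 0}, {"tx": 9, "ty": 0, "tz": -1, "turn": 0}, {"tx": 9, "ty": 0, "tz": -1, "turn": 0}]}}

```text
clock: 1.7
position: [488.5, 386.3, 129.7]
eef_rot: [0.127, 1.567, -0.127]
force: [-0.3, -0.0, 0.7]
grip_width: 70.0
```

Request:
{"api": "send_rows", "payload": {"series": [{"tx": 0, "ty": 0, "tz": 0, "turn": 0}, {"tx": 0, "ty": 0, "tz": 0, "turn": 0}, {"tx": 0, "ty": 0, "tz": 0, "turn": 0}, {"tx": 0, "ty": 0, "tz": 0, "turn": 0}], "fingers": 10, "newtons": 40}}

```text
clock: 2.1
position: [488.8, 386.2, 129.9]
eef_rot: [0.127, 1.567, -0.127]
force: [-0.1, -0.1, 0.4]
grip_width: 39.8
```

```bash
python3 - <<'E'
from h import *
go(490,383,128,80.7)
save('w3',read_camera('wrist'))
save('top3',read_camera('top')[100:300,50:350],2.5)
E
```

```text
d tx 1.9 ty -3.0 tz 1.7 turn 0.0 | jaw az 80.7 pos [488.8 386.2 129.9] q6 -0.93 w 39.8 t 2.10 F [-0.1 -0.1  0.4]
```

View pics/w3.png

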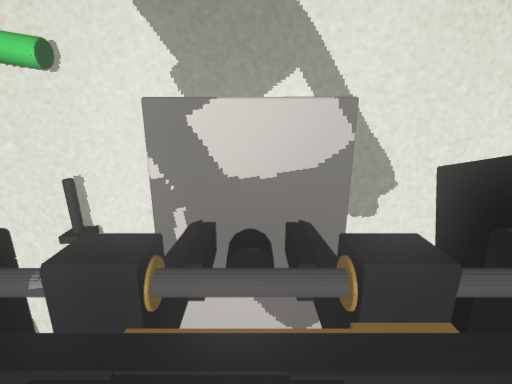

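View pics/top3.png

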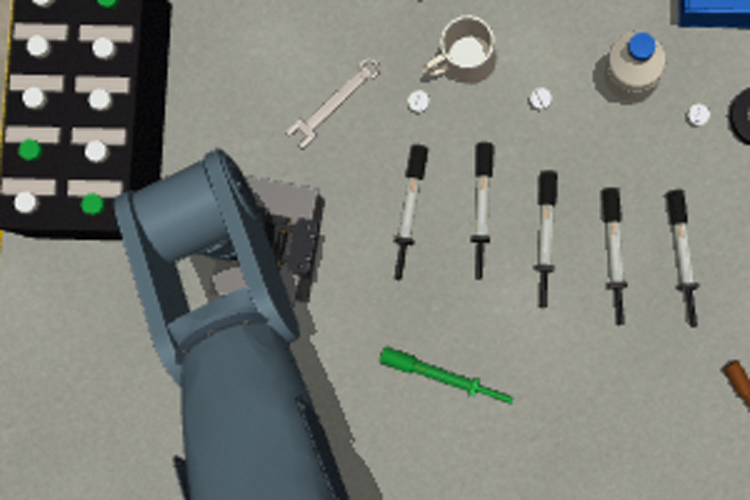

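The knob sits centred between the half-closed fingers at (250,250). In the top view the hydrometers haven't moved. I'll keep closing.

Request:
{"api": "send_rows", "payload": {"series": [{"tx": 0, "ty": 0, "tz": 0, "turn": 0}, {"tx": 0, "ty": 0, "tz": 0, "turn": 0}, {"tx": 0, "ty": 0, "tz": 0, "turn": 0}, {"tx": 0, "ty": 0, "tz": 0, "turn": 0}]}}

```text
clock: 2.6
position: [488.7, 386.2, 129.7]
eef_rot: [0.127, 1.567, -0.127]
force: [-0.7, -0.7, 1.1]
grip_width: 23.9
```

Request:
{"api": "send_rows", "payload": {"series": [{"tx": -10, "ty": 0, "tz": 0, "turn": 0}, {"tx": -25, "ty": 0, "tz": 0, "turn": 0}, {"tx": -45, "ty": 0, "tz": 0, "turn": 0}, {"tx": -65, "ty": 0, "tz": 0, "turn": 0}, {"tx": -80, "ty": 0, "tz": 0, "turn": 0}]}}

```text
clock: 3.1
position: [489.3, 386.6, 212.5]
eef_rot: [0.128, 1.565, -0.126]
force: [0.8, 0.3, -1.1]
grip_width: 23.9
```

```bash
python3 - <<'E'
from h import *
go(488.5,386,210,80.7)
save('w4',read_camera('wrist'))
save('top4',read_camera('top')[100:300,50:350],2.5)
E
```

```text
d tx 2.5 ty -0.7 tz -0.7 turn 0.0 | jaw az 80.7 pos [489.3 386.6 212.5] q6 -0.93 w 23.9 t 3.10 F [ 0.8  0.3 -1.1]
```

View pics/w4.png

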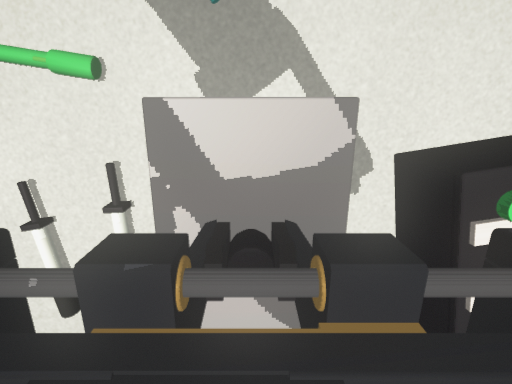

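Request:
{"api": "send_rows", "payload": {"series": [{"tx": 0, "ty": -15, "tz": 3, "turn": 0}, {"tx": 0, "ty": -45, "tz": 9, "turn": -1}, {"tx": 0, "ty": -85, "tz": 17, "turn": -2}, {"tx": 0, "ty": -130, "tz": 27, "turn": -3}, {"tx": 0, "ty": -175, "tz": 36, "turn": -4}]}}

```text
clock: 3.7
position: [494.8, 205.3, 208.2]
eef_rot: [0.07, 1.572, -0.072]
force: [1.2, -0.4, -1.9]
grip_width: 23.9
```

```bash
python3 - <<'E'
from h import *
go(522,-408.6,200,98.9)
E
```

```text
d tx 8.7 ty -608.9 tz 82.5 turn -14.1 | jaw az 84.8 pos [494.8 205.3 208.2] q6 -1.31 w 23.9 t 3.70 F [ 1.2 -0.4 -1.9]
```

Request:
{"api": "send_rows", "payload": {"series": [{"tx": 0, "ty": -45, "tz": 6, "turn": -1}, {"tx": 0, "ty": -90, "tz": 12, "turn": -2}, {"tx": 0, "ty": -135, "tz": 18, "turn": -3}, {"tx": 0, "ty": -180, "tz": 24, "turn": -4}, {"tx": 0, "ty": -225, "tz": 30, "turn": -5}]}}

```text
clock: 4.2
position: [503.7, -21.3, 208.5]
eef_rot: [0.004, 1.573, -0.003]
force: [0.9, -0.5, -1.8]
grip_width: 23.9
```

Request:
{"api": "send_rows", "payload": {"series": [{"tx": 0, "ty": -45, "tz": 2, "turn": -1}, {"tx": 0, "ty": -90, "tz": 4, "turn": -2}, {"tx": 0, "ty": -135, "tz": 6, "turn": -3}, {"tx": 0, "ty": -180, "tz": 8, "turn": -4}, {"tx": 0, "ty": -215, "tz": 9, "turn": -5}]}}

```text
clock: 4.7
position: [511.6, -236.9, 208.3]
eef_rot: [-0.064, 1.572, 0.065]
force: [0.8, -0.0, -1.0]
grip_width: 23.7
```

```bash
python3 - <<'E'
from h import *
go(522,-408.6,200,98.9)
E
```

```text
d tx 8.2 ty -172.0 tz -3.7 turn -4.2 | jaw az 94.7 pos [ 511.6 -236.9  208.3] q6 -2.30 w 23.7 t 4.70 F [ 0.8 -0.  -1. ]
```

Request:
{"api": "send_rows", "payload": {"series": [{"tx": 0, "ty": -45, "tz": -1, "turn": -1}, {"tx": 0, "ty": -90, "tz": -2, "turn": -2}, {"tx": 0, "ty": -130, "tz": -3, "turn": -3}, {"tx": 0, "ty": -158, "tz": -4, "turn": -4}, {"tx": 0, "ty": -172, "tz": -4, "turn": -4.2}]}}

```text
clock: 5.2
position: [521.6, -408.3, 207.9]
eef_rot: [-0.119, 1.569, 0.122]
force: [0.9, 0.1, -1.9]
grip_width: 23.6
```

Request:
{"api": "send_rows", "payload": {"series": [{"tx": 0, "ty": 0, "tz": 0, "turn": 0}]}}

```text
clock: 5.3
position: [522.3, -407.1, 208.3]
eef_rot: [-0.119, 1.569, 0.122]
force: [0.7, -0.3, -1.8]
grip_width: 24.0
```

```bash
python3 - <<'E'
from h import *
go(522,-408.6,24,98.9)
save('w5',read_camera('wrist'));save('top5',read_camera('top'),1.5)
E
```

```text
d tx 184.3 ty -1.7 tz -0.2 turn -0.1 | jaw az 98.8 pos [ 522.3 -407.1  208.3] q6 -2.57 w 24.0 t 5.30 F [ 0.7 -0.3 -1.8]
```

View pics/w5.png

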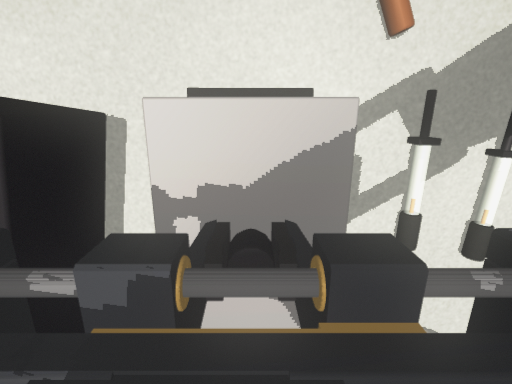

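View pics/top5.png

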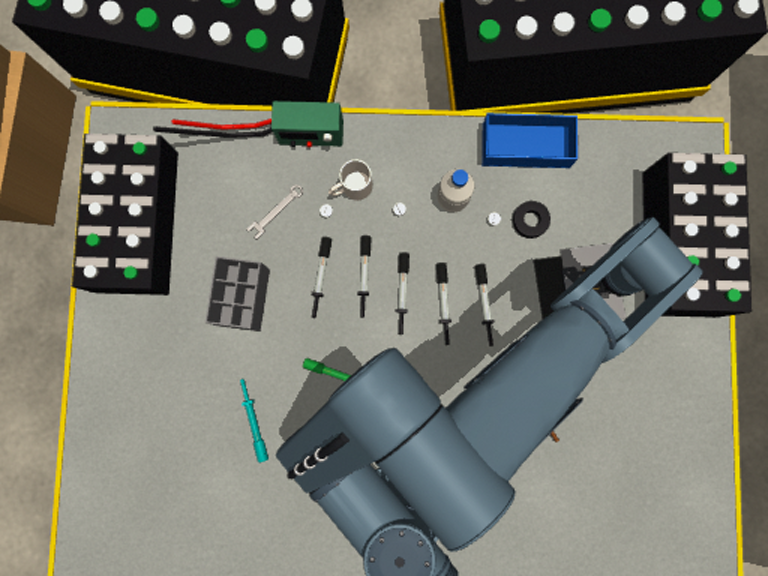

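The lid is held level and the box now shows open. In the wrist view the mat's far edge is centred behind the lid (188–313). I'll lower it.

Request:
{"api": "send_rows", "payload": {"series": [{"tx": 40, "ty": 0, "tz": 0, "turn": 0}, {"tx": 80, "ty": 0, "tz": 0, "turn": 0}, {"tx": 120, "ty": 0, "tz": 0, "turn": 0}, {"tx": 150, "ty": 0, "tz": 0, "turn": 0}, {"tx": 165, "ty": 0, "tz": 0, "turn": 0}]}}

```text
clock: 5.9
position: [522.4, -402.2, 41.4]
eef_rot: [-0.12, 1.571, 0.128]
force: [-0.1, -0.3, -1.3]
grip_width: 23.4
```

Request:
{"api": "send_rows", "payload": {"series": [{"tx": 8, "ty": 0, "tz": 0, "turn": 0}, {"tx": 13, "ty": 0, "tz": 0, "turn": 0}, {"tx": 17, "ty": 0, "tz": 0, "turn": 0}, {"tx": 17, "ty": 0, "tz": 0, "turn": 0}]}}

```text
clock: 6.3
position: [524.1, -406.3, 28.7]
eef_rot: [-0.124, 1.566, 0.122]
force: [0.6, -0.6, -0.9]
grip_width: 23.5
```

```bash
python3 - <<'E'
from h import *
go(522,-408.6,24,98.9)
save('w6',read_camera('wrist'))
E
```

```text
d tx 4.7 ty -1.9 tz -2.4 turn 0.0 | jaw az 98.9 pos [ 524.1 -406.3   28.7] q6 -2.57 w 23.5 t 6.30 F [ 0.6 -0.6 -0.9]
```

View pics/w6.png

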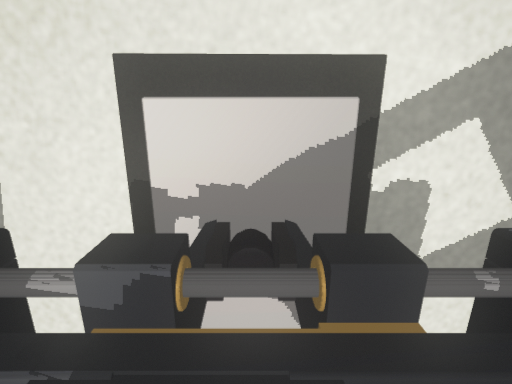

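Request:
{"api": "send_rows", "payload": {"series": [{"tx": 2, "ty": 0, "tz": -3, "turn": 0}, {"tx": 4, "ty": 0, "tz": -4, "turn": 0}, {"tx": 4, "ty": 0, "tz": -4, "turn": 0}]}}

```text
clock: 6.65
position: [519.4, -406.7, 23.8]
eef_rot: [-0.122, 1.567, 0.122]
force: [0.3, -0.0, -1.9]
grip_width: 24.3
```

Request:
{"api": "send_rows", "payload": {"series": [{"tx": 1, "ty": 0, "tz": 0, "turn": 0}, {"tx": 1, "ty": 0, "tz": 0, "turn": 0}]}}

```text
clock: 6.85
position: [519.4, -406.8, 23.7]
eef_rot: [-0.123, 1.568, 0.122]
force: [-3.1, 3.3, 5.9]
grip_width: 23.9
```

Contact. Releasing.

Request:
{"api": "send_rows", "payload": {"series": [{"tx": 0, "ty": 0, "tz": 0, "turn": 0}, {"tx": 0, "ty": 0, "tz": 0, "turn": 0}, {"tx": 0, "ty": 0, "tz": 0, "turn": 0}, {"tx": 0, "ty": 0, "tz": 0, "turn": 0}], "fingers": 50}}

```text
clock: 7.25
position: [519.7, -406.5, 22.7]
eef_rot: [-0.123, 1.567, 0.123]
force: [-0.4, 0.1, -0.0]
grip_width: 49.6
```

Request:
{"api": "send_rows", "payload": {"series": [{"tx": -20, "ty": 0, "tz": 0, "turn": 0}, {"tx": -60, "ty": 0, "tz": 0, "turn": 0}, {"tx": -100, "ty": 0, "tz": 0, "turn": 0}, {"tx": -140, "ty": 0, "tz": 0, "turn": 0}, {"tx": -180, "ty": 0, "tz": 0, "turn": 0}]}}

```text
clock: 7.75
position: [519.5, -406.3, 204.3]
eef_rot: [-0.122, 1.567, 0.123]
force: [0.4, -0.9, 0.7]
grip_width: 50.0
```

```bash
python3 - <<'E'
from h import *
C=cam('top');im=read_camera('top')
for a,c,p in hydros(im,C): print(a,c.round(1),p.round(1))
save('w7',read_camera('wrist'));save('top7',im,1.5)
go(568.5,-190.6,150,86)
E
```

```text
10 [343.3 151.4] [ 685.7 -274.3   13. ]
84 [243.3 163.4] [631.4  92.1  13. ]
87 [216.6 164.3] [625.3 189.9  13. ]
88 [268.9 174.8] [591.5  -2.7  13. ]
90 [294.  181.6] [568.7 -94.7  13. ]
90 [320.2 182.4] [ 568.5 -190.6   13. ]
52 [210.1 202. ] [486.3 208.2  13. ]
49 [241.4 201.6] [490.5  94.6  13. ]
51 [267.  213.9] [448.3   1.   13. ]
56 [297.3 220.5] [ 427.1 -109.2   13. ]
64 [325.5 220.7] [ 429.  -211.2   13. ]
55 [338.5 234.3] [ 381.3 -258.5   13. ]
8 [250.5 237.9] [360.5  58.   13. ]
d tx 58.8 ty 209.4 tz 79.3 turn 12.9 | jaw az 98.9 pos [ 522.2 -409.2  210.4] q6 -2.57 w 50.2 t 7.85 F [ 0.3 -0.1  0.5]
```

View pics/w7.png

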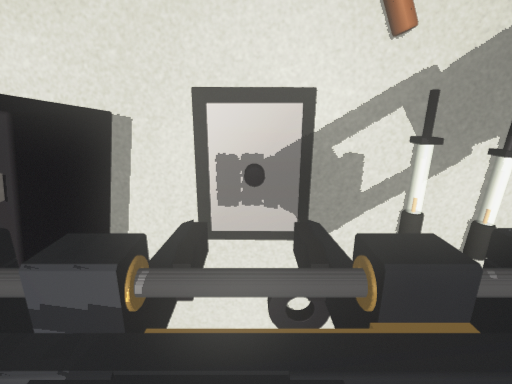

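View pics/top7.png

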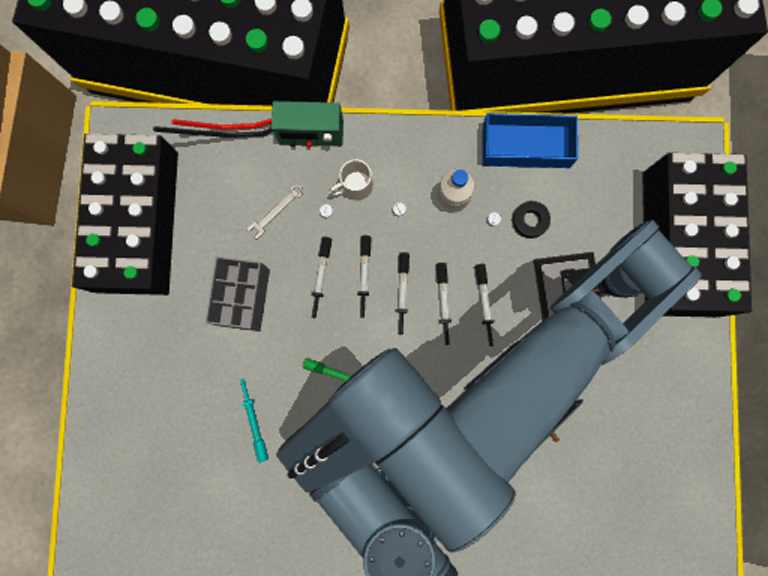

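The lid lies centred on the mat, knob up at (254,175). The five hydrometers are unmoved. I'll start with the one nearest the mat, and measure the open box too.

```bash
python3 - <<'E'
from h import *
C=cam('top');im=read_camera('top');g=im.astype(int)
save('box',im[165:225,130:190],10)
go(568.5,-190.6,100,98.2)
E
```

```text
d tx 105.9 ty 208.1 tz 80.2 turn 0.7 | jaw az 98.9 pos [ 521.1 -408.1  206.8] q6 -2.57 w 50.0 t 7.90 F [ 0.3 -1.  -0.8]
```

View pics/box.png

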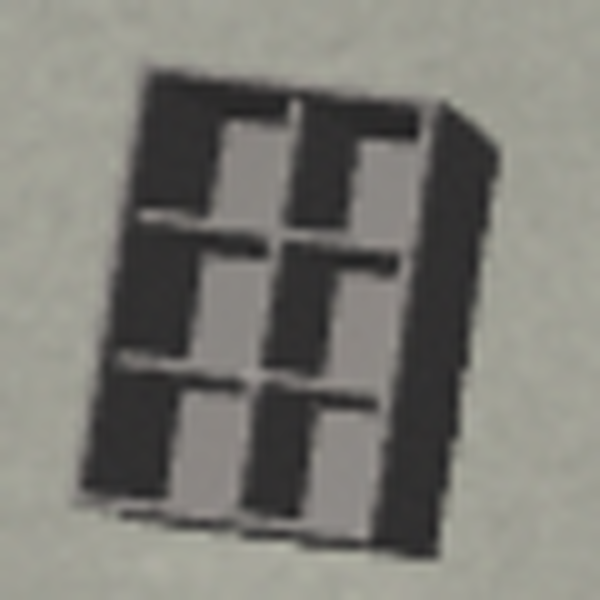

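```bash
python3 - <<'E'
from h import *
C=cam('top')
a=np.array([[144,66],[437,102],[372,547],[75,503],[283,237],[258,378]])/10-.45+[130,165]
p=ray(C,a,110)[:,:2];print(p.round(1));print('ctr',p[:4].mean(0),p[4:].mean(0))
l=(p[0]+p[1]-p[2]-p[3])/2;w=(p[0]+p[3]-p[1]-p[2])/2
print(np.linalg.norm(l),np.degrees(np.arctan2(l[1],l[0])),np.linalg.norm(w),np.degrees(np.arctan2(w[1],w[0])))
E
```

```text
[[577.3 426.7]
 [567.4 325.9]
 [414.7 340.6]
 [427.  441.8]
 [519.5 376.1]
 [471.1 382.1]]
ctr [496.57675695 383.75603224] [495.28177869 379.13250232]
152.2216681242827 -5.601035360570158 101.58000696151223 83.72914689529772
```

Request:
{"api": "send_rows", "payload": {"series": [{"tx": 10, "ty": 30, "tz": 12, "turn": 0}, {"tx": 30, "ty": 75, "tz": 29, "turn": 0}, {"tx": 50, "ty": 120, "tz": 46, "turn": 0}, {"tx": 75, "ty": 160, "tz": 62, "turn": 0}, {"tx": 95, "ty": 195, "tz": 75, "turn": 0}], "fingers": 60}}

```text
clock: 8.4
position: [562.3, -199.6, 104.9]
eef_rot: [-0.121, 1.57, 0.124]
force: [-0.0, -0.5, -0.4]
grip_width: 59.7
```

Request:
{"api": "send_rows", "payload": {"series": [{"tx": 10, "ty": 13, "tz": 5, "turn": 0.7}, {"tx": 10, "ty": 13, "tz": 5, "turn": 0.7}]}}

```text
clock: 8.6
position: [564.1, -184.9, 93.8]
eef_rot: [-0.112, 1.574, 0.119]
force: [-0.9, -0.0, -0.1]
grip_width: 59.7
```

```bash
python3 - <<'E'
from h import *
go(568.5,-190.6,10,98.2)
C=cam('wrist');print(proj(C,[568.5,-190.6,13]))
save('w8',read_camera('wrist'))
E
```

```text
d tx 83.8 ty -6.7 tz 3.9 turn 0.2 | jaw az 98.4 pos [ 564.1 -184.9   93.8] q6 -2.23 w 59.7 t 8.60 F [-0.9 -0.  -0.1]
[241.34599807 203.29046879]
```

View pics/w8.png

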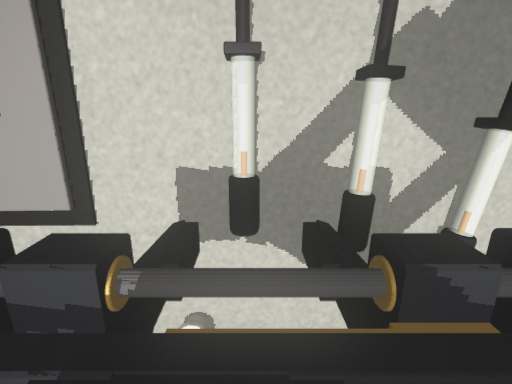

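The wrist view shows the bulb at (244,205), within 3 px of the prediction. I'll lower and grip lightly.

Request:
{"api": "send_rows", "payload": {"series": [{"tx": 15, "ty": -4, "tz": 3, "turn": 0}, {"tx": 35, "ty": -5, "tz": 3, "turn": 0}, {"tx": 55, "ty": -5, "tz": 3, "turn": 0}, {"tx": 70, "ty": -5, "tz": 3, "turn": 0}, {"tx": 76, "ty": -5, "tz": 3, "turn": 0}]}}

```text
clock: 9.15
position: [569.0, -193.9, 20.3]
eef_rot: [-0.111, 1.57, 0.113]
force: [-0.7, 0.1, -0.4]
grip_width: 59.8
```

Request:
{"api": "send_rows", "payload": {"series": [{"tx": 0, "ty": 0, "tz": 0, "turn": 0}]}}

```text
clock: 9.25
position: [569.4, -193.6, 21.0]
eef_rot: [-0.112, 1.569, 0.113]
force: [0.4, -0.4, 0.6]
grip_width: 60.1
```

```bash
python3 - <<'E'
from h import *
go(568.5,-190.6,11,98.2)
save('w9',read_camera('wrist'))
E
```

```text
d tx 10.0 ty 3.1 tz -0.5 turn -0.0 | jaw az 98.2 pos [ 569.4 -193.6   21. ] q6 -2.24 w 60.1 t 9.25 F [ 0.4 -0.4  0.6]
```

View pics/w9.png

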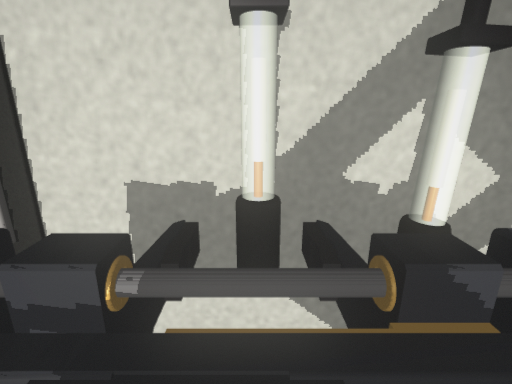

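Request:
{"api": "send_rows", "payload": {"series": [{"tx": 5, "ty": 3, "tz": 0, "turn": 0}, {"tx": 9.5, "ty": 3, "tz": 0, "turn": 0}, {"tx": 9.5, "ty": 3, "tz": 0, "turn": 0}]}}

```text
clock: 9.6
position: [569.3, -189.8, 11.9]
eef_rot: [-0.113, 1.568, 0.113]
force: [-0.2, 1.1, -0.3]
grip_width: 60.1
```

Request:
{"api": "send_rows", "payload": {"series": [{"tx": 0, "ty": 0, "tz": 0, "turn": 0}, {"tx": 0, "ty": 0, "tz": 0, "turn": 0}, {"tx": 0, "ty": 0, "tz": 0, "turn": 0}, {"tx": 0, "ty": 0, "tz": 0, "turn": 0}, {"tx": 0, "ty": 0, "tz": 0, "turn": 0}], "fingers": 10, "newtons": 5}}

```text
clock: 10.1
position: [569.7, -190.2, 12.3]
eef_rot: [-0.113, 1.568, 0.113]
force: [-0.2, -0.3, 0.8]
grip_width: 25.9
```

Request:
{"api": "send_rows", "payload": {"series": [{"tx": 0, "ty": 0, "tz": 0, "turn": 0}, {"tx": 0, "ty": 0, "tz": 0, "turn": 0}]}}

```text
clock: 10.3
position: [569.7, -190.2, 12.3]
eef_rot: [-0.113, 1.568, 0.113]
force: [-0.5, 0.1, 0.9]
grip_width: 25.5
```

Request:
{"api": "send_rows", "payload": {"series": [{"tx": -15, "ty": 0, "tz": 0, "turn": 0}, {"tx": -30, "ty": 0, "tz": 0, "turn": 0}, {"tx": -45, "ty": 0, "tz": 0, "turn": 0}, {"tx": -60, "ty": 0, "tz": 0, "turn": 0}, {"tx": -60, "ty": 0, "tz": 0, "turn": 0}]}}

```text
clock: 10.8
position: [571.5, -191.2, 75.8]
eef_rot: [-0.116, 1.563, 0.11]
force: [0.4, -0.2, -0.0]
grip_width: 25.7
```

```bash
python3 - <<'E'
from h import *
go(568.5,-190.6,11,98.2)
save('w10',read_camera('wrist'));save('s10',read_camera('scene')[150:320,120:380],2.5)
E
```

```text
d tx 64.8 ty 1.3 tz -3.2 turn 0.0 | jaw az 98.2 pos [ 571.5 -191.2   75.8] q6 -2.23 w 25.7 t 10.80 F [ 0.4 -0.2 -0. ]
```

View pics/w10.png

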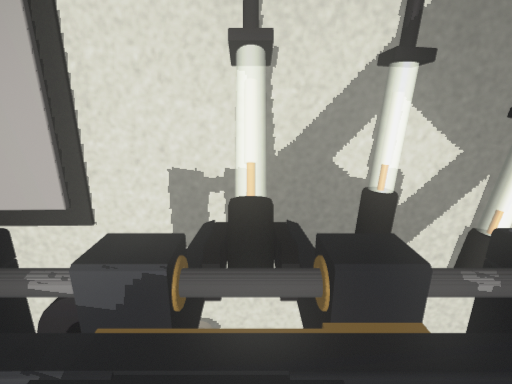

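View pics/s10.png

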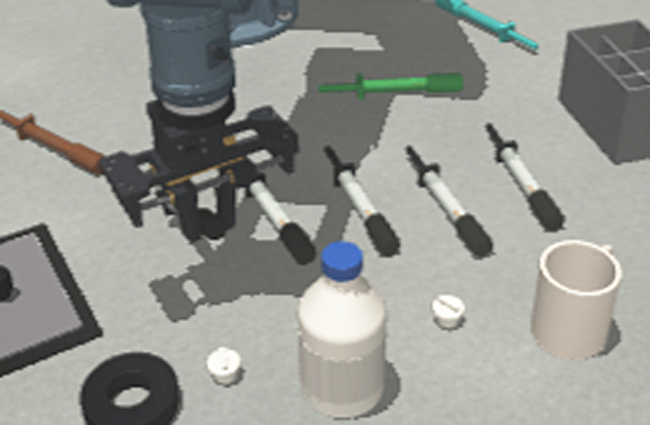

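It's held, with the nozzle trailing about 25° down, possibly still touching the bench. I'll lift more with the lightest grip so it swings down.

Request:
{"api": "send_rows", "payload": {"series": [{"tx": -25, "ty": 0, "tz": 0, "turn": 0}, {"tx": -55, "ty": 0, "tz": 0, "turn": 0}, {"tx": -85, "ty": 0, "tz": 0, "turn": 0}, {"tx": -115, "ty": 0, "tz": 0, "turn": 0}, {"tx": -130, "ty": 0, "tz": 0, "turn": 0}], "newtons": 4}}

```text
clock: 11.4
position: [570.2, -190.5, 204.2]
eef_rot: [-0.114, 1.566, 0.112]
force: [0.0, -0.8, 0.2]
grip_width: 26.0
```

```bash
python3 - <<'E'
from h import *
go(568.5,-190.6,11,98.2)
save('w11',read_camera('wrist'));save('s11',read_camera('scene')[100:270,120:380],2.5)
E
```

```text
d tx 193.2 ty 0.5 tz -2.1 turn 0.0 | jaw az 98.2 pos [ 570.2 -190.5  204.2] q6 -2.23 w 26.0 t 11.40 F [ 0.  -0.8  0.2]
```

View pics/w11.png

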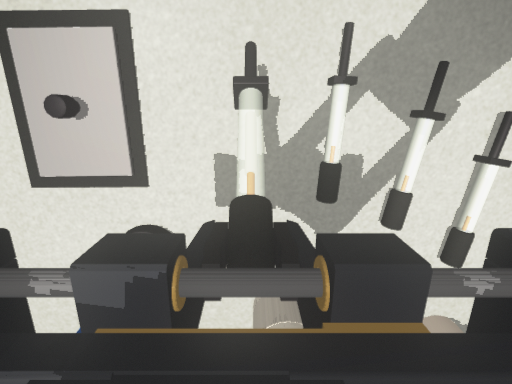

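View pics/s11.png

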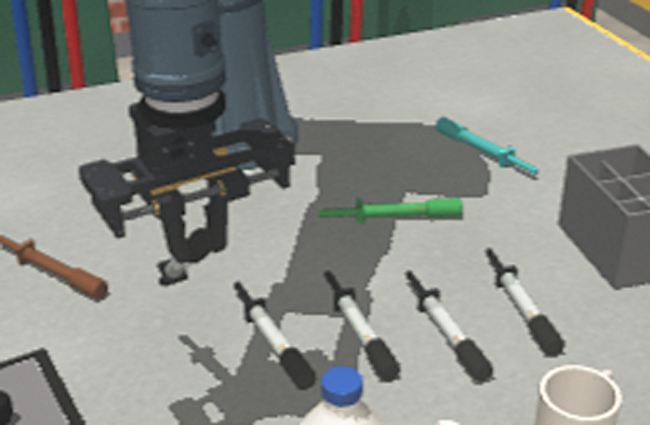

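The hydrometer now hangs part-way down in the wrist view (collar at (250,93), tip at (251,43)). I'll wait at 3 N and measure its angle.

Request:
{"api": "send_rows", "payload": {"series": [{"tx": 0, "ty": 0, "tz": 0, "turn": 0}, {"tx": 0, "ty": 0, "tz": 0, "turn": 0}, {"tx": 0, "ty": 0, "tz": 0, "turn": 0}, {"tx": 0, "ty": 0, "tz": 0, "turn": 0}, {"tx": 0, "ty": 0, "tz": 0, "turn": 0}], "newtons": 3}}

```text
clock: 12.0
position: [569.3, -190.1, 201.5]
eef_rot: [-0.112, 1.569, 0.113]
force: [-0.2, 1.1, -0.5]
grip_width: 25.8
```

```bash
cat >> h.py <<'E'
def angtab():
    m=camera_model('wrist');K=m['camera_matrix'];T=np.linalg.inv(m['tool_from_camera'])
    for th in range(0,100,10):
        t=np.radians(th);o=[]
        for L in (175,117):
            P=np.array([-3+L*np.sin(t),0,-L*np.cos(t),1]);q=K@(T@P)[:3];o.append(np.round(q[:2]/q[2]))
        print(th,*o)
E
python3 - <<'E'
from h import *
angtab()
save('w12',read_camera('wrist'))
E
```

```text
0 [ 248. -183.] [248.  -3.]
10 [ 248. -110.] [248.  18.]
20 [249. -54.] [249.  40.]
30 [249.  -9.] [249.  62.]
40 [249.  30.] [249.  84.]
50 [249.  63.] [249. 105.]
60 [249.  94.] [249. 126.]
70 [249. 122.] [249. 147.]
80 [250. 149.] [249. 168.]
90 [250. 175.] [249. 188.]
```

View pics/w12.png

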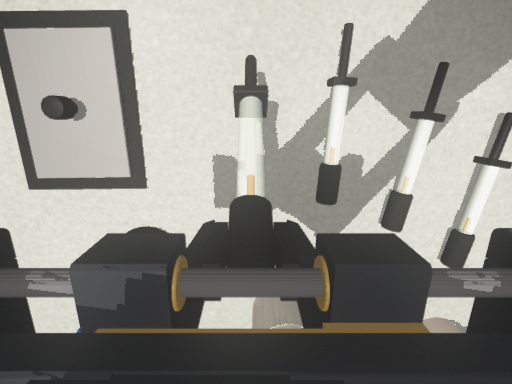

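Request:
{"api": "send_rows", "payload": {"series": [{"tx": -40, "ty": 0, "tz": 0, "turn": 0}, {"tx": 0, "ty": 0, "tz": 0, "turn": 0}, {"tx": -40, "ty": 0, "tz": 0, "turn": 0}, {"tx": 0, "ty": 0, "tz": 0, "turn": 0}, {"tx": -40, "ty": 0, "tz": 0, "turn": 0}], "newtons": 3}}

```text
clock: 12.55
position: [564.0, -187.2, 230.3]
eef_rot: [-0.103, 1.586, 0.122]
force: [-0.5, -0.4, -2.3]
grip_width: 26.0
```

```bash
python3 - <<'E'
from h import *
go(568.5,-190.6,11,98.2)
save('w13',read_camera('wrist'))
E
```

```text
d tx 219.2 ty -7.0 tz 7.7 turn 0.0 | jaw az 98.2 pos [ 564.  -187.2  230.3] q6 -2.23 w 26.0 t 12.55 F [-0.5 -0.4 -2.3]
```

View pics/w13.png

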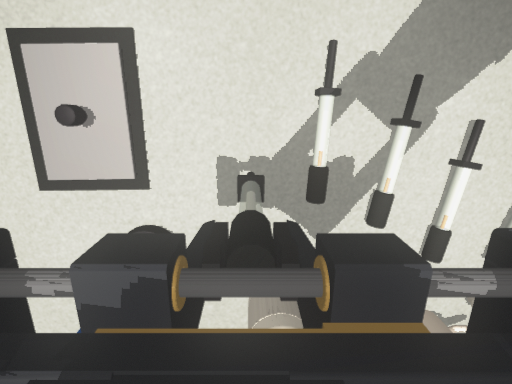

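A short shake swung it to vertical: collar at (250,187), where the table gives about 90°. I'll firm up the grip and carry it to the box.

Request:
{"api": "send_rows", "payload": {"series": [{"tx": -15, "ty": 0, "tz": 0, "turn": 0}, {"tx": -40, "ty": 10, "tz": 0, "turn": -4}, {"tx": -60, "ty": 35, "tz": 0, "turn": -12}, {"tx": -70, "ty": 70, "tz": 0, "turn": -20}, {"tx": -70, "ty": 110, "tz": 0, "turn": -28}], "newtons": 12}}

```text
clock: 13.1
position: [554.8, -81.4, 315.6]
eef_rot: [-0.501, 1.508, 0.495]
force: [0.0, 0.5, -0.2]
grip_width: 25.4
```

```bash
python3 - <<'E'
from h import *
go(495,383,310,172)
E
```

```text
d tx 4.2 ty 409.0 tz 227.9 turn -45.5 | jaw az 126.5 pos [554.8 -81.4 315.6] q6 -2.56 w 25.4 t 13.10 F [ 0.   0.5 -0.2]
```

Request:
{"api": "send_rows", "payload": {"series": [{"tx": 0, "ty": 36, "tz": 20, "turn": -3}, {"tx": 0, "ty": 72, "tz": 40, "turn": -6}, {"tx": 0, "ty": 108, "tz": 60, "turn": -10}, {"tx": 0, "ty": 144, "tz": 80, "turn": -14}, {"tx": 0, "ty": 180, "tz": 100, "turn": -18}]}}

```text
clock: 13.6
position: [528.0, 124.6, 313.6]
eef_rot: [-0.741, 1.438, 0.739]
force: [1.1, -0.2, 0.2]
grip_width: 25.3
```

```bash
python3 - <<'E'
from h import *
go(495,383,310,172)
E
```

```text
d tx 3.5 ty 177.2 tz 190.9 turn -27.6 | jaw az 144.4 pos [528.  124.6 313.6] q6 -2.51 w 25.3 t 13.60 F [ 1.1 -0.2  0.2]
```

Request:
{"api": "send_rows", "payload": {"series": [{"tx": 0, "ty": 30, "tz": 32, "turn": -6}, {"tx": 0, "ty": 60, "tz": 64, "turn": -12}, {"tx": 0, "ty": 90, "tz": 96, "turn": -18}, {"tx": 0, "ty": 112, "tz": 121, "turn": -24}, {"tx": 0, "ty": 125, "tz": 135, "turn": -27.6}]}}

```text
clock: 14.1
position: [505.0, 308.4, 313.5]
eef_rot: [-1.108, 1.268, 1.108]
force: [-0.3, -0.3, -0.9]
grip_width: 25.8
```

Request:
{"api": "send_rows", "payload": {"series": [{"tx": 0, "ty": 0, "tz": 0, "turn": 0}, {"tx": 0, "ty": 0, "tz": 0, "turn": 0}]}}

```text
clock: 14.3
position: [505.6, 305.6, 312.8]
eef_rot: [-1.104, 1.273, 1.103]
force: [-0.1, -0.3, -1.4]
grip_width: 25.6
```

```bash
python3 - <<'E'
from h import *
go(495,383,310,172)
C=cam('wrist')
save('w14',read_camera('wrist'))
c=np.array([494,382]);
for a in(-7,):
  t=np.radians(a);Rz=np.array([[np.cos(t),-np.sin(t)],[np.sin(t),np.cos(t)]])
  for l in [(-77,-52),(77,-52),(77,52),(-77,52),(0,-25),(0,25)]: print(l,proj(C,[*(c+Rz@l),110]).round(0))
E
```

```text
d tx 2.8 ty 21.5 tz 75.1 turn -0.2 | jaw az 171.8 pos [505.6 305.6 312.8] q6 -2.66 w 25.6 t 14.30 F [-0.1 -0.3 -1.4]
(-77, -52) [327. 184.]
(77, -52) [207. 187.]
(77, 52) [212. 259.]
(-77, 52) [323. 257.]
(0, -25) [267. 205.]
(0, 25) [267. 240.]
```

View pics/w14.png

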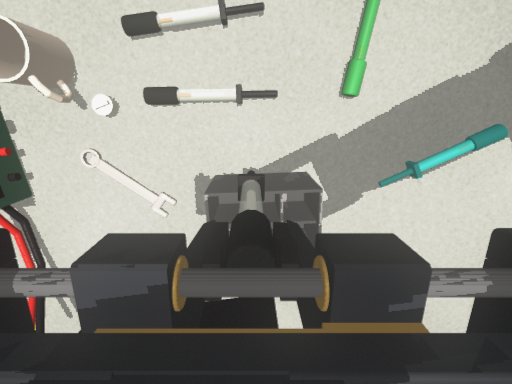

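```bash
python3 - <<'E'
from h import *
save('w14z',read_camera('wrist')[160:240,180:340],5)
E
```

```text
(no output)
```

View pics/w14z.png

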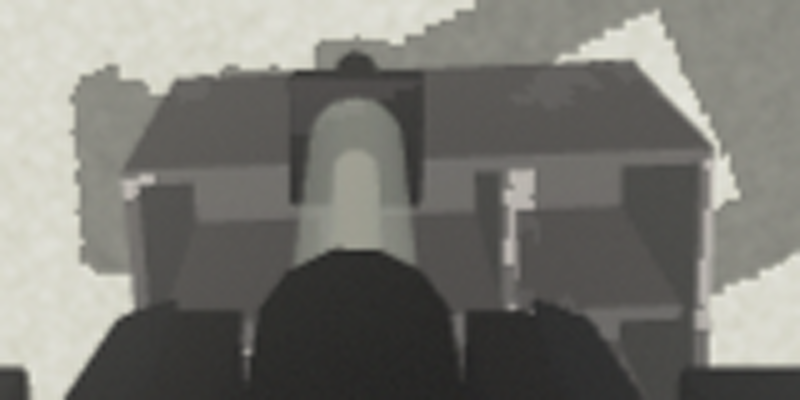

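```bash
python3 - <<'E'
from h import *
s,p,Rt=tool();C=cam('wrist')
q=ray(C,[[204.2,194.6],[322.8,190]],110);print(q.round(1), np.linalg.norm(q[0]-q[1]))
e=(q[0]-q[1])[:2];e/=np.linalg.norm(e);print('az',np.degrees(np.arctan2(e[1],e[0])))
n=np.array([-e[1],e[0]]);ctr=q.mean(0)[:2]+52*n;print('ctr',ctr)
for k,r in {'mid+':25,'mid-':-25}.items(): print(k,ctr+n*r)
print(p)
E
```

```text
[[569.7 329.7 110. ]
 [416.8 345.8 110. ]] 153.7737655007222
az -6.000243877521712
ctr [498.69309078 389.42802487]
mid+ [501.30640819 414.29106113]
mid- [496.07977337 364.56498861]
[505.86456795 304.67734642 312.64813913]
```

```bash
python3 - <<'E'
from h import *
im=read_camera('scene');save('s14',im[50:220,300:430],4.6)
C=cam('scene');T=cam('top')
for c,a in (((498.7,389.4),-6),((495,381.5),-6)):
  t=np.radians(a);Rz=np.array([[np.cos(t),-np.sin(t)],[np.sin(t),np.cos(t)]])
  for l in [(-77,-52),(77,-52),(77,52),(-77,52)]: print(l,proj(C,[*(c+Rz@l),110]).round(1),proj(T,[*(c+Rz@l),110]).round(1),proj(C,[*(c+Rz@l),0]).round(1))
E
```

```text
(-77, -52) [346.9 161. ] [165.3 218.6] [342.7 189. ]
(77, -52) [371.1 185.5] [172.2 174. ] [365.2 215. ]
(77, 52) [401.7 180.2] [142.2 170.1] [394.5 209.4]
(-77, 52) [375.1 156.7] [134.9 214.6] [369.7 184.3]
(-77, -52) [344.2 161. ] [167.5 219.8] [340.2 188.9]
(77, -52) [368.1 185.5] [174.5 175.1] [362.4 214.9]
(77, 52) [398.8 180.2] [144.4 171.2] [391.7 209.4]
(-77, 52) [372.5 156.6] [137.1 215.8] [367.2 184.3]
```

View pics/s14.png

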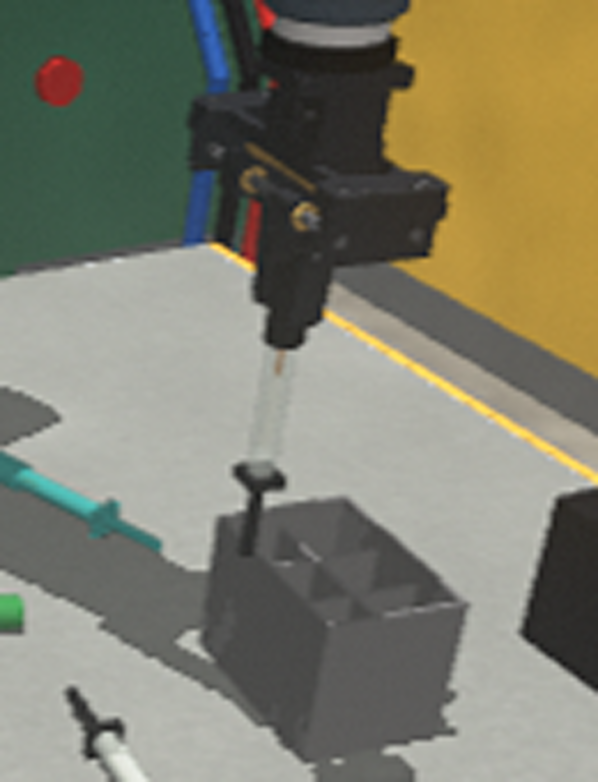

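The scene view shows the hydrometer hanging vertically over the box's near side. The rim corners at (371.7,186.5), (401.1,181.5), (347.2,162) and (375.7,158.3) agree with the wrist-based box centre of about (499,389) at −6°, so I'll use that. The first goes into the far middle bay.

```bash
python3 - <<'E'
from h import *
go(502,414,310,174)
E
```

```text
d tx 2.6 ty 19.7 tz 107.8 turn -2.3 | jaw az 171.7 pos [505.9 304.5 312.6] q6 -2.66 w 25.5 t 14.45 F [-0.9 -1.1 -0.6]
```

Request:
{"api": "send_rows", "payload": {"series": [{"tx": 0, "ty": 3, "tz": 20, "turn": 0}, {"tx": 0, "ty": 9, "tz": 50, "turn": -1}, {"tx": 0, "ty": 15, "tz": 80, "turn": -2}, {"tx": 0, "ty": 19, "tz": 100, "turn": -2.3}, {"tx": 0, "ty": 19.7, "tz": 108, "turn": -2.3}]}}

```text
clock: 14.95
position: [501.5, 415.9, 312.2]
eef_rot: [-1.133, 1.256, 1.133]
force: [0.4, -0.6, -0.6]
grip_width: 25.7
```

Request:
{"api": "send_rows", "payload": {"series": [{"tx": 0, "ty": 0, "tz": 0, "turn": 0}, {"tx": 0, "ty": 0, "tz": 0, "turn": 0}]}}

```text
clock: 15.15
position: [501.8, 414.1, 312.1]
eef_rot: [-1.133, 1.257, 1.132]
force: [0.0, 0.4, -0.7]
grip_width: 25.6
```

```bash
python3 - <<'E'
from h import *
go(502,414,310,174)
save('w15',read_camera('wrist')[130:300,140:360],3.5)
save('s15',read_camera('scene')[50:220,300:430],3.5)
E
```

```text
d tx 2.1 ty -0.2 tz -0.1 turn 0.1 | jaw az 174.1 pos [501.8 414.1 312.1] q6 -2.53 w 25.6 t 15.15 F [ 0.   0.4 -0.7]
```

View pics/w15.png

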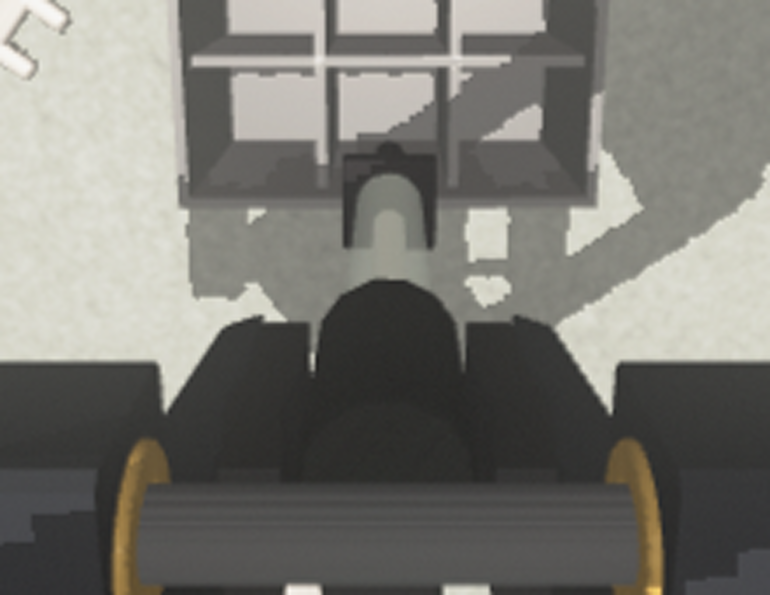

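View pics/s15.png

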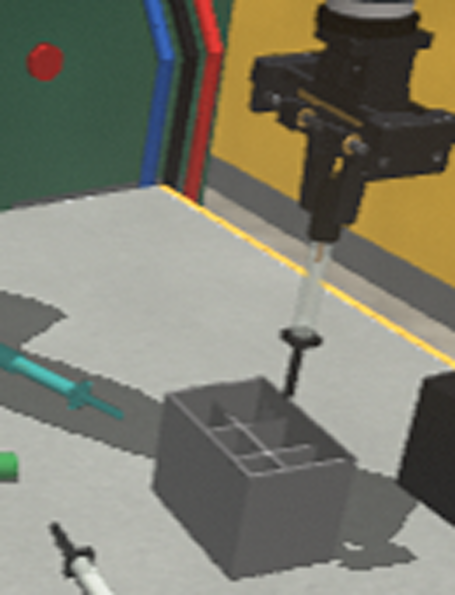

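```bash
python3 - <<'E'
from h import *
s,p,Rt=tool();C=cam('wrist')
q=ray(C,[[191.7,188.3],[310.3,188.3],[231.7,147.5],[269.8,147.5]],110);print(q.round(1));print(p)
c=q[2:].mean(0)[:2];print('ctr',c); f=q[:2].mean(0)[:2];print(f-c)
d=(q[2]-q[3])[:2];print(np.degrees(np.arctan2(d[1],d[0])),np.hypot(*d))
E
```

```text
[[579.2 431.4 110. ]
 [427.  447.4 110. ]
 [521.4 384.8 110. ]
 [474.5 389.7 110. ]]
[501.77501915 414.05901072 312.36660389]
ctr [497.97022448 387.26943873]
[ 5.13798512 52.15298666]
-6.001805709565213 47.18273688719283
```

The open box shows clearly in the wrist view, and both measurements put its centre at (498.3,388), −6°. The tip is over the middle far bay. I'll lower it.

Request:
{"api": "send_rows", "payload": {"series": [{"tx": 15, "ty": 0, "tz": -1, "turn": 0}, {"tx": 40, "ty": 0, "tz": -1, "turn": 0}, {"tx": 65, "ty": 0, "tz": -1, "turn": 0}, {"tx": 90, "ty": 0, "tz": -1, "turn": 0}, {"tx": 110, "ty": 0, "tz": -1, "turn": 0}]}}

```text
clock: 15.75
position: [500.5, 413.1, 199.4]
eef_rot: [-1.133, 1.259, 1.134]
force: [0.5, -0.1, -0.5]
grip_width: 25.4
```

Request:
{"api": "send_rows", "payload": {"series": [{"tx": 5, "ty": 0, "tz": 0, "turn": 0}, {"tx": 10, "ty": 0, "tz": 0, "turn": 0}, {"tx": 10, "ty": 0, "tz": 0, "turn": 0}]}}

```text
clock: 16.05
position: [501.4, 414.1, 192.3]
eef_rot: [-1.133, 1.256, 1.133]
force: [-0.5, 0.6, -0.6]
grip_width: 25.4
```

```bash
python3 - <<'E'
from h import *
go(501,413,179,174)
save('w16',read_camera('wrist')[130:300,140:360],3.5)
save('s16',read_camera('scene')[50:220,300:430],3.5)
E
```

```text
d tx 13.3 ty 0.3 tz -1.2 turn 0.1 | jaw az 174.1 pos [501.4 414.1 192.3] q6 -2.53 w 25.4 t 16.05 F [-0.5  0.6 -0.6]
```

View pics/s16.png

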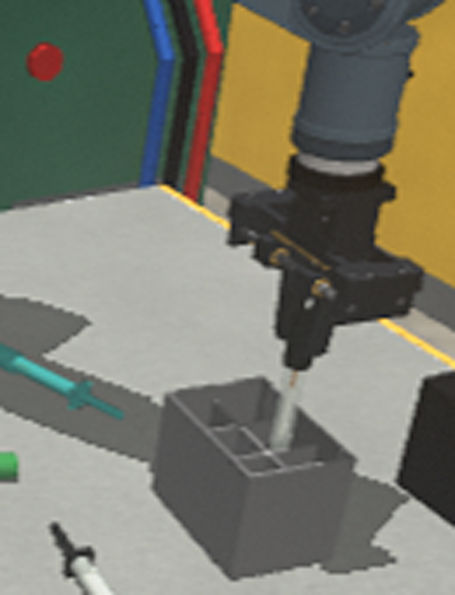

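View pics/w16.png

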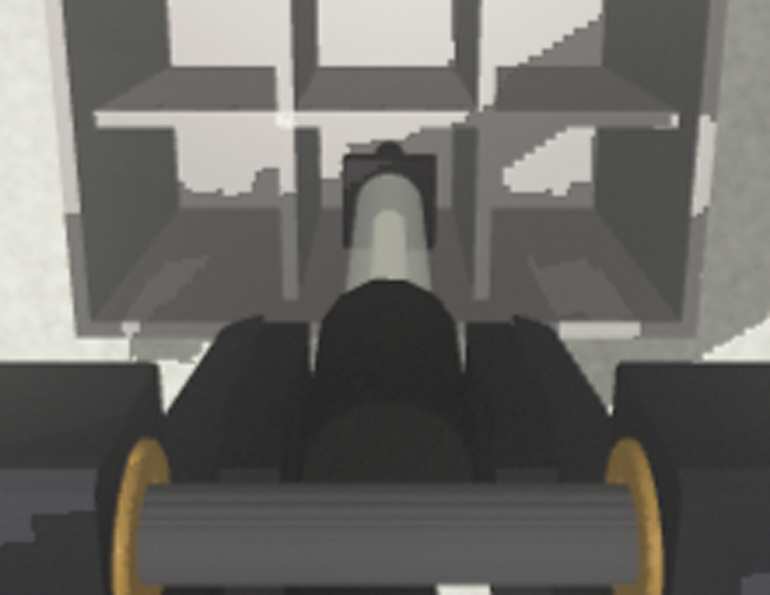

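It's inside the middle far bay. I'll creep down to the floor.

Request:
{"api": "send_rows", "payload": {"series": [{"tx": 5, "ty": 0, "tz": 0, "turn": 0}, {"tx": 9, "ty": 0, "tz": 0, "turn": 0}, {"tx": 9, "ty": 0, "tz": 0, "turn": 0}]}}

```text
clock: 16.45
position: [500.9, 414.1, 182.6]
eef_rot: [-1.134, 1.257, 1.134]
force: [1.0, 0.0, -0.2]
grip_width: 25.5
```

Request:
{"api": "send_rows", "payload": {"series": [{"tx": 2, "ty": 0, "tz": 0, "turn": 0}, {"tx": 4, "ty": 0, "tz": 0, "turn": 0}, {"tx": 4, "ty": 0, "tz": 0, "turn": 0}]}}

```text
clock: 16.75
position: [502.6, 415.2, 181.8]
eef_rot: [-1.133, 1.251, 1.132]
force: [-1.7, 0.0, 9.1]
grip_width: 25.7
```

Request:
{"api": "send_rows", "payload": {"series": [{"tx": -2, "ty": 0, "tz": 3, "turn": 0}, {"tx": -2, "ty": 0, "tz": 8, "turn": 0}, {"tx": -2, "ty": 0, "tz": 13, "turn": 0}, {"tx": -2, "ty": 0, "tz": 13, "turn": 0}], "newtons": 4}}

```text
clock: 17.15
position: [502.7, 428.0, 181.4]
eef_rot: [-1.134, 1.255, 1.134]
force: [0.4, 0.5, 3.3]
grip_width: 25.8
```

Request:
{"api": "send_rows", "payload": {"series": [{"tx": 0, "ty": 0, "tz": 0, "turn": 0}, {"tx": 0, "ty": 0, "tz": 0, "turn": 0}, {"tx": 0, "ty": 0, "tz": 0, "turn": 0}], "fingers": 40}}

```text
clock: 17.45
position: [502.3, 427.0, 180.7]
eef_rot: [-1.134, 1.257, 1.134]
force: [-0.1, -0.0, 0.2]
grip_width: 39.5
```

```bash
python3 - <<'E'
from h import *
go(501,413,179,174)
save('w17',read_camera('wrist')[130:300,140:360],3.5)
save('s17',read_camera('scene')[50:220,300:430],3.5)
E
```

```text
d tx 1.7 ty -0.2 tz -14.1 turn 0.1 | jaw az 174.1 pos [502.3 427.  180.7] q6 -2.51 w 39.5 t 17.45 F [-0.1 -0.   0.2]
```

View pics/s17.png

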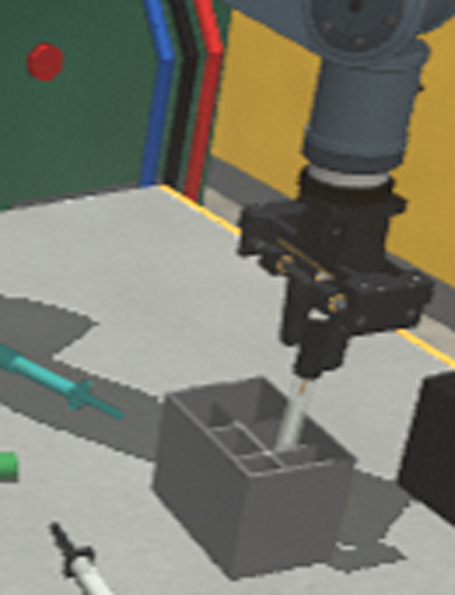

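View pics/w17.png

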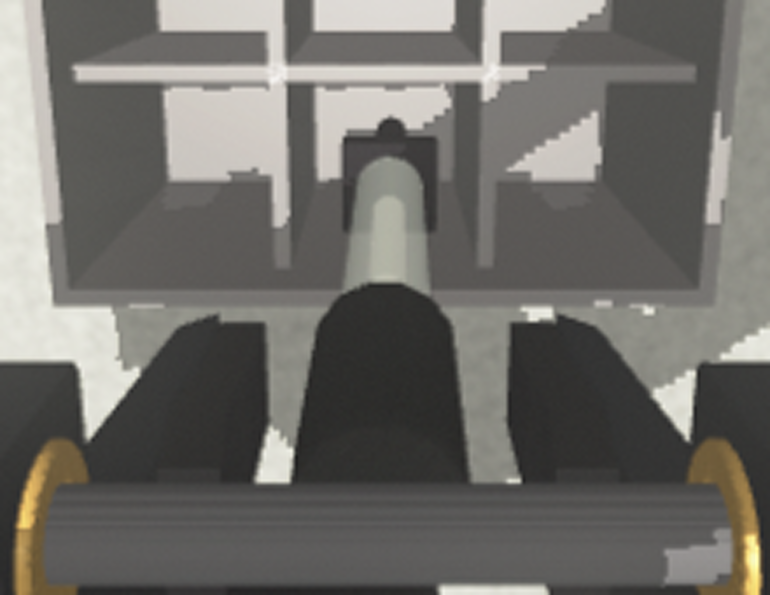

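Released, and it leans outward against the far wall as intended. I'll retreat upward and re-measure the rest.

Request:
{"api": "send_rows", "payload": {"series": [{"tx": -15, "ty": 0, "tz": 0, "turn": 0}, {"tx": -45, "ty": 0, "tz": 0, "turn": 0}, {"tx": -85, "ty": 0, "tz": 0, "turn": 0}, {"tx": -120, "ty": 0, "tz": 0, "turn": 0}, {"tx": -130, "ty": 0, "tz": 0, "turn": 0}], "fingers": 60}}

```text
clock: 18.05
position: [504.2, 428.2, 318.0]
eef_rot: [-1.134, 1.247, 1.13]
force: [0.2, 0.3, 0.4]
grip_width: 59.9
```

```bash
python3 - <<'E'
from h import *
C=cam('top');im=read_camera('top')
for a,c,p in hydros(im,C): print(a,c.round(1),p.round(1))
save('top18',im[140:260,100:420],2.4)
save('s18',read_camera('scene')[50:220,300:430],3.5)
go(568.5,-94.7,150,95.6)
E
```

```text
10 [343.3 151.4] [ 685.7 -274.3   13. ]
88 [243.2 163.4] [631.3  92.6  13. ]
90 [216.5 164.3] [625.5 190.3  13. ]
88 [268.9 174.8] [591.5  -2.7  13. ]
90 [294.  181.6] [568.7 -94.7  13. ]
54 [210.1 202.2] [485.6 208.2  13. ]
49 [241.4 201.6] [490.5  94.6  13. ]
56 [267.1 213.4] [450.3   0.7  13. ]
48 [297.3 219.6] [ 430.4 -109.    13. ]
d tx 163.3 ty -117.4 tz -513.6 turn 78.5 | jaw az 174.1 pos [503.4 427.7 314.4] q6 -2.51 w 60.3 t 18.15 F [ 1.   0.2 -0.8]
```

View pics/top18.png

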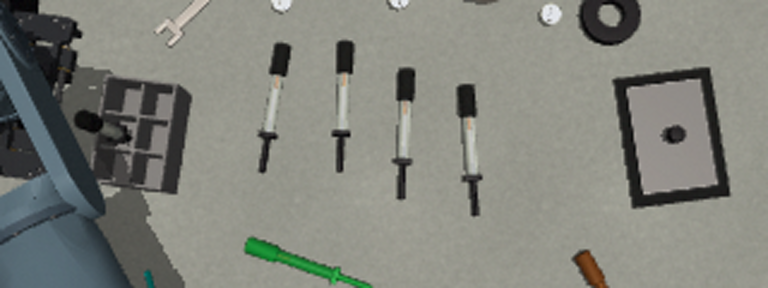

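View pics/s18.png

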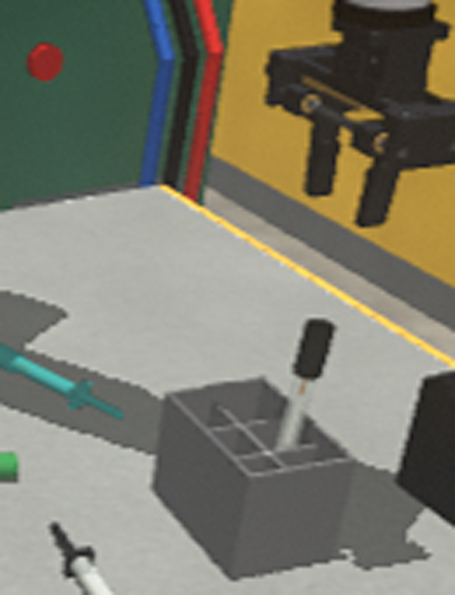

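The first one stands in the middle far bay, leaning out slightly. Next is the hydrometer at (568.7,−94.7).

Request:
{"api": "send_rows", "payload": {"series": [{"tx": 0, "ty": -10, "tz": -45, "turn": 8}, {"tx": 0, "ty": -20, "tz": -90, "turn": 16}, {"tx": 20, "ty": -30, "tz": -135, "turn": 24}, {"tx": 40, "ty": -40, "tz": -180, "turn": 32}, {"tx": 60, "ty": -50, "tz": -225, "turn": 40}]}}

```text
clock: 18.65
position: [527.9, 197.1, 248.8]
eef_rot: [-0.598, 1.49, 0.599]
force: [1.3, 0.9, -0.9]
grip_width: 59.7
```

```bash
python3 - <<'E'
from h import *
go(568.7,-94.7,100,95.6)
E
```

```text
d tx 148.8 ty -239.0 tz -172.3 turn 38.2 | jaw az 133.8 pos [527.9 197.1 248.8] q6 -2.19 w 59.7 t 18.65 F [ 1.3  0.9 -0.9]
```

Request:
{"api": "send_rows", "payload": {"series": [{"tx": 20, "ty": -35, "tz": -25, "turn": 8}, {"tx": 40, "ty": -72, "tz": -52, "turn": 16}, {"tx": 60, "ty": -109, "tz": -79, "turn": 24}, {"tx": 80, "ty": -146, "tz": -105, "turn": 32}, {"tx": 100, "ty": -182, "tz": -131, "turn": 38.2}]}}

```text
clock: 19.15
position: [560.4, -24.4, 148.8]
eef_rot: [-0.076, 1.572, 0.078]
force: [0.1, -0.1, 0.2]
grip_width: 60.3
```

```bash
python3 - <<'E'
from h import *
go(568.7,-94.7,90,95.6)
E
```

```text
d tx 58.7 ty -70.9 tz 1.5 turn 0.0 | jaw az 95.6 pos [560.4 -24.4 148.8] q6 -1.92 w 60.3 t 19.15 F [ 0.1 -0.1  0.2]
```

Request:
{"api": "send_rows", "payload": {"series": [{"tx": 10, "ty": -30, "tz": 0, "turn": 0}, {"tx": 25, "ty": -60, "tz": 1, "turn": 0}, {"tx": 45, "ty": -71, "tz": 1, "turn": 0}, {"tx": 55, "ty": -71, "tz": 1, "turn": 0}, {"tx": 55, "ty": -71, "tz": 1, "turn": 0}]}}

```text
clock: 19.65
position: [567.8, -92.2, 93.4]
eef_rot: [-0.079, 1.575, 0.083]
force: [0.2, 1.0, 0.5]
grip_width: 60.2
```

```bash
cat >> h.py <<'E'
def look(P,az,name):
    go(*P,az); C=cam('wrist');print('pred bulb ctr px',proj(C,[P[0],P[1],13]).round(0))
    save(name,read_camera('wrist'))
E
python3 - <<'E'
from h import *
look((568.7,-94.7,11),95.6,'w19')
E
```

```text
d tx 82.4 ty -2.8 tz 1.1 turn 0.3 | jaw az 95.9 pos [567.8 -92.2  93.4] q6 -2.04 w 60.2 t 19.65 F [0.2 1.  0.5]
pred bulb ctr px [246. 200.]
```

View pics/w19.png

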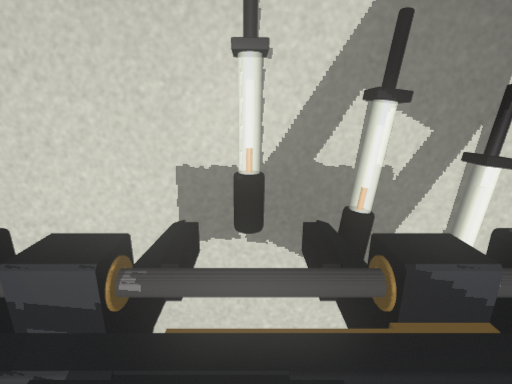

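The bulb at (249,203) matches the prediction of (246,200). Descending.

Request:
{"api": "send_rows", "payload": {"series": [{"tx": 20, "ty": -1, "tz": 2, "turn": 0}, {"tx": 40, "ty": -1, "tz": 2, "turn": 0}, {"tx": 60, "ty": -1, "tz": 2, "turn": 0}, {"tx": 70, "ty": -1, "tz": 2, "turn": 0}, {"tx": 70, "ty": -1, "tz": 2, "turn": 0}]}}

```text
clock: 20.2
position: [571.6, -92.9, 25.7]
eef_rot: [-0.082, 1.571, 0.083]
force: [-0.2, 0.4, -0.0]
grip_width: 60.0
```

```bash
python3 - <<'E'
from h import *
look((568.7,-94.7,11.5),95.6,'w20')
E
```

```text
d tx 14.2 ty -1.5 tz -3.1 turn 0.4 | jaw az 96.0 pos [571.6 -92.9  25.7] q6 -2.04 w 60.0 t 20.20 F [-0.2  0.4 -0. ]
pred bulb ctr px [246. 229.]
```

View pics/w20.png

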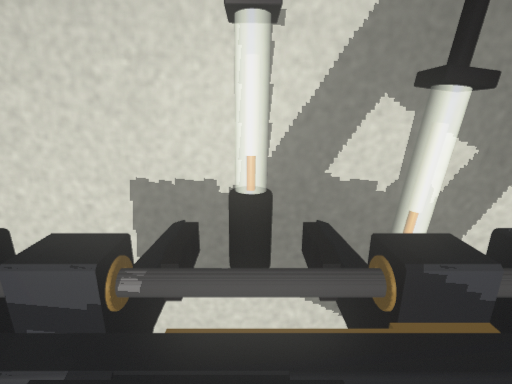

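Request:
{"api": "send_rows", "payload": {"series": [{"tx": 7, "ty": 0, "tz": -2, "turn": 0}, {"tx": 13, "ty": 0, "tz": -2, "turn": 0}, {"tx": 13, "ty": 0, "tz": -2, "turn": 0}]}}

```text
clock: 20.55
position: [570.0, -94.2, 13.1]
eef_rot: [-0.081, 1.57, 0.082]
force: [-0.4, -1.0, -0.4]
grip_width: 59.8
```

Request:
{"api": "send_rows", "payload": {"series": [{"tx": 0, "ty": 0, "tz": 0, "turn": 0}, {"tx": 0, "ty": 0, "tz": 0, "turn": 0}, {"tx": 0, "ty": 0, "tz": 0, "turn": 0}, {"tx": 0, "ty": 0, "tz": 0, "turn": 0}, {"tx": 0, "ty": 0, "tz": 0, "turn": 0}], "fingers": 10, "newtons": 5}}

```text
clock: 21.05
position: [570.5, -94.4, 13.7]
eef_rot: [-0.081, 1.569, 0.081]
force: [-0.3, 0.1, 1.0]
grip_width: 25.2
```

Request:
{"api": "send_rows", "payload": {"series": [{"tx": 0, "ty": 0, "tz": 0, "turn": 0}, {"tx": 0, "ty": 0, "tz": 0, "turn": 0}]}}

```text
clock: 21.25
position: [570.5, -94.4, 13.6]
eef_rot: [-0.081, 1.569, 0.081]
force: [0.5, 0.2, 0.8]
grip_width: 25.6
```

Request:
{"api": "send_rows", "payload": {"series": [{"tx": -20, "ty": 0, "tz": 0, "turn": 0}, {"tx": -50, "ty": 0, "tz": 0, "turn": 0}, {"tx": -90, "ty": 0, "tz": 0, "turn": 0}, {"tx": -130, "ty": 0, "tz": 0, "turn": 0}, {"tx": -170, "ty": 0, "tz": 0, "turn": 0}]}}

```text
clock: 21.75
position: [570.0, -94.2, 184.7]
eef_rot: [-0.081, 1.57, 0.082]
force: [0.8, -0.5, -0.1]
grip_width: 25.8
```

Request:
{"api": "send_rows", "payload": {"series": [{"tx": -40, "ty": 0, "tz": 0, "turn": 0}, {"tx": -40, "ty": 0, "tz": 0, "turn": 0}, {"tx": -40, "ty": 0, "tz": 0, "turn": 0}], "newtons": 3}}

```text
clock: 22.05
position: [570.8, -94.5, 224.3]
eef_rot: [-0.082, 1.567, 0.081]
force: [0.5, -0.8, -1.0]
grip_width: 26.0
```

```bash
python3 - <<'E'
from h import *
look((568.7,-94.7,240),95.6,'w21')
E
```

```text
d tx -15.7 ty -0.0 tz -2.1 turn 0.3 | jaw az 95.9 pos [570.8 -94.5 224.3] q6 -2.04 w 26.0 t 22.05 F [ 0.5 -0.8 -1. ]
pred bulb ctr px [250. 167.]
```

View pics/w21.png

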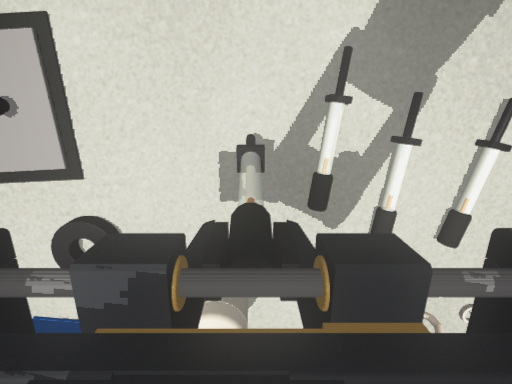

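It's at about 76° now (tip at row 137), so one more shake.

Request:
{"api": "send_rows", "payload": {"series": [{"tx": -40, "ty": 0, "tz": 0, "turn": 0}, {"tx": 0, "ty": 0, "tz": 0, "turn": 0}, {"tx": -40, "ty": 0, "tz": 0, "turn": 0}, {"tx": -80, "ty": 0, "tz": 0, "turn": 0}, {"tx": -90, "ty": 0, "tz": 0, "turn": 0}]}}

```text
clock: 22.6
position: [571.4, -94.7, 315.6]
eef_rot: [-0.082, 1.567, 0.081]
force: [0.5, -0.8, -0.6]
grip_width: 25.7
```

```bash
python3 - <<'E'
from h import *
go(551,408,315,129)
save('w22',read_camera('wrist')[100:300,140:360],3)
E
```

```text
d tx 0.0 ty 502.1 tz 31.8 turn -33.1 | jaw az 95.9 pos [571.4 -94.7 315.6] q6 -2.04 w 25.7 t 22.60 F [ 0.5 -0.8 -0.6]
```

View pics/w22.png

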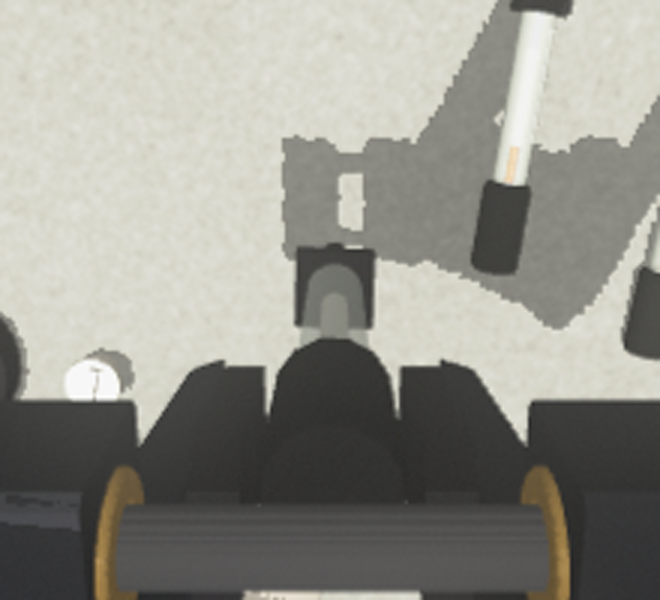

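Request:
{"api": "send_rows", "payload": {"series": [{"tx": 0, "ty": 12, "tz": 1, "turn": 0}, {"tx": 0, "ty": 35, "tz": 2, "turn": -3}, {"tx": 0, "ty": 70, "tz": 4, "turn": -7}, {"tx": 0, "ty": 110, "tz": 6, "turn": -11}, {"tx": 0, "ty": 155, "tz": 9, "turn": -15}], "newtons": 12}}

```text
clock: 23.15
position: [561.6, 62.5, 310.1]
eef_rot: [-0.287, 1.556, 0.289]
force: [1.4, 0.6, -0.9]
grip_width: 25.6
```

```bash
python3 - <<'E'
from h import *
go(551,408,315,129)
E
```

```text
d tx -4.6 ty 326.4 tz 114.1 turn -18.0 | jaw az 111.0 pos [561.6  62.5 310.1] q6 -2.04 w 25.6 t 23.15 F [ 1.4  0.6 -0.9]
```

Request:
{"api": "send_rows", "payload": {"series": [{"tx": -3, "ty": 43, "tz": 15, "turn": -4}, {"tx": -3, "ty": 86, "tz": 30, "turn": -8}, {"tx": -3, "ty": 129, "tz": 45, "turn": -12}, {"tx": -3, "ty": 172, "tz": 60, "turn": -16}, {"tx": -3, "ty": 215, "tz": 75, "turn": -18}]}}

```text
clock: 23.65
position: [554.4, 290.6, 313.0]
eef_rot: [-0.534, 1.509, 0.535]
force: [0.6, -1.1, -0.2]
grip_width: 25.2
```

```bash
python3 - <<'E'
from h import *
go(551,408,315,129)
E
```

```text
d tx -2.2 ty 93.3 tz 71.3 turn 0.1 | jaw az 129.1 pos [554.4 290.6 313. ] q6 -1.96 w 25.2 t 23.65 F [ 0.6 -1.1 -0.2]
```

Request:
{"api": "send_rows", "payload": {"series": [{"tx": 0, "ty": 35, "tz": 25, "turn": 0}, {"tx": 0, "ty": 65, "tz": 47, "turn": 0}, {"tx": 0, "ty": 85, "tz": 61, "turn": 0}, {"tx": 0, "ty": 93, "tz": 66, "turn": 0}, {"tx": 0, "ty": 93, "tz": 66, "turn": 0}]}}

```text
clock: 24.15
position: [547.9, 403.0, 313.6]
eef_rot: [-0.534, 1.508, 0.533]
force: [0.5, -0.8, -0.5]
grip_width: 25.4
```

```bash
python3 - <<'E'
from h import *
go(551,408,315,129)
save('w23',read_camera('wrist')[80:300,140:360],2.7)
save('s23',read_camera('scene')[50:220,300:430],3.5)
C=cam('wrist');print(proj(C,[550.6,407.7,110]),proj(C,[550.6,407.7,5]))
E
```

```text
d tx -1.4 ty 1.9 tz 5.6 turn 0.1 | jaw az 129.1 pos [547.9 403.  313.6] q6 -1.79 w 25.4 t 24.15 F [ 0.5 -0.8 -0.5]
[252.83302305 173.38198616] [252.27912753 159.97169405]
```

View pics/w23.png

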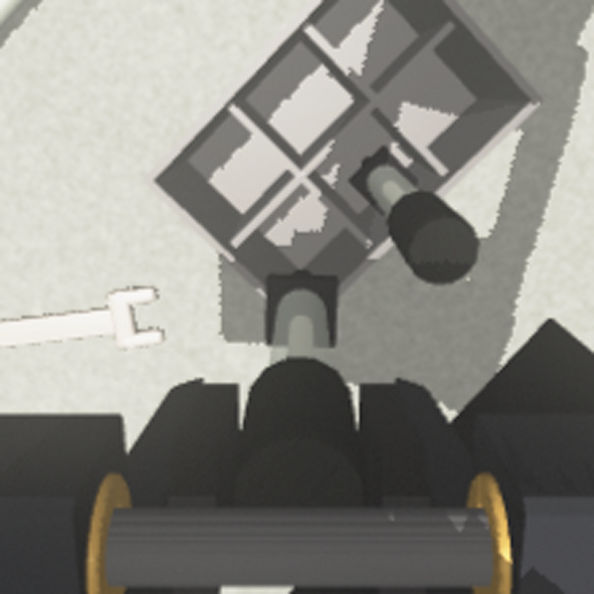

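View pics/s23.png

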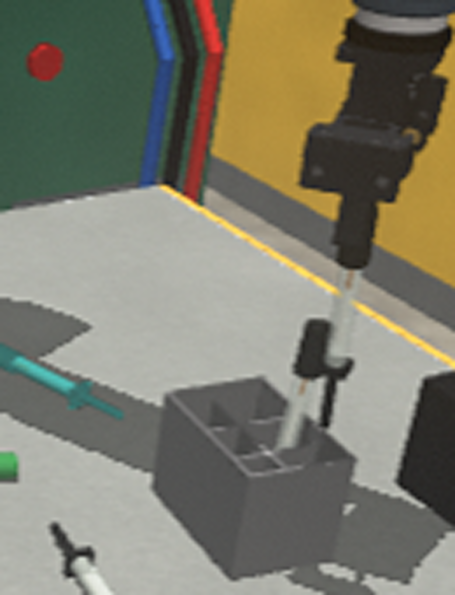

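Standing hydrometer 1 leans clear, at (435,240) in the crop. The new tip is about 4 mm from the centre of the corner bay, so I'll correct a little and descend.

Request:
{"api": "send_rows", "payload": {"series": [{"tx": 15, "ty": 0, "tz": -3, "turn": 0}, {"tx": 40, "ty": 0, "tz": -3, "turn": 0}, {"tx": 65, "ty": 0, "tz": -3, "turn": 0}, {"tx": 90, "ty": 0, "tz": -3, "turn": 0}, {"tx": 105, "ty": 0, "tz": -3, "turn": 0}]}}

```text
clock: 24.75
position: [546.2, 398.2, 208.2]
eef_rot: [-0.531, 1.509, 0.53]
force: [-0.3, -0.5, -1.3]
grip_width: 25.7
```

```bash
python3 - <<'E'
from h import *
go(551,408,181,129)
save('w24',read_camera('wrist')[80:300,140:360],2.7)
save('s24',read_camera('scene')[50:220,300:430],3.5)
E
```

```text
d tx 27.1 ty 4.6 tz 10.0 turn -0.2 | jaw az 128.8 pos [546.2 398.2 208.2] q6 -1.79 w 25.7 t 24.75 F [-0.3 -0.5 -1.3]
```

View pics/w24.png

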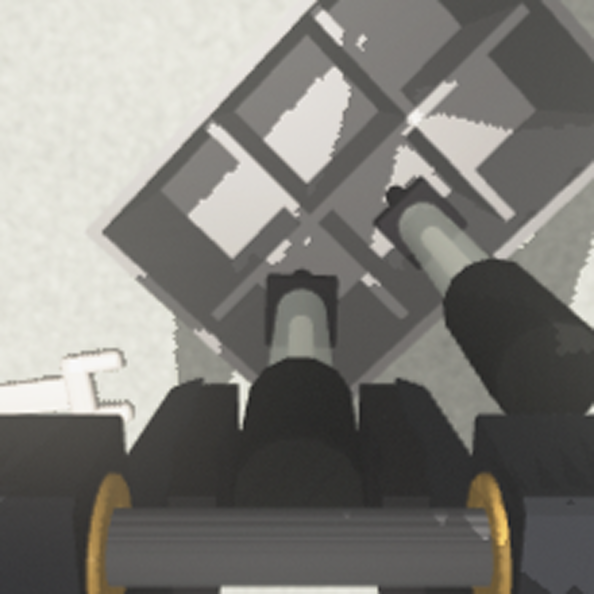

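View pics/s24.png

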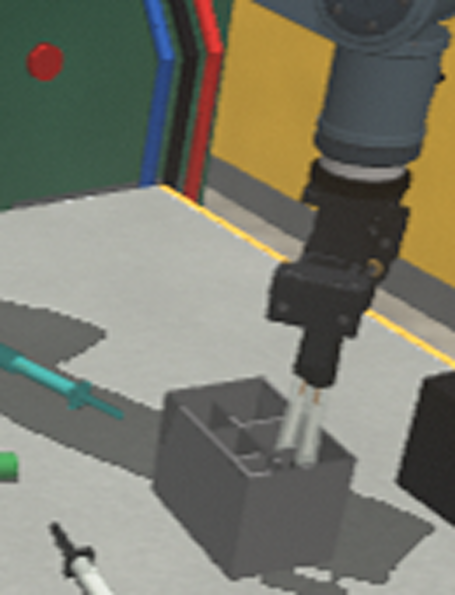

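Request:
{"api": "send_rows", "payload": {"series": [{"tx": 8, "ty": 2, "tz": 3, "turn": 0}, {"tx": 16, "ty": 2, "tz": 3, "turn": 0}, {"tx": 24, "ty": 2, "tz": 3, "turn": 0}, {"tx": 24, "ty": 2, "tz": 3, "turn": 0}]}}

```text
clock: 25.25
position: [547.6, 403.5, 186.2]
eef_rot: [-0.532, 1.506, 0.532]
force: [0.1, -0.2, -1.9]
grip_width: 25.6
```

Request:
{"api": "send_rows", "payload": {"series": [{"tx": 2, "ty": 0, "tz": 0, "turn": 0}, {"tx": 4, "ty": 0, "tz": 0, "turn": 0}, {"tx": 4, "ty": 0, "tz": 0, "turn": 0}]}}

```text
clock: 25.55
position: [548.8, 404.1, 184.7]
eef_rot: [-0.532, 1.502, 0.532]
force: [-0.0, -0.8, 2.9]
grip_width: 25.7
```

Request:
{"api": "send_rows", "payload": {"series": [{"tx": 0, "ty": 0, "tz": 5, "turn": 0}, {"tx": 0, "ty": 0, "tz": 10, "turn": 0}, {"tx": 0, "ty": 0, "tz": 15, "turn": 0}, {"tx": 0, "ty": 0, "tz": 19, "turn": 0}, {"tx": 0, "ty": 0, "tz": 19, "turn": 0}], "newtons": 4}}

```text
clock: 26.05
position: [563.5, 416.1, 183.5]
eef_rot: [-0.532, 1.504, 0.532]
force: [-0.2, 0.3, 4.6]
grip_width: 26.1
```

Request:
{"api": "send_rows", "payload": {"series": [{"tx": 0, "ty": 0, "tz": 0, "turn": 0}, {"tx": 0, "ty": 0, "tz": 0, "turn": 0}, {"tx": 0, "ty": 0, "tz": 0, "turn": 0}], "fingers": 36}}

```text
clock: 26.35
position: [562.6, 415.4, 182.8]
eef_rot: [-0.532, 1.506, 0.532]
force: [-0.2, 0.1, -0.0]
grip_width: 36.1
```

```bash
python3 - <<'E'
from h import *
go(551,408,181,129)
save('w25',read_camera('wrist')[80:300,140:360],2.7)
save('s25',read_camera('scene')[50:220,300:430],3.5)
E
```

```text
d tx 1.8 ty 1.5 tz -13.6 turn -0.1 | jaw az 128.9 pos [562.6 415.4 182.8] q6 -1.78 w 36.1 t 26.35 F [-0.2  0.1 -0. ]
```

View pics/w25.png

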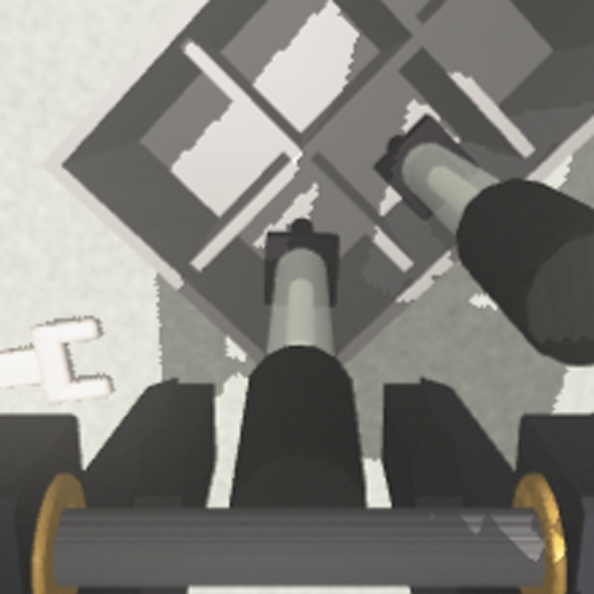

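View pics/s25.png

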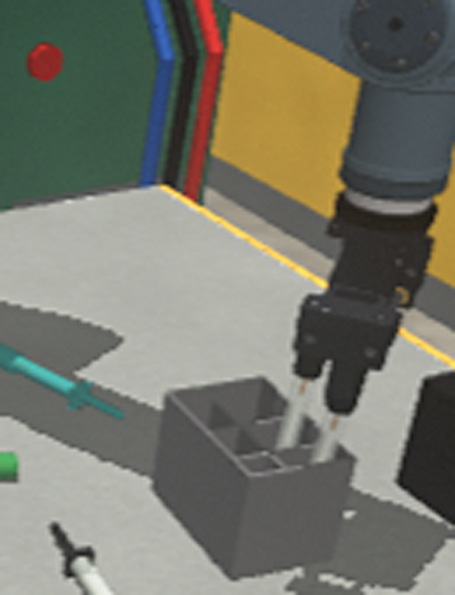

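Released, leaning into the outer corner. Retreating and re-measuring.

Request:
{"api": "send_rows", "payload": {"series": [{"tx": -15, "ty": 0, "tz": 0, "turn": 0}, {"tx": -45, "ty": 0, "tz": 0, "turn": 0}, {"tx": -85, "ty": 0, "tz": 0, "turn": 0}, {"tx": -110, "ty": 0, "tz": 0, "turn": 0}, {"tx": -120, "ty": 0, "tz": 0, "turn": 0}]}}

```text
clock: 26.95
position: [564.2, 416.3, 309.0]
eef_rot: [-0.531, 1.497, 0.532]
force: [-0.0, 0.6, -0.4]
grip_width: 36.2
```

```bash
python3 - <<'E'
from h import *
C=cam('top');im=read_camera('top')
for a,c,p in hydros(im,C): print(a,c.round(1),p.round(1))
save('top26',im[140:260,100:420],2.4)
save('s26',read_camera('scene')[50:220,300:430],3.5)
go(591.5,-2.7,100,91)
E
```

```text
10 [343.3 151.4] [ 685.7 -274.3   13. ]
88 [243.2 163.4] [631.3  92.6  13. ]
90 [216.5 164.3] [625.5 190.3  13. ]
88 [268.9 174.8] [591.5  -2.7  13. ]
54 [210.1 202.2] [485.6 208.2  13. ]
49 [241.4 201.6] [490.5  94.6  13. ]
55 [267.  213.5] [449.8   0.7  13. ]
d tx 205.5 ty -343.0 tz -242.3 turn 37.9 | jaw az 128.9 pos [563.6 416.  306.1] q6 -1.78 w 35.6 t 27.05 F [ 0.2  0.5 -0.3]
```

View pics/top26.png

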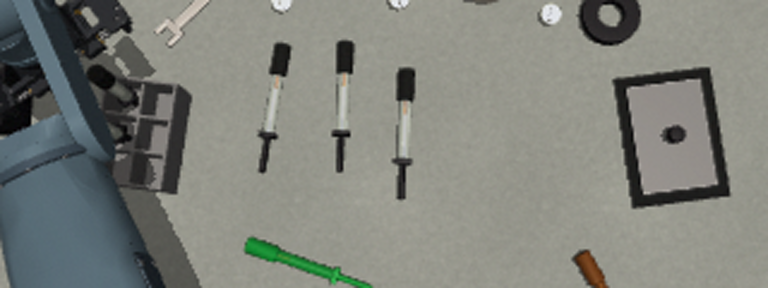

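View pics/s26.png

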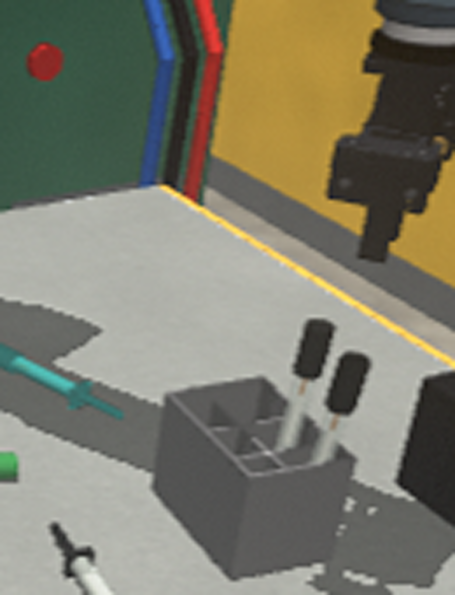

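Two are standing. Next is (591.5,−2.7), jaw azimuth 88.6.

Request:
{"api": "send_rows", "payload": {"series": [{"tx": 0, "ty": -38, "tz": -27, "turn": 5}, {"tx": 10, "ty": -76, "tz": -54, "turn": 10}, {"tx": 25, "ty": -114, "tz": -81, "turn": 15}, {"tx": 45, "ty": -152, "tz": -108, "turn": 20}, {"tx": 65, "ty": -190, "tz": -134, "turn": 25}], "fingers": 60}}

```text
clock: 27.55
position: [576.7, 182.7, 236.3]
eef_rot: [-0.189, 1.565, 0.188]
force: [0.3, 0.5, -0.7]
grip_width: 60.3
```

```bash
python3 - <<'E'
from h import *
go(591.5,-2.7,90,88.6)
E
```

```text
d tx 146.3 ty -183.6 tz -29.3 turn 15.2 | jaw az 103.8 pos [576.7 182.7 236.3] q6 -1.70 w 60.3 t 27.55 F [ 0.3  0.5 -0.7]
```

Request:
{"api": "send_rows", "payload": {"series": [{"tx": 20, "ty": -40, "tz": -7, "turn": 4}, {"tx": 45, "ty": -80, "tz": -14, "turn": 8}, {"tx": 70, "ty": -118, "tz": -20, "turn": 12}, {"tx": 95, "ty": -150, "tz": -26, "turn": 15.2}, {"tx": 120, "ty": -175, "tz": -29, "turn": 15.2}]}}

```text
clock: 28.05
position: [590.3, 5.8, 115.9]
eef_rot: [0.02, 1.574, -0.019]
force: [-0.8, 0.8, -0.4]
grip_width: 59.9
```

Request:
{"api": "send_rows", "payload": {"series": [{"tx": 26, "ty": -9, "tz": 0, "turn": 0}, {"tx": 26, "ty": -9, "tz": 0, "turn": 0}]}}

```text
clock: 28.25
position: [587.5, -2.1, 87.3]
eef_rot: [0.021, 1.581, -0.018]
force: [-1.3, 0.3, -0.1]
grip_width: 60.1
```

```bash
python3 - <<'E'
from h import *
look((591.5,-2.7,11.5),88.6,'w27')
E
```

```text
d tx 75.7 ty -0.6 tz 4.8 turn -0.0 | jaw az 88.6 pos [587.5  -2.1  87.3] q6 -1.75 w 60.1 t 28.25 F [-1.3  0.3 -0.1]
pred bulb ctr px [249. 207.]
```

View pics/w27.png

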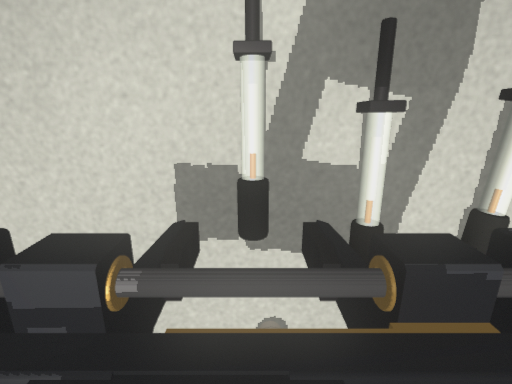

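The bulb is at (253,208) as predicted. Descending.

Request:
{"api": "send_rows", "payload": {"series": [{"tx": 15, "ty": 0, "tz": 0, "turn": 0}, {"tx": 35, "ty": 0, "tz": 0, "turn": 0}, {"tx": 55, "ty": 0, "tz": 0, "turn": 0}, {"tx": 65, "ty": 0, "tz": 0, "turn": 0}, {"tx": 65, "ty": 0, "tz": 0, "turn": 0}]}}

```text
clock: 28.8
position: [591.0, -0.3, 26.7]
eef_rot: [0.017, 1.573, -0.016]
force: [0.1, 0.1, -0.3]
grip_width: 59.8
```

```bash
python3 - <<'E'
from h import *
look((591.5,-2.7,12.5),88.6,'w28')
E
```

```text
d tx 14.2 ty -2.3 tz 0.6 turn 0.2 | jaw az 88.8 pos [ 5.91e+02 -3.00e-01  2.67e+01] q6 -1.75 w 59.8 t 28.80 F [ 0.1  0.1 -0.3]
pred bulb ctr px [245. 234.]
```

Request:
{"api": "send_rows", "payload": {"series": [{"tx": 7, "ty": 0, "tz": 0, "turn": 0}, {"tx": 13, "ty": 0, "tz": 0, "turn": 0}, {"tx": 13, "ty": 0, "tz": 0, "turn": 0}]}}

```text
clock: 29.15
position: [591.5, -1.2, 14.4]
eef_rot: [0.017, 1.571, -0.017]
force: [0.7, 0.1, -0.3]
grip_width: 60.4
```

Request:
{"api": "send_rows", "payload": {"series": [{"tx": 0, "ty": 0, "tz": 0, "turn": 0}, {"tx": 0, "ty": 0, "tz": 0, "turn": 0}, {"tx": 0, "ty": 0, "tz": 0, "turn": 0}, {"tx": 0, "ty": 0, "tz": 0, "turn": 0}, {"tx": 0, "ty": 0, "tz": 0, "turn": 0}], "fingers": 10, "newtons": 5}}

```text
clock: 29.65
position: [592.0, -1.4, 15.1]
eef_rot: [0.017, 1.57, -0.017]
force: [-0.5, 0.7, 0.7]
grip_width: 25.9
```

Request:
{"api": "send_rows", "payload": {"series": [{"tx": 0, "ty": 0, "tz": 0, "turn": 0}, {"tx": 0, "ty": 0, "tz": 0, "turn": 0}]}}

```text
clock: 29.85
position: [592.1, -1.4, 15.1]
eef_rot: [0.017, 1.57, -0.017]
force: [-0.3, 0.7, 0.5]
grip_width: 25.8
```

Request:
{"api": "send_rows", "payload": {"series": [{"tx": -20, "ty": 0, "tz": 0, "turn": 0}, {"tx": -50, "ty": 0, "tz": 0, "turn": 0}, {"tx": -90, "ty": 0, "tz": 0, "turn": 0}, {"tx": -130, "ty": 0, "tz": 0, "turn": 0}, {"tx": -170, "ty": 0, "tz": 0, "turn": 0}]}}

```text
clock: 30.35
position: [591.4, -1.2, 186.0]
eef_rot: [0.017, 1.572, -0.017]
force: [0.9, 0.0, -0.1]
grip_width: 25.6
```

Request:
{"api": "send_rows", "payload": {"series": [{"tx": -40, "ty": 0, "tz": 0, "turn": 0}, {"tx": 0, "ty": 0, "tz": 0, "turn": 0}, {"tx": -40, "ty": 0, "tz": 0, "turn": 0}, {"tx": -80, "ty": 0, "tz": 0, "turn": 0}, {"tx": -120, "ty": 0, "tz": 0, "turn": 0}], "newtons": 3}}

```text
clock: 30.85
position: [591.2, -1.2, 304.9]
eef_rot: [0.018, 1.573, -0.017]
force: [0.9, -0.0, -0.5]
grip_width: 25.9
```

```bash
python3 - <<'E'
from h import *
look((591.5,-2.7,312),88.6,'w29')
E
```

```text
d tx -7.1 ty -1.5 tz 0.3 turn 0.1 | jaw az 88.7 pos [591.2  -1.2 304.9] q6 -1.75 w 25.9 t 30.85 F [ 0.9 -0.  -0.5]
pred bulb ctr px [249. 159.]
```

View pics/w29.png

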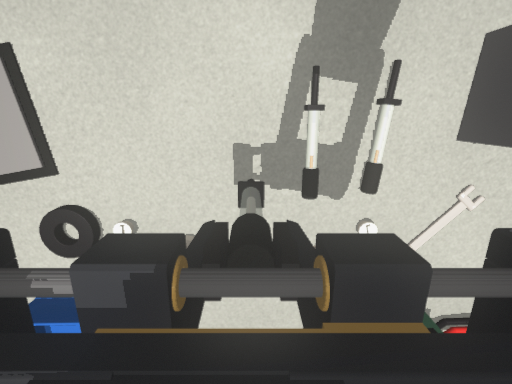

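It hangs vertical (tip at row 180). I'll carry it to the corner bay at (451,418), approaching from the near side.

Request:
{"api": "send_rows", "payload": {"series": [{"tx": -3, "ty": 10, "tz": -5, "turn": 0}, {"tx": -8, "ty": 35, "tz": -16, "turn": 4}, {"tx": -10, "ty": 75, "tz": -34, "turn": 10}, {"tx": -10, "ty": 116, "tz": -53, "turn": 16}, {"tx": -10, "ty": 157, "tz": -72, "turn": 22}], "newtons": 12}}

```text
clock: 31.4
position: [521.3, 158.8, 313.0]
eef_rot: [0.322, 1.55, -0.323]
force: [-0.2, 0.6, -0.1]
grip_width: 25.9
```

```bash
python3 - <<'E'
from h import *
go(449,325,315,39)
E
```

```text
d tx -1.7 ty 123.5 tz -132.7 turn 27.5 | jaw az 66.5 pos [521.3 158.8 313. ] q6 -1.08 w 25.9 t 31.40 F [-0.2  0.6 -0.1]
```

Request:
{"api": "send_rows", "payload": {"series": [{"tx": 0, "ty": 28, "tz": -30, "turn": 6}, {"tx": 0, "ty": 56, "tz": -60, "turn": 12}, {"tx": 0, "ty": 84, "tz": -90, "turn": 18}, {"tx": 0, "ty": 108, "tz": -116, "turn": 24}, {"tx": 0, "ty": 123, "tz": -132, "turn": 27.5}]}}

```text
clock: 31.9
position: [447.8, 324.5, 313.0]
eef_rot: [0.691, 1.46, -0.695]
force: [-0.1, -0.0, -0.7]
grip_width: 25.4
```

```bash
python3 - <<'E'
from h import *
go(451,418,315,39)
save('w30',read_camera('wrist'))
E
```

```text
d tx -2.1 ty 61.5 tz -70.5 turn 0.2 | jaw az 39.2 pos [447.8 324.5 313. ] q6 -0.27 w 25.4 t 31.90 F [-0.1 -0.  -0.7]
```

View pics/w30.png

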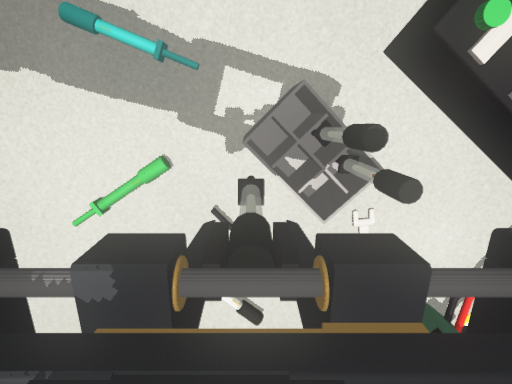

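Request:
{"api": "send_rows", "payload": {"series": [{"tx": 0, "ty": 12, "tz": -15, "turn": 0}, {"tx": 0, "ty": 32, "tz": -40, "turn": 0}, {"tx": 0, "ty": 50, "tz": -62, "turn": 0}, {"tx": 0, "ty": 60, "tz": -73, "turn": 0}, {"tx": 0, "ty": 61, "tz": -74, "turn": 0}]}}

```text
clock: 32.45
position: [450.2, 419.1, 313.3]
eef_rot: [0.688, 1.46, -0.692]
force: [0.6, -0.2, 0.2]
grip_width: 25.2
```

Request:
{"api": "send_rows", "payload": {"series": [{"tx": 0, "ty": 0, "tz": 0, "turn": 0}]}}

```text
clock: 32.55
position: [450.8, 417.6, 313.9]
eef_rot: [0.69, 1.459, -0.693]
force: [-1.1, -0.3, -1.4]
grip_width: 25.4
```

```bash
python3 - <<'E'
from h import *
go(451,418,315,39)
C=cam('wrist');print(proj(C,[451.2,418.1,110]),proj(C,[451.2,418.1,140]))
save('w31',read_camera('wrist')[80:300,140:360],2.7)
save('s31',read_camera('scene')[50:220,300:430],3.5)
E
```

```text
d tx -1.1 ty 0.4 tz -0.2 turn 0.3 | jaw az 39.3 pos [450.8 417.6 313.9] q6 -0.13 w 25.4 t 32.55 F [-1.1 -0.3 -1.4]
[251.00160364 169.80734305] [251.00918776 174.98797004]
```

View pics/w31.png

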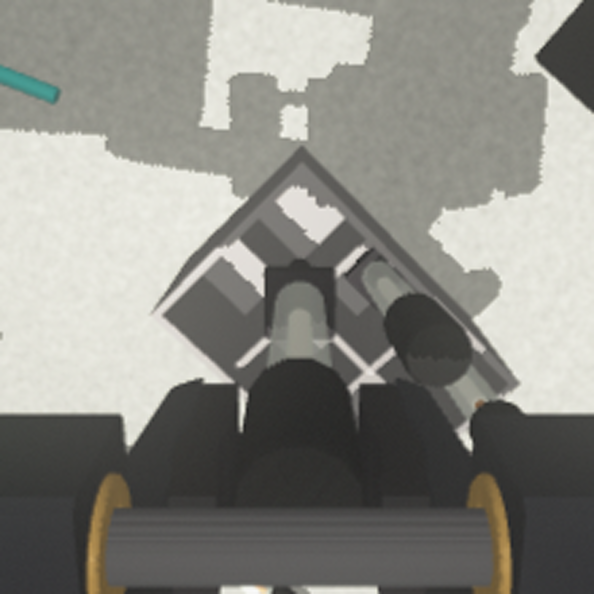

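View pics/s31.png

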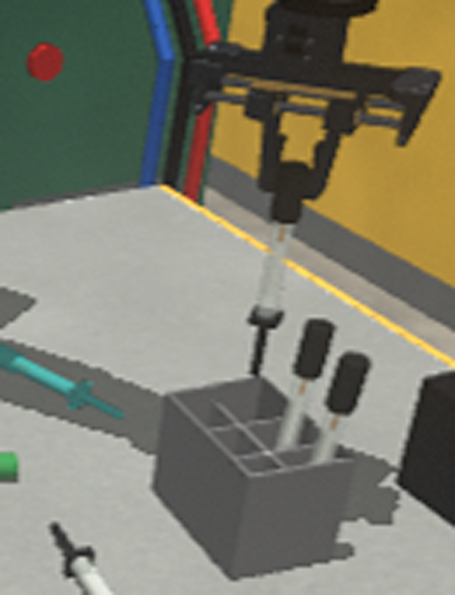

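```bash
python3 - <<'E'
from h import *
s,p,Rt=tool();C=cam('wrist')
for uv,z in (((140+440/2.7,80+358/2.7),203),((140+398/2.7,80+305/2.7),155)):
    w=ray(C,uv,z)[0];print(w.round(1),(Rt.T@(w-np.array([451,418,181]))).round(1))
E
```

```text
[505.5 431.4 203. ] [-22.   50.7  24. ]
[494.9 430.1 155. ] [26.  41.7 18.3]
```

Clearance to the neighbour's bulb is about 8 mm. Descending.

Request:
{"api": "send_rows", "payload": {"series": [{"tx": 15, "ty": 0, "tz": -2, "turn": 0}, {"tx": 40, "ty": 0, "tz": -2, "turn": 0}, {"tx": 65, "ty": 0, "tz": -2, "turn": 0}, {"tx": 90, "ty": 0, "tz": -2, "turn": 0}, {"tx": 105, "ty": 0, "tz": -2, "turn": 0}]}}

```text
clock: 33.15
position: [448.7, 418.4, 206.7]
eef_rot: [0.69, 1.46, -0.695]
force: [-0.6, 0.4, -1.0]
grip_width: 25.5
```

Request:
{"api": "send_rows", "payload": {"series": [{"tx": 5, "ty": 0, "tz": 0, "turn": 0}, {"tx": 10, "ty": 0, "tz": 0, "turn": 0}, {"tx": 10, "ty": 0, "tz": 0, "turn": 0}]}}

```text
clock: 33.45
position: [450.1, 419.8, 200.2]
eef_rot: [0.692, 1.457, -0.691]
force: [0.5, 0.0, -1.5]
grip_width: 25.5
```

```bash
python3 - <<'E'
from h import *
go(451,418,182,39)
save('w32',read_camera('wrist')[80:300,140:360],2.7)
save('s32',read_camera('scene')[50:220,300:430],3.5)
E
```

```text
d tx 18.2 ty -0.5 tz 2.0 turn 0.2 | jaw az 39.2 pos [450.1 419.8 200.2] q6 -0.13 w 25.5 t 33.45 F [ 0.5  0.  -1.5]
```

View pics/w32.png

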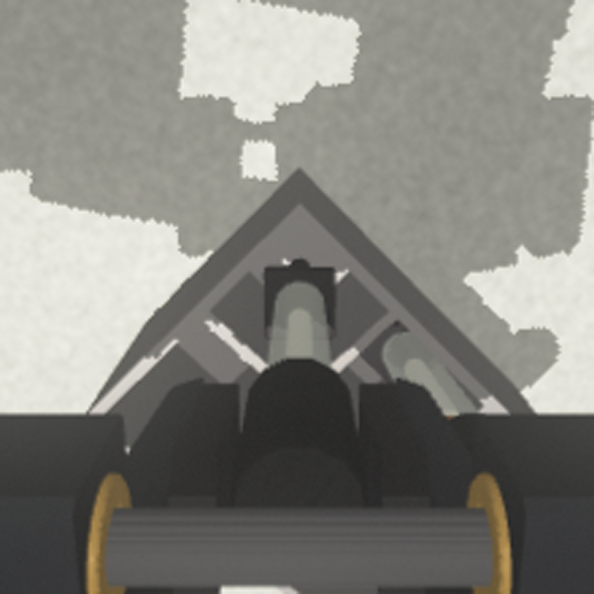

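View pics/s32.png

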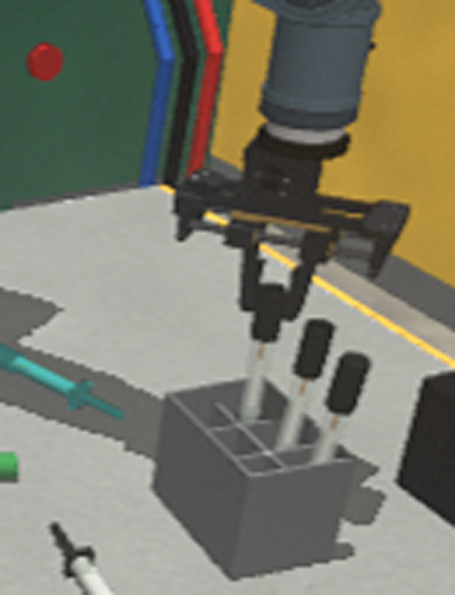

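Request:
{"api": "send_rows", "payload": {"series": [{"tx": 6, "ty": 0, "tz": 0, "turn": 0}, {"tx": 12, "ty": 0, "tz": 0, "turn": 0}, {"tx": 12, "ty": 0, "tz": 0, "turn": 0}]}}

```text
clock: 33.85
position: [449.3, 419.5, 186.8]
eef_rot: [0.69, 1.459, -0.693]
force: [0.7, 0.2, -1.5]
grip_width: 25.3
```

Request:
{"api": "send_rows", "payload": {"series": [{"tx": 3, "ty": 0, "tz": 0, "turn": 0}, {"tx": 6, "ty": 0, "tz": 0, "turn": 0}, {"tx": 6, "ty": 0, "tz": 0, "turn": 0}]}}

```text
clock: 34.15
position: [451.7, 420.9, 184.9]
eef_rot: [0.695, 1.455, -0.687]
force: [-0.3, -0.4, 10.6]
grip_width: 25.6
```

Floor contact. I'll lean it outward (−tool z) and release.

Request:
{"api": "send_rows", "payload": {"series": [{"tx": -3, "ty": 0, "tz": -4, "turn": 0}, {"tx": -3, "ty": 0, "tz": -9, "turn": 0}, {"tx": -3, "ty": 0, "tz": -15, "turn": 0}, {"tx": -3, "ty": 0, "tz": -18, "turn": 0}, {"tx": -3, "ty": 0, "tz": -18, "turn": 0}], "newtons": 4}}

```text
clock: 34.65
position: [437.8, 434.2, 184.5]
eef_rot: [0.691, 1.458, -0.691]
force: [0.2, 0.8, -0.2]
grip_width: 26.3
```

Request:
{"api": "send_rows", "payload": {"series": [{"tx": 0, "ty": 0, "tz": 0, "turn": 0}, {"tx": 0, "ty": 0, "tz": 0, "turn": 0}, {"tx": 0, "ty": 0, "tz": 0, "turn": 0}], "fingers": 36}}

```text
clock: 34.95
position: [438.5, 433.6, 184.8]
eef_rot: [0.692, 1.458, -0.692]
force: [-0.4, -0.6, 0.5]
grip_width: 35.8
```

```bash
python3 - <<'E'
from h import *
go(451,418,182,39)
save('w33',read_camera('wrist')[80:300,140:360],2.7)
save('s33',read_camera('scene')[50:220,300:430],3.5)
E
```

```text
d tx 2.7 ty -0.1 tz 20.0 turn 0.2 | jaw az 39.2 pos [438.5 433.6 184.8] q6 -0.10 w 35.8 t 34.95 F [-0.4 -0.6  0.5]
```

View pics/w33.png

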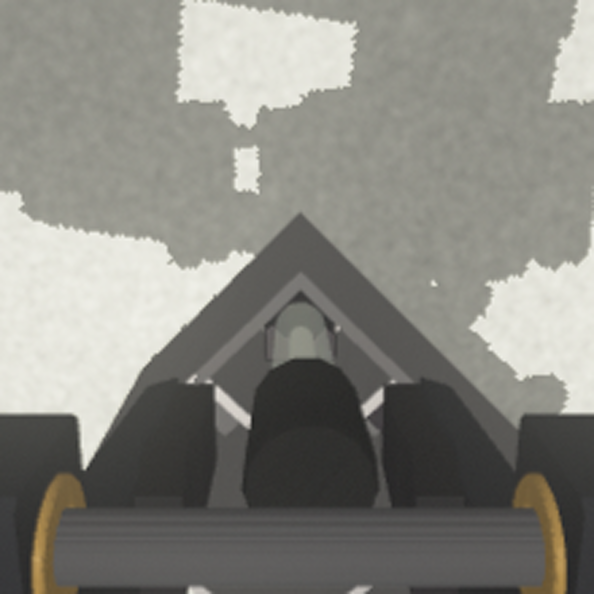

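View pics/s33.png

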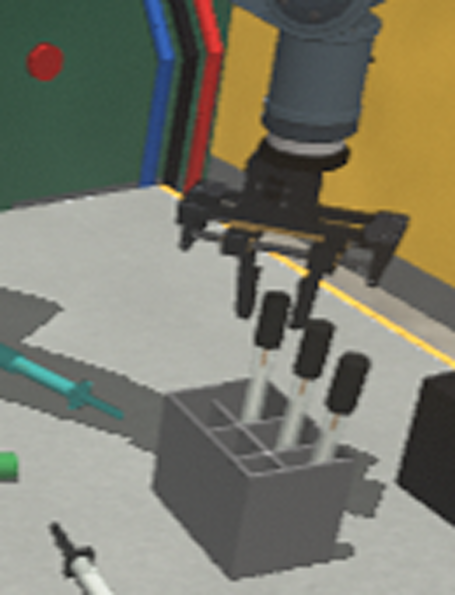

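Three are standing. Retreat and re-measure.

Request:
{"api": "send_rows", "payload": {"series": [{"tx": -15, "ty": 0, "tz": 0, "turn": 0}, {"tx": -45, "ty": 0, "tz": 0, "turn": 0}, {"tx": -85, "ty": 0, "tz": 0, "turn": 0}, {"tx": -110, "ty": 0, "tz": 0, "turn": 0}, {"tx": -120, "ty": 0, "tz": 0, "turn": 0}]}}

```text
clock: 35.55
position: [439.6, 434.6, 309.8]
eef_rot: [0.696, 1.454, -0.687]
force: [0.5, -1.1, -0.5]
grip_width: 35.9
```

```bash
python3 - <<'E'
from h import *
C=cam('top');im=read_camera('top')
for a,c,p in hydros(im,C): print(a,c.round(1),p.round(1))
save('top34',im[140:260,100:420],2.4)
save('s34',read_camera('scene')[50:220,300:430],3.5)
go(631.3,92.6,100,89.2)
E
```

```text
10 [343.3 151.4] [ 685.7 -274.3   13. ]
88 [243.2 163.4] [631.3  92.6  13. ]
90 [216.5 164.3] [625.5 190.3  13. ]
54 [210.1 202.2] [485.6 208.2  13. ]
49 [241.4 201.6] [490.5  94.6  13. ]
d tx 207.1 ty -68.0 tz 386.0 turn -50.0 | jaw az 39.2 pos [439.1 434.2 307.2] q6 -0.10 w 36.0 t 35.65 F [ 0.8 -0.2  0.5]
```

View pics/top34.png

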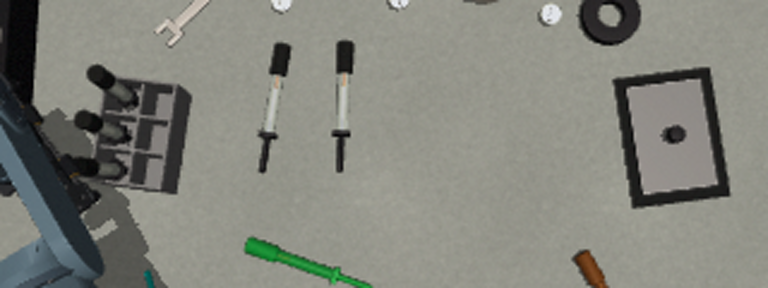

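View pics/s34.png

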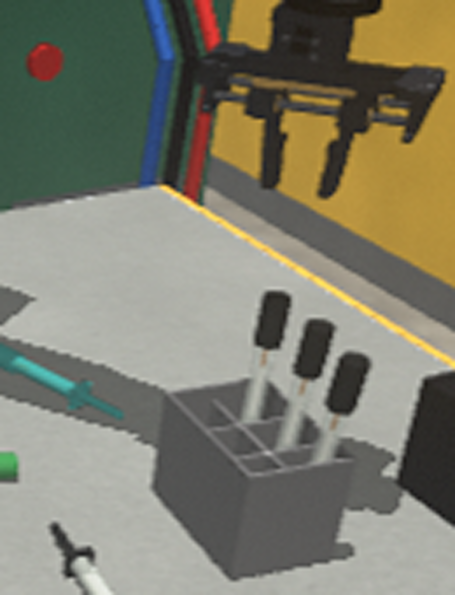

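Request:
{"api": "send_rows", "payload": {"series": [{"tx": 0, "ty": -7, "tz": 40, "turn": -6}, {"tx": 0, "ty": -14, "tz": 80, "turn": -12}, {"tx": 0, "ty": -22, "tz": 125, "turn": -18}, {"tx": 10, "ty": -30, "tz": 170, "turn": -26}, {"tx": 30, "ty": -38, "tz": 215, "turn": -34}], "fingers": 60}}

```text
clock: 36.15
position: [545.6, 241.7, 274.2]
eef_rot: [0.225, 1.559, -0.225]
force: [0.5, 0.3, -0.2]
grip_width: 59.7
```

```bash
python3 - <<'E'
from h import *
go(631.3,92.6,90,89.2)
E
```

```text
d tx 184.2 ty -118.8 tz 124.2 turn -15.6 | jaw az 73.6 pos [545.6 241.7 274.2] q6 -1.07 w 59.7 t 36.15 F [ 0.5  0.3 -0.2]
```

Request:
{"api": "send_rows", "payload": {"series": [{"tx": 25, "ty": -28, "tz": 29, "turn": -5}, {"tx": 55, "ty": -56, "tz": 58, "turn": -10}, {"tx": 85, "ty": -84, "tz": 87, "turn": -15.6}, {"tx": 115, "ty": -108, "tz": 113, "turn": -15.6}, {"tx": 145, "ty": -119, "tz": 124, "turn": -15.6}]}}

```text
clock: 36.65
position: [629.3, 90.3, 126.5]
eef_rot: [0.018, 1.573, -0.018]
force: [0.2, -0.5, 0.4]
grip_width: 60.3
```

Request:
{"api": "send_rows", "payload": {"series": [{"tx": 25, "ty": 0, "tz": 0, "turn": 0}, {"tx": 39, "ty": 0, "tz": 0, "turn": 0}, {"tx": 39, "ty": 0, "tz": 0, "turn": 0}]}}

```text
clock: 36.95
position: [626.6, 93.7, 87.1]
eef_rot: [0.016, 1.578, -0.016]
force: [1.1, 0.5, 0.2]
grip_width: 60.4
```

```bash
python3 - <<'E'
from h import *
look((631.3,92.6,12.5),89.2,'w35')
E
```

```text
d tx 74.5 ty -1.0 tz 5.3 turn -0.4 | jaw az 88.8 pos [626.6  93.7  87.1] q6 -1.59 w 60.4 t 36.95 F [1.1 0.5 0.2]
pred bulb ctr px [248. 208.]
```

View pics/w35.png

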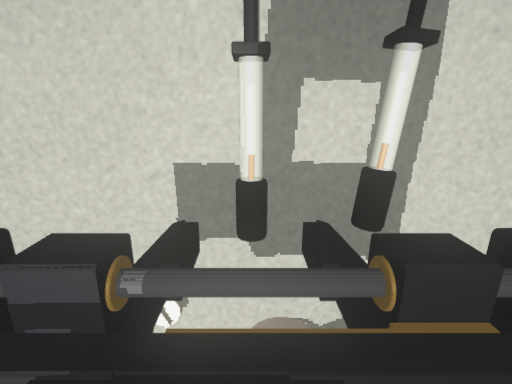

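The bulb is at (252,209) as predicted. Down and grip.

Request:
{"api": "send_rows", "payload": {"series": [{"tx": 15, "ty": 0, "tz": 0, "turn": 0}, {"tx": 35, "ty": 0, "tz": 0, "turn": 0}, {"tx": 55, "ty": 0, "tz": 0, "turn": 0}, {"tx": 65, "ty": 0, "tz": 0, "turn": 0}, {"tx": 65, "ty": 0, "tz": 0, "turn": 0}]}}

```text
clock: 37.5
position: [628.5, 93.9, 24.7]
eef_rot: [0.015, 1.573, -0.015]
force: [-0.4, -1.3, -0.4]
grip_width: 60.2
```

```bash
python3 - <<'E'
from h import *
look((631.3,92.6,12.5),89.2,'w36')
E
```

```text
d tx 12.2 ty -1.2 tz 2.8 turn -0.3 | jaw az 88.9 pos [628.5  93.9  24.7] q6 -1.59 w 60.2 t 37.50 F [-0.4 -1.3 -0.4]
pred bulb ctr px [247. 239.]
```

Request:
{"api": "send_rows", "payload": {"series": [{"tx": 6, "ty": -1, "tz": 1, "turn": 0}, {"tx": 11.5, "ty": -1, "tz": 2, "turn": 0}, {"tx": 11.5, "ty": -1, "tz": 2, "turn": 0}]}}

```text
clock: 37.85
position: [631.3, 92.4, 14.1]
eef_rot: [0.016, 1.571, -0.016]
force: [-0.4, -1.3, -0.2]
grip_width: 59.9
```

Request:
{"api": "send_rows", "payload": {"series": [{"tx": 0, "ty": 0, "tz": 0, "turn": 0}, {"tx": 0, "ty": 0, "tz": 0, "turn": 0}, {"tx": 0, "ty": 0, "tz": 0, "turn": 0}, {"tx": 0, "ty": 0, "tz": 0, "turn": 0}, {"tx": 0, "ty": 0, "tz": 0, "turn": 0}], "fingers": 10, "newtons": 5}}

```text
clock: 38.35
position: [631.5, 92.5, 14.5]
eef_rot: [0.016, 1.57, -0.016]
force: [-0.5, 0.4, -0.5]
grip_width: 25.8
```

Request:
{"api": "send_rows", "payload": {"series": [{"tx": 0, "ty": 0, "tz": 0, "turn": 0}, {"tx": 0, "ty": 0, "tz": 0, "turn": 0}]}}

```text
clock: 38.55
position: [631.5, 92.5, 14.5]
eef_rot: [0.016, 1.57, -0.016]
force: [-1.0, 0.1, 1.3]
grip_width: 25.4
```

Request:
{"api": "send_rows", "payload": {"series": [{"tx": -20, "ty": 0, "tz": 0, "turn": 0}, {"tx": -50, "ty": 0, "tz": 0, "turn": 0}, {"tx": -90, "ty": 0, "tz": 0, "turn": 0}, {"tx": -130, "ty": 0, "tz": 0, "turn": 0}, {"tx": -170, "ty": 0, "tz": 0, "turn": 0}]}}

```text
clock: 39.05
position: [630.9, 92.4, 185.5]
eef_rot: [0.016, 1.572, -0.016]
force: [0.8, 0.5, -1.5]
grip_width: 25.7
```

Request:
{"api": "send_rows", "payload": {"series": [{"tx": -40, "ty": 0, "tz": 0, "turn": 0}, {"tx": 0, "ty": 0, "tz": 0, "turn": 0}, {"tx": -40, "ty": 0, "tz": 0, "turn": 0}, {"tx": -80, "ty": 0, "tz": 0, "turn": 0}, {"tx": -120, "ty": 0, "tz": 0, "turn": 0}], "newtons": 3}}

```text
clock: 39.55
position: [630.7, 92.4, 304.3]
eef_rot: [0.016, 1.574, -0.016]
force: [0.7, 0.4, -0.6]
grip_width: 25.7
```

```bash
python3 - <<'E'
from h import *
look((545.4,357.9,315),39,'w37')
E
```

```text
d tx -10.4 ty 263.7 tz -90.7 turn 49.8 | jaw az 88.8 pos [630.7  92.4 304.3] q6 -1.59 w 25.7 t 39.55 F [ 0.7  0.4 -0.6]
pred bulb ctr px [427.  98.]
```

View pics/w37.png

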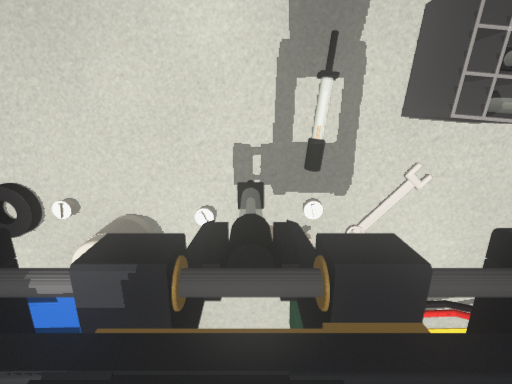

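Vertical again (tip at row 181). On to the near-side corner bay at (545,358).

Request:
{"api": "send_rows", "payload": {"series": [{"tx": -4, "ty": 12, "tz": -4, "turn": 3}, {"tx": -10, "ty": 40, "tz": -14, "turn": 10}, {"tx": -10, "ty": 80, "tz": -28, "turn": 18}, {"tx": -10, "ty": 120, "tz": -42, "turn": 26}, {"tx": -10, "ty": 160, "tz": -55, "turn": 34}], "newtons": 12}}

```text
clock: 40.1
position: [578.8, 254.7, 314.0]
eef_rot: [0.485, 1.516, -0.486]
force: [0.7, -0.2, -0.8]
grip_width: 25.5
```

```bash
python3 - <<'E'
from h import *
go(545.4,357.9,315,39)
E
```

```text
d tx -1.0 ty 64.6 tz -87.2 turn 15.5 | jaw az 54.5 pos [578.8 254.7 314. ] q6 -0.72 w 25.5 t 40.10 F [ 0.7 -0.2 -0.8]
```

Request:
{"api": "send_rows", "payload": {"series": [{"tx": 0, "ty": 25, "tz": -33, "turn": 5}, {"tx": 0, "ty": 45, "tz": -60, "turn": 10}, {"tx": 0, "ty": 58, "tz": -80, "turn": 14}, {"tx": 0, "ty": 65, "tz": -90, "turn": 15.5}, {"tx": 0, "ty": 65, "tz": -90, "turn": 15.5}]}}

```text
clock: 40.6
position: [542.4, 360.1, 313.7]
eef_rot: [0.688, 1.46, -0.689]
force: [0.5, -0.3, -0.5]
grip_width: 25.4
```

Request:
{"api": "send_rows", "payload": {"series": [{"tx": 0, "ty": 0, "tz": 0, "turn": 0}]}}

```text
clock: 40.7
position: [543.4, 358.2, 313.9]
eef_rot: [0.689, 1.459, -0.69]
force: [-0.6, 0.2, -1.4]
grip_width: 25.7
```

```bash
python3 - <<'E'
from h import *
go(545.4,357.9,315,39)
C=cam('wrist');print(proj(C,[545.4,357.9,140]))
save('w38',read_camera('wrist')[80:300,140:360],2.7)
save('s38',read_camera('scene')[50:220,300:430],3.5)
E
```

```text
d tx -1.1 ty 1.3 tz 1.5 turn 0.4 | jaw az 39.4 pos [543.4 358.2 313.9] q6 -0.29 w 25.7 t 40.70 F [-0.6  0.2 -1.4]
[251.43081    176.31780095]
```

View pics/w38.png

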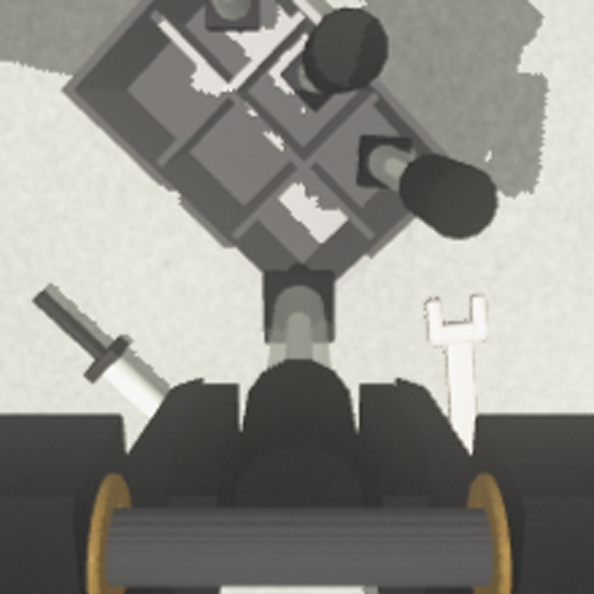

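View pics/s38.png

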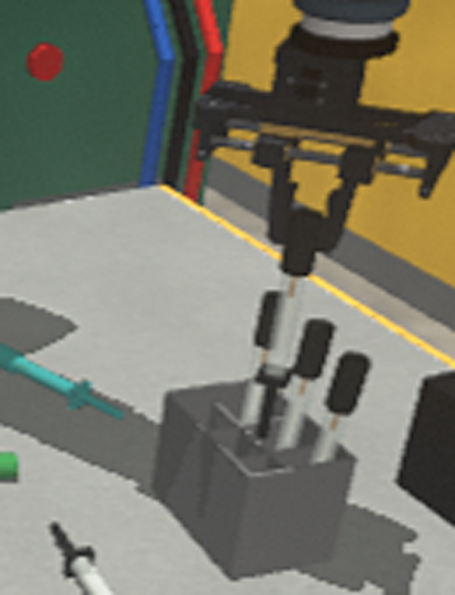

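Tip at (251,179) against the bay centre's prediction of (251,176). Good, descending.

Request:
{"api": "send_rows", "payload": {"series": [{"tx": 15, "ty": 0, "tz": -1, "turn": 0}, {"tx": 40, "ty": 0, "tz": -1, "turn": 0}, {"tx": 65, "ty": 0, "tz": -1, "turn": 0}, {"tx": 90, "ty": 0, "tz": -1, "turn": 0}, {"tx": 110, "ty": 0, "tz": -1, "turn": 0}]}}

```text
clock: 41.3
position: [542.3, 358.2, 201.5]
eef_rot: [0.69, 1.46, -0.692]
force: [-0.3, 0.8, -0.9]
grip_width: 25.6
```

Request:
{"api": "send_rows", "payload": {"series": [{"tx": 6, "ty": 0, "tz": 0, "turn": 0}, {"tx": 12, "ty": 0, "tz": 0, "turn": 0}, {"tx": 12, "ty": 0, "tz": 0, "turn": 0}]}}

```text
clock: 41.6
position: [542.9, 358.9, 192.0]
eef_rot: [0.69, 1.458, -0.691]
force: [-0.3, -0.3, -1.5]
grip_width: 25.5
```

```bash
python3 - <<'E'
from h import *
go(545.4,357.9,182,39)
save('w39',read_camera('wrist')[80:300,140:360],2.7)
E
```

```text
d tx 10.0 ty 1.3 tz 2.3 turn 0.3 | jaw az 39.3 pos [542.9 358.9 192. ] q6 -0.28 w 25.5 t 41.60 F [-0.3 -0.3 -1.5]
```

View pics/w39.png

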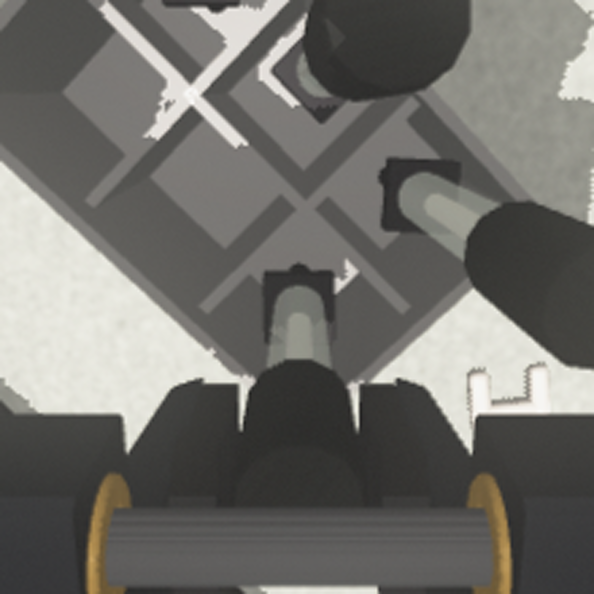

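Request:
{"api": "send_rows", "payload": {"series": [{"tx": 3, "ty": 0, "tz": 0, "turn": 0}, {"tx": 6, "ty": 0, "tz": 0, "turn": 0}, {"tx": 9, "ty": 0, "tz": 0, "turn": 0}, {"tx": 9, "ty": 0, "tz": 0, "turn": 0}]}}

```text
clock: 42.05
position: [543.4, 359.5, 184.2]
eef_rot: [0.691, 1.457, -0.689]
force: [-0.5, -0.2, 2.4]
grip_width: 25.2
```

Contact. Lean outward (+tool z) and release.

Request:
{"api": "send_rows", "payload": {"series": [{"tx": 0, "ty": 0, "tz": 4, "turn": 0}, {"tx": 0, "ty": 0, "tz": 9, "turn": 0}, {"tx": 0, "ty": 0, "tz": 14, "turn": 0}, {"tx": 0, "ty": 0, "tz": 18, "turn": 0}, {"tx": 0, "ty": 0, "tz": 18, "turn": 0}], "newtons": 4}}

```text
clock: 42.55
position: [554.8, 344.6, 183.2]
eef_rot: [0.691, 1.458, -0.691]
force: [1.1, -0.1, 1.3]
grip_width: 25.9
```

Request:
{"api": "send_rows", "payload": {"series": [{"tx": 0, "ty": 0, "tz": 0, "turn": 0}, {"tx": 0, "ty": 0, "tz": 0, "turn": 0}, {"tx": 0, "ty": 0, "tz": 0, "turn": 0}], "fingers": 38}}

```text
clock: 42.85
position: [554.0, 345.3, 183.0]
eef_rot: [0.69, 1.459, -0.691]
force: [-0.2, 0.2, -0.4]
grip_width: 38.1
```

Request:
{"api": "send_rows", "payload": {"series": [{"tx": -15, "ty": 0, "tz": 0, "turn": 0}, {"tx": -45, "ty": 0, "tz": 0, "turn": 0}, {"tx": -85, "ty": 0, "tz": 0, "turn": 0}, {"tx": -110, "ty": 0, "tz": 0, "turn": 0}, {"tx": -120, "ty": 0, "tz": 0, "turn": 0}]}}

```text
clock: 43.35
position: [555.5, 346.0, 308.4]
eef_rot: [0.694, 1.454, -0.686]
force: [0.3, 0.3, 0.1]
grip_width: 38.1
```

```bash
python3 - <<'E'
from h import *
C=cam('top');im=read_camera('top')
for a,c,p in hydros(im,C): print(a,c.round(1),p.round(1))
save('top40',im[140:260,100:420],2.4)
save('s40',read_camera('scene')[50:220,300:430],3.5)
go(625.5,190.3,100,97.3)
E
```

```text
11 [343.3 151.5] [ 685.2 -274.2   13. ]
90 [216.5 164.3] [625.5 190.3  13. ]
54 [210.1 202.2] [485.6 208.2  13. ]
d tx 205.8 ty -44.7 tz 164.7 turn -58.0 | jaw az 39.3 pos [554.9 345.7 305.8] q6 -0.31 w 38.5 t 43.45 F [-0.4  0.9 -0.4]
```

View pics/top40.png

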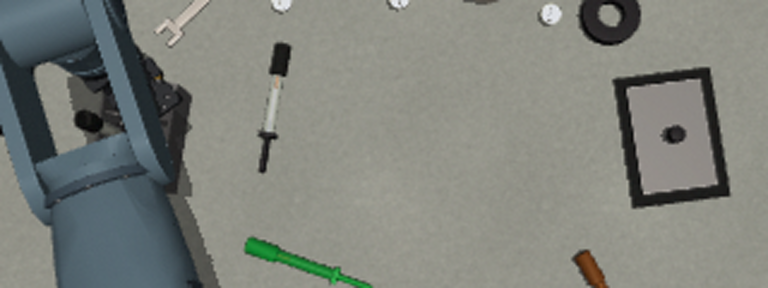

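View pics/s40.png

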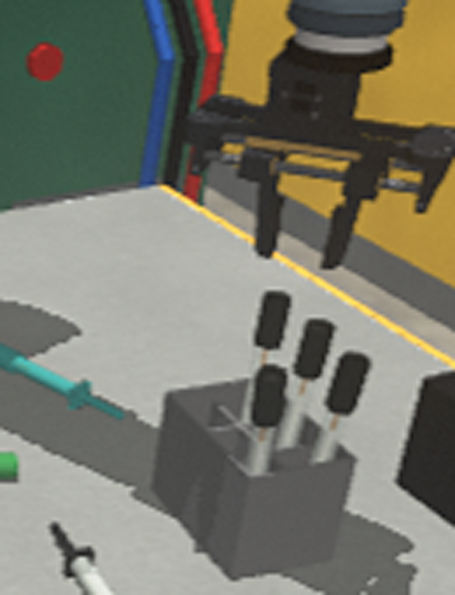

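Four are standing. The last one is at (625.5,190.3), axis −7.3°, so jaw azimuth 82.7.

Request:
{"api": "send_rows", "payload": {"series": [{"tx": 0, "ty": -9, "tz": 35, "turn": -8}, {"tx": 15, "ty": -18, "tz": 70, "turn": -16}, {"tx": 40, "ty": -27, "tz": 105, "turn": -24}, {"tx": 70, "ty": -36, "tz": 140, "turn": -32}, {"tx": 105, "ty": -44, "tz": 163, "turn": -40}], "fingers": 60}}

```text
clock: 43.95
position: [623.8, 189.1, 196.1]
eef_rot: [0.142, 1.567, -0.143]
force: [0.6, -0.1, 0.3]
grip_width: 59.6
```

```bash
python3 - <<'E'
from h import *
go(625.5,190.3,90,82.7)
E
```

```text
d tx 106.1 ty 1.6 tz 1.5 turn -3.1 | jaw az 79.6 pos [623.8 189.1 196.1] q6 -1.28 w 59.6 t 43.95 F [ 0.6 -0.1  0.3]
```

Request:
{"api": "send_rows", "payload": {"series": [{"tx": 30, "ty": 1, "tz": 1, "turn": -3.1}, {"tx": 65, "ty": 1, "tz": 1, "turn": -3.1}, {"tx": 95, "ty": 1, "tz": 1, "turn": -3.1}, {"tx": 105, "ty": 1, "tz": 1, "turn": -3.1}, {"tx": 105, "ty": 1, "tz": 1, "turn": -3.1}]}}

```text
clock: 44.45
position: [622.5, 191.9, 90.2]
eef_rot: [0.103, 1.574, -0.105]
force: [-0.0, 0.0, -0.6]
grip_width: 59.8
```

```bash
python3 - <<'E'
from h import *
look((625.5,190.3,12.5),82.7,'w41')
E
```

```text
d tx 77.7 ty -1.1 tz 3.7 turn -0.3 | jaw az 82.4 pos [622.5 191.9  90.2] q6 -1.32 w 59.8 t 44.45 F [-0.   0.  -0.6]
pred bulb ctr px [248. 205.]
```

View pics/w41.png

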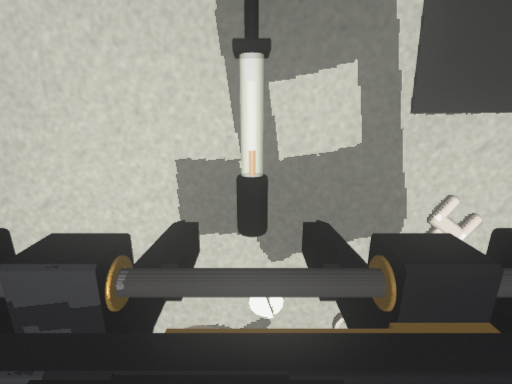

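The bulb is at (252,205) as predicted. Down and grip.

Request:
{"api": "send_rows", "payload": {"series": [{"tx": 15, "ty": 0, "tz": 2, "turn": 0}, {"tx": 35, "ty": 0, "tz": 2, "turn": 0}, {"tx": 55, "ty": 0, "tz": 2, "turn": 0}, {"tx": 65, "ty": 0, "tz": 2, "turn": 0}, {"tx": 65, "ty": 0, "tz": 2, "turn": 0}]}}

```text
clock: 45.0
position: [626.1, 191.8, 27.2]
eef_rot: [0.103, 1.57, -0.104]
force: [-0.0, -0.2, -0.4]
grip_width: 60.0
```

```bash
python3 - <<'E'
from h import *
look((625.5,190.3,12.5),82.7,'w42')
E
```

```text
d tx 14.8 ty -1.6 tz -0.3 turn -0.3 | jaw az 82.4 pos [626.1 191.8  27.2] q6 -1.32 w 60.0 t 45.00 F [-0.  -0.2 -0.4]
pred bulb ctr px [246. 232.]
```

Request:
{"api": "send_rows", "payload": {"series": [{"tx": 7, "ty": 0, "tz": 0, "turn": 0}, {"tx": 13.5, "ty": 0, "tz": 0, "turn": 0}, {"tx": 13.5, "ty": 0, "tz": 0, "turn": 0}]}}

```text
clock: 45.35
position: [626.3, 191.9, 14.3]
eef_rot: [0.103, 1.569, -0.104]
force: [-0.1, -0.3, -0.1]
grip_width: 59.7
```

Request:
{"api": "send_rows", "payload": {"series": [{"tx": 0, "ty": 0, "tz": 0, "turn": 0}, {"tx": 0, "ty": 0, "tz": 0, "turn": 0}, {"tx": 0, "ty": 0, "tz": 0, "turn": 0}, {"tx": 0, "ty": 0, "tz": 0, "turn": 0}, {"tx": 0, "ty": 0, "tz": 0, "turn": 0}], "fingers": 10, "newtons": 5}}

```text
clock: 45.85
position: [626.9, 191.9, 15.0]
eef_rot: [0.104, 1.568, -0.104]
force: [-0.4, -0.6, -0.5]
grip_width: 26.1
```

Request:
{"api": "send_rows", "payload": {"series": [{"tx": 0, "ty": 0, "tz": 0, "turn": 0}, {"tx": 0, "ty": 0, "tz": 0, "turn": 0}]}}

```text
clock: 46.05
position: [626.9, 191.9, 15.1]
eef_rot: [0.104, 1.568, -0.104]
force: [-0.2, -0.2, 1.4]
grip_width: 25.8
```

Request:
{"api": "send_rows", "payload": {"series": [{"tx": -20, "ty": 0, "tz": 0, "turn": 0}, {"tx": -50, "ty": 0, "tz": 0, "turn": 0}, {"tx": -90, "ty": 0, "tz": 0, "turn": 0}, {"tx": -130, "ty": 0, "tz": 0, "turn": 0}, {"tx": -170, "ty": 0, "tz": 0, "turn": 0}]}}

```text
clock: 46.55
position: [626.3, 191.9, 186.0]
eef_rot: [0.103, 1.569, -0.104]
force: [0.9, -0.4, -1.5]
grip_width: 25.6
```

Request:
{"api": "send_rows", "payload": {"series": [{"tx": -40, "ty": 0, "tz": 0, "turn": 0}, {"tx": 0, "ty": 0, "tz": 0, "turn": 0}, {"tx": -40, "ty": 0, "tz": 0, "turn": 0}, {"tx": -80, "ty": 0, "tz": 0, "turn": 0}, {"tx": -120, "ty": 0, "tz": 0, "turn": 0}], "newtons": 3}}

```text
clock: 47.05
position: [626.1, 191.8, 304.9]
eef_rot: [0.103, 1.571, -0.104]
force: [1.2, 0.4, -0.7]
grip_width: 25.7
```

```bash
python3 - <<'E'
from h import *
look((446,368.4,315),129,'w43')
E
```

```text
d tx -9.7 ty 151.3 tz -201.8 turn -46.6 | jaw az 82.4 pos [626.1 191.8 304.9] q6 -1.32 w 25.7 t 47.05 F [ 1.2  0.4 -0.7]
pred bulb ctr px [359.  14.]
```

View pics/w43.png

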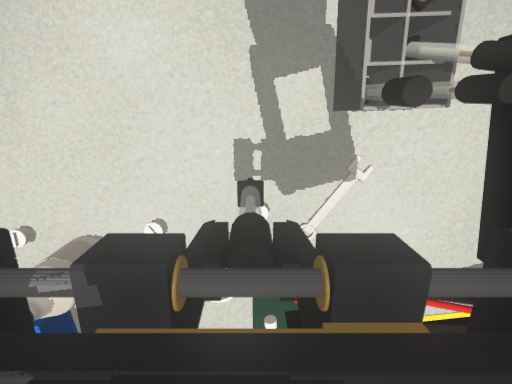

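Vertical (tip at row 181). I'll carry it via a waypoint to the last corner bay at (446,368).

Request:
{"api": "send_rows", "payload": {"series": [{"tx": -3, "ty": 5, "tz": -10, "turn": -4}, {"tx": -10, "ty": 17, "tz": -38, "turn": -11}, {"tx": -10, "ty": 35, "tz": -80, "turn": -19}, {"tx": -10, "ty": 53, "tz": -122, "turn": -27}, {"tx": -10, "ty": 70, "tz": -162, "turn": -35}], "newtons": 12}}

```text
clock: 47.6
position: [473.6, 283.2, 314.4]
eef_rot: [-0.38, 1.538, 0.38]
force: [0.3, 1.7, -0.9]
grip_width: 25.6
```

```bash
python3 - <<'E'
from h import *
go(446,368.4,315,129)
E
```

```text
d tx -0.6 ty 88.3 tz 15.3 turn -11.3 | jaw az 117.7 pos [473.6 283.2 314.4] q6 -1.73 w 25.6 t 47.60 F [ 0.3  1.7 -0.9]
```

Request:
{"api": "send_rows", "payload": {"series": [{"tx": 0, "ty": 30, "tz": 3, "turn": -4}, {"tx": 0, "ty": 60, "tz": 7, "turn": -8}, {"tx": 0, "ty": 80, "tz": 10, "turn": -11.3}, {"tx": 0, "ty": 88, "tz": 11, "turn": -11.3}, {"tx": 0, "ty": 88, "tz": 11, "turn": -11.3}]}}

```text
clock: 48.1
position: [444.1, 366.3, 314.5]
eef_rot: [-0.529, 1.506, 0.529]
force: [-0.1, -0.9, -0.3]
grip_width: 25.4
```

Request:
{"api": "send_rows", "payload": {"series": [{"tx": 0, "ty": 0, "tz": 0, "turn": 0}]}}

```text
clock: 48.2
position: [444.8, 365.1, 314.6]
eef_rot: [-0.529, 1.506, 0.528]
force: [-0.4, 1.0, -0.5]
grip_width: 25.5
```

```bash
python3 - <<'E'
from h import *
go(446,368.4,315,129)
C=cam('wrist');print(proj(C,[446,368.4,140]))
save('w44',read_camera('wrist')[80:300,140:360],2.7)
save('s44',read_camera('scene')[50:220,300:430],3.5)
E
```

```text
d tx -0.4 ty 1.8 tz 3.0 turn -0.3 | jaw az 128.7 pos [444.8 365.1 314.6] q6 -1.76 w 25.5 t 48.20 F [-0.4  1.  -0.5]
[251.19435911 176.65658303]
```

View pics/w44.png

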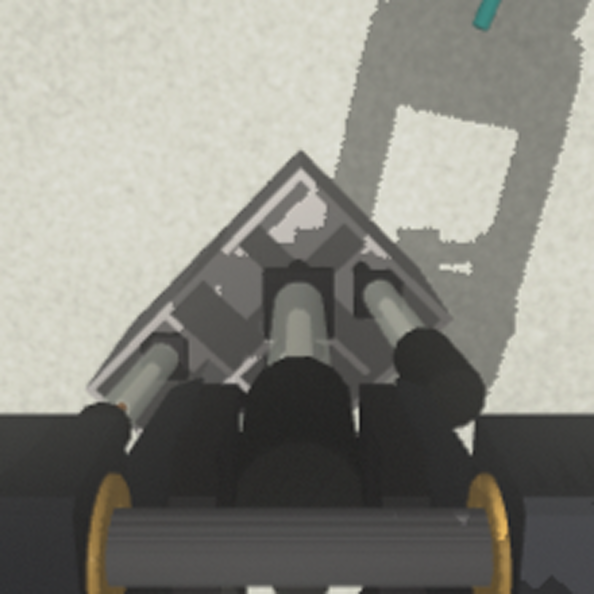

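View pics/s44.png

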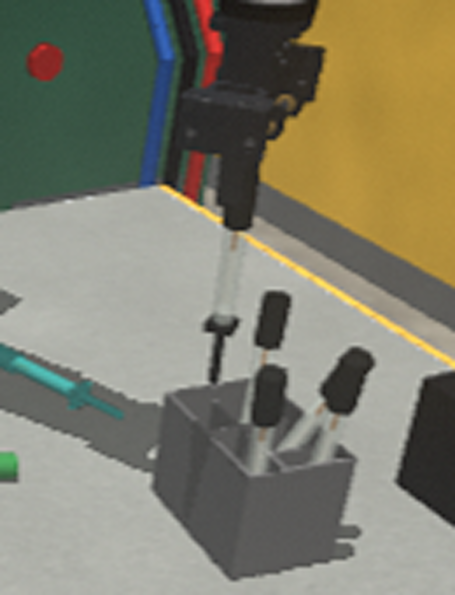

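While I was away, hydrometer 1 (middle far bay) was knocked. In the scene crop its bulb now rests against its neighbour's at (345,380). I'll place this last one first, then mend that. First a clearance check to the neighbour on the right.

```bash
python3 - <<'E'
from h import *
s,p,Rt=tool();C=cam('wrist')
for uv,z in (((140+455/2.7,80+393/2.7),204),((140+408/2.7,80+350/2.7),155)):
    w=ray(C,uv,z)[0];print(w.round(1),(Rt.T@(w-np.array([446,368,182]))).round(1))
E
```

```text
[438.2 433.4 204. ] [-22.   55.9  34.8]
[445.4 426.3 155. ] [27.  46.  35.9]
```

Clear. Descending.

Request:
{"api": "send_rows", "payload": {"series": [{"tx": 15, "ty": 1, "tz": 0, "turn": 0}, {"tx": 40, "ty": 1, "tz": 0, "turn": 0}, {"tx": 65, "ty": 1, "tz": 0, "turn": 0}, {"tx": 90, "ty": 1, "tz": 0, "turn": 0}, {"tx": 110, "ty": 1, "tz": 0, "turn": 0}]}}

```text
clock: 48.8
position: [443.3, 365.5, 202.1]
eef_rot: [-0.529, 1.508, 0.528]
force: [0.2, 0.3, -0.7]
grip_width: 25.4
```

Request:
{"api": "send_rows", "payload": {"series": [{"tx": 6, "ty": 0, "tz": 0, "turn": 0}, {"tx": 12, "ty": 0, "tz": 0, "turn": 0}, {"tx": 12, "ty": 0, "tz": 0, "turn": 0}]}}

```text
clock: 49.1
position: [444.0, 366.3, 192.5]
eef_rot: [-0.529, 1.506, 0.529]
force: [-1.5, 0.3, -0.4]
grip_width: 26.1
```

```bash
python3 - <<'E'
from h import *
go(446,368.4,182,129)
save('w45',read_camera('wrist')[80:300,140:360],2.7)
E
```

```text
d tx 10.5 ty 0.4 tz 2.9 turn -0.3 | jaw az 128.7 pos [444.  366.3 192.5] q6 -1.76 w 26.1 t 49.10 F [-1.5  0.3 -0.4]
```

View pics/w45.png

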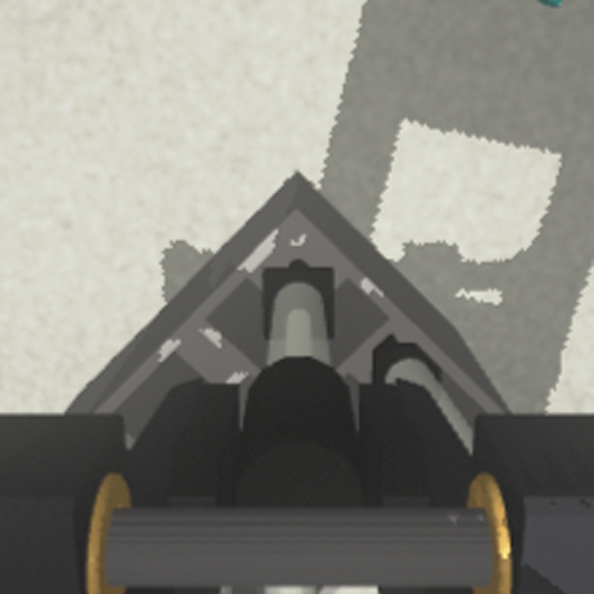

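Request:
{"api": "send_rows", "payload": {"series": [{"tx": 3, "ty": 0, "tz": 0, "turn": 0}, {"tx": 6, "ty": 0, "tz": 0, "turn": 0}, {"tx": 9, "ty": 0, "tz": 0, "turn": 0}, {"tx": 9, "ty": 0, "tz": 0, "turn": 0}]}}

```text
clock: 49.55
position: [445.6, 367.5, 186.3]
eef_rot: [-0.528, 1.5, 0.529]
force: [-0.1, -0.3, 8.2]
grip_width: 25.6
```

Request:
{"api": "send_rows", "payload": {"series": [{"tx": -3, "ty": 0, "tz": -4, "turn": 0}, {"tx": -3, "ty": 0, "tz": -9, "turn": 0}, {"tx": -3, "ty": 0, "tz": -14, "turn": 0}, {"tx": -3, "ty": 0, "tz": -17, "turn": 0}, {"tx": -3, "ty": 0, "tz": -17, "turn": 0}], "newtons": 4}}

```text
clock: 50.05
position: [430.1, 355.6, 186.6]
eef_rot: [-0.529, 1.506, 0.529]
force: [-0.8, 0.5, -1.3]
grip_width: 25.8
```

Request:
{"api": "send_rows", "payload": {"series": [{"tx": 0, "ty": 0, "tz": 0, "turn": 0}, {"tx": 0, "ty": 0, "tz": 0, "turn": 0}, {"tx": 0, "ty": 0, "tz": 0, "turn": 0}], "fingers": 38}}

```text
clock: 50.35
position: [430.8, 356.0, 186.9]
eef_rot: [-0.529, 1.505, 0.529]
force: [0.6, 0.2, 0.6]
grip_width: 38.3
```

Request:
{"api": "send_rows", "payload": {"series": [{"tx": -15, "ty": 0, "tz": 0, "turn": 0}, {"tx": -45, "ty": 0, "tz": 0, "turn": 0}, {"tx": -85, "ty": 0, "tz": 0, "turn": 0}, {"tx": -120, "ty": 0, "tz": 0, "turn": 0}, {"tx": -140, "ty": 0, "tz": 0, "turn": 0}]}}

```text
clock: 50.85
position: [431.6, 356.5, 331.9]
eef_rot: [-0.528, 1.5, 0.53]
force: [0.0, 0.4, 0.9]
grip_width: 38.2
```

```bash
python3 - <<'E'
from h import *
go(446,300,325,84)
save('s46',read_camera('scene')[50:220,300:430],3.5)
save('w46',read_camera('wrist'))
E
```

```text
d tx 6.8 ty -53.1 tz -24.2 turn 44.7 | jaw az 128.7 pos [431.6 356.5 331.9] q6 -1.77 w 38.2 t 50.85 F [0.  0.4 0.9]
```

View pics/s46.png

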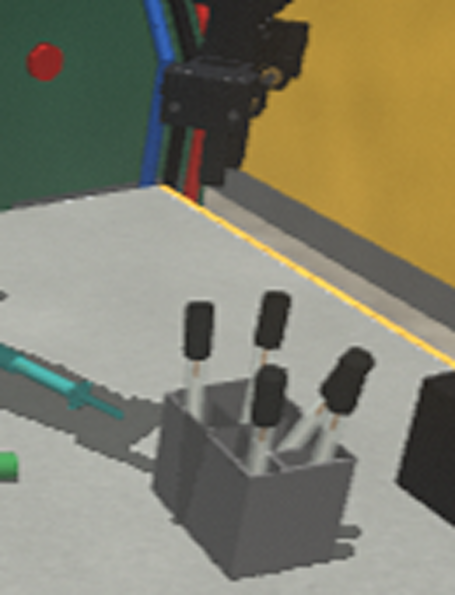

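View pics/w46.png

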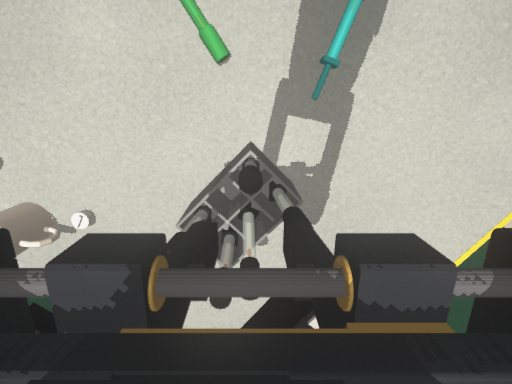

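Request:
{"api": "send_rows", "payload": {"series": [{"tx": 0, "ty": -40, "tz": -20, "turn": 0}, {"tx": 0, "ty": -80, "tz": -40, "turn": 0}, {"tx": 0, "ty": -120, "tz": -60, "turn": 0}, {"tx": 0, "ty": -150, "tz": -70, "turn": 0}, {"tx": 0, "ty": -150, "tz": -70, "turn": 0}], "fingers": 60}}

```text
clock: 51.45
position: [470.5, 191.9, 325.8]
eef_rot: [-0.526, 1.508, 0.525]
force: [-0.4, 0.4, 0.1]
grip_width: 60.1
```

```bash
python3 - <<'E'
from h import *
go(446,300,325,84)
save('s47',read_camera('scene')[110:210,320:420],7)
save('top47',read_camera('top')[150:240,100:220],6)
E
```

```text
d tx 0.6 ty 99.9 tz 48.1 turn 44.5 | jaw az 128.5 pos [470.5 191.9 325.8] q6 -2.09 w 60.1 t 51.45 F [-0.4  0.4  0.1]
```

View pics/s47.png

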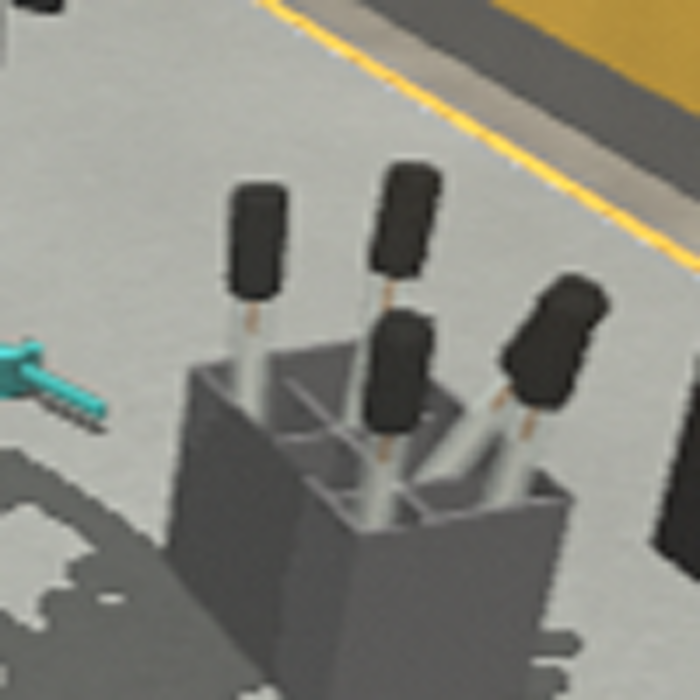

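View pics/top47.png

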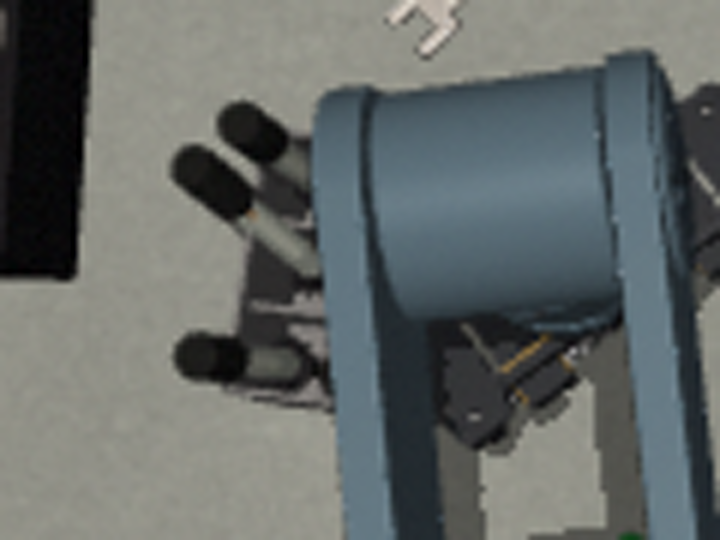

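```bash
cat >> h.py <<'E'
def tri(a,b,A='top',B='scene'):
    def r(n,uv):
        K,Rw,c=cam(n);d=Rw@np.linalg.inv(K)@np.array([*uv,1.]);return c,d/np.linalg.norm(d)
    c1,d1=r(A,a);c2,d2=r(B,b)
    M=np.c_[d1,-d2];t=np.linalg.lstsq(M,c2-c1,rcond=None)[0]
    p,q=c1+t[0]*d1,c2+t[1]*d2;return (p+q)/2,np.linalg.norm(p-q)
E
python3 - <<'E'
from h import *
f=lambda x,y:(100+x/6,150+y/6); g=lambda x,y:(320+x/7,110+y/7)
for n,a,b in (('1 top',(188,162),(583,293)),('1 bot',(238,203),(515,362)),('A top',(240,118),(560,325)),('A bot',(272,142),(535,395)),('B top',(195,358),(410,180)),('B bot',(232,358),(395,270))):
    p,e=tri(f(*a),g(*b));print(n,p.round(0),round(e,1))
E
```

```text
1 top [545. 446. 186.] 2.8
1 bot [530. 430. 148.] 5.7
A top [568. 417. 189.] 1.1
A bot [564. 412. 153.] 6.2
B top [439. 434. 194.] 3.5
B bot [444. 429. 152.] 7.7
```

Hydrometer 1 now leans about 23° diagonally in its bay, with its bulb near (537,438,168) by the two-view fix. I'll regrip it with the jaws along the lean, which is clear of the neighbour and squares it up, then reset it.

```bash
python3 - <<'E'
from h import *
go(533,437,330,40)
E
```

```text
d tx -4.1 ty 149.8 tz 200.7 turn 88.6 | jaw az 128.6 pos [469.7 194.7 326. ] q6 -2.09 w 59.9 t 51.55 F [-0.3  0.9 -0.9]
```

Request:
{"api": "send_rows", "payload": {"series": [{"tx": 0, "ty": 20, "tz": 20, "turn": 8.5}, {"tx": -5, "ty": 45, "tz": 50, "turn": 17}, {"tx": -5, "ty": 75, "tz": 85, "turn": 25.5}, {"tx": -5, "ty": 105, "tz": 120, "turn": 34}, {"tx": -5, "ty": 130, "tz": 150, "turn": 42.5}]}}

```text
clock: 52.05
position: [504.2, 394.2, 331.1]
eef_rot: [0.054, 1.571, -0.054]
force: [0.4, -0.1, 0.3]
grip_width: 59.9
```

```bash
python3 - <<'E'
from h import *
go(533,437,330,40)
E
```

```text
d tx 1.1 ty 44.7 tz 25.7 turn 46.0 | jaw az 86.0 pos [504.2 394.2 331.1] q6 -1.02 w 59.9 t 52.05 F [ 0.4 -0.1  0.3]
```

Request:
{"api": "send_rows", "payload": {"series": [{"tx": 0, "ty": 9, "tz": 5, "turn": 8.5}, {"tx": 0, "ty": 18, "tz": 10, "turn": 17}, {"tx": 0, "ty": 27, "tz": 15, "turn": 25.5}, {"tx": 0, "ty": 36, "tz": 20, "turn": 34}, {"tx": 0, "ty": 45, "tz": 26, "turn": 42.5}]}}

```text
clock: 52.55
position: [533.1, 435.7, 330.9]
eef_rot: [0.633, 1.478, -0.635]
force: [1.3, -0.5, 1.0]
grip_width: 60.3
```

Request:
{"api": "send_rows", "payload": {"series": [{"tx": 0, "ty": 0, "tz": 0, "turn": 3.5}, {"tx": 0, "ty": 0, "tz": 0, "turn": 3.5}]}}

```text
clock: 52.75
position: [533.2, 435.3, 330.7]
eef_rot: [0.676, 1.464, -0.678]
force: [-0.2, -0.6, -0.2]
grip_width: 60.2
```

```bash
python3 - <<'E'
from h import *
go(533,437,330,40)
C=cam('wrist')
for P in ((545,446,190),(530,430,148),(568,417,195)): print(proj(C,P).round(0))
save('w48',read_camera('wrist'))
E
```

```text
d tx 0.7 ty 1.0 tz -1.4 turn 0.3 | jaw az 40.3 pos [533.2 435.3 330.7] q6 -0.19 w 60.2 t 52.75 F [-0.2 -0.6 -0.2]
[266. 182.]
[246. 175.]
[264. 216.]
```

View pics/w48.png

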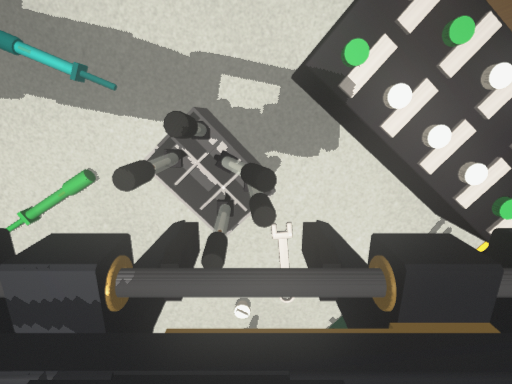

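```bash
python3 - <<'E'
from h import *
save('w48z',read_camera('wrist')[130:240,180:310],6)
E
```

```text
(no output)
```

View pics/w48z.png

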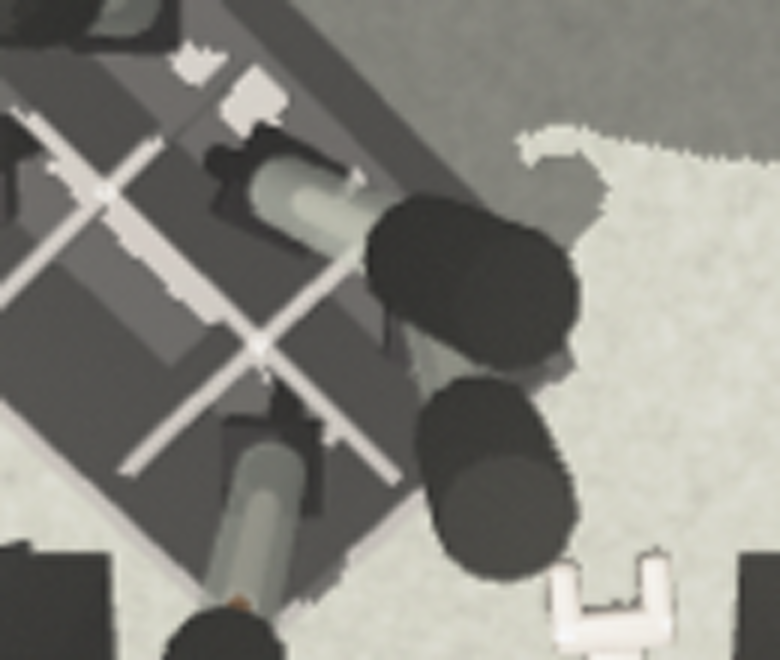

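```bash
python3 - <<'E'
from h import *
s,p,Rt=tool();C=cam('wrist')
f=lambda x,y:(180+(x+.5)/6-.5,130+(y+.5)/6-.5)
tip=ray(C,f(222,160),8)[0];print('tip',tip.round(1))
for z in (185,190,195,200):
    w=ray(C,f(520,290),z)[0];d=w-tip;L=np.linalg.norm(d);print(z,w.round(1),'L',L.round(1),'tilt',np.degrees(np.arccos(d[2]/L)).round(1),'az',np.degrees(np.arctan2(d[1],d[0])).round(1))
w=ray(C,f(420,240),150)[0];print(w.round(1))
w=ray(C,f(510,515),204)[0];print('A top',w.round(1))
c=np.array([498.3,388]);e=np.array([.9945,-.1045]);n=np.array([.1045,.9945]);print('tip local',(tip[:2]-c)@e,(tip[:2]-c)@n)
E
```

```text
tip [490.3 396.9   8. ]
185 [544.3 448.1 185. ] L 192.0 tilt 22.8 az 43.5
190 [543.3 448.8 190. ] L 196.5 tilt 22.2 az 44.4
195 [542.3 449.5 195. ] L 201.1 tilt 21.6 az 45.3
200 [541.3 450.2 200. ] L 205.7 tilt 21.0 az 46.3
[529.4 438.  150. ]
A top [565.5 419.8 204. ]
tip local -8.904100725110698 8.020759180687419
```

Hydrometer 1's tip is still in its own bay (local −9, +8). It leans 22° toward azimuth 45°. I'll go down over its bulb.

```bash
python3 - <<'E'
from h import *
go(534.5,441.5,172,45)
E
```

```text
d tx 159.2 ty 5.4 tz -4.5 turn -4.6 | jaw az 40.4 pos [533.4 434.6 331.2] q6 -0.19 w 59.8 t 52.85 F [-0.1 -0.2 -0.4]
```

Request:
{"api": "send_rows", "payload": {"series": [{"tx": 20, "ty": 5.5, "tz": -4.5, "turn": -4.6}, {"tx": 55, "ty": 5.5, "tz": -4.5, "turn": -4.6}, {"tx": 85, "ty": 5.5, "tz": -4.5, "turn": -4.6}, {"tx": 105, "ty": 5.5, "tz": -4.5, "turn": -4.6}, {"tx": 105, "ty": 5.5, "tz": -4.5, "turn": -4.6}], "fingers": 66}}

```text
clock: 53.35
position: [533.5, 439.8, 222.6]
eef_rot: [0.611, 1.487, -0.62]
force: [-0.2, -0.2, 0.2]
grip_width: 66.0
```

```bash
python3 - <<'E'
from h import *
go(534.5,441.5,172,45)
save('w49',read_camera('wrist')[80:300,140:360],2.7)
save('s49',read_camera('scene')[50:220,300:430],3.5)
E
```

```text
d tx 50.6 ty 2.3 tz -0.4 turn -0.1 | jaw az 44.9 pos [533.5 439.8 222.6] q6 -0.27 w 66.0 t 53.35 F [-0.2 -0.2  0.2]
```

View pics/w49.png

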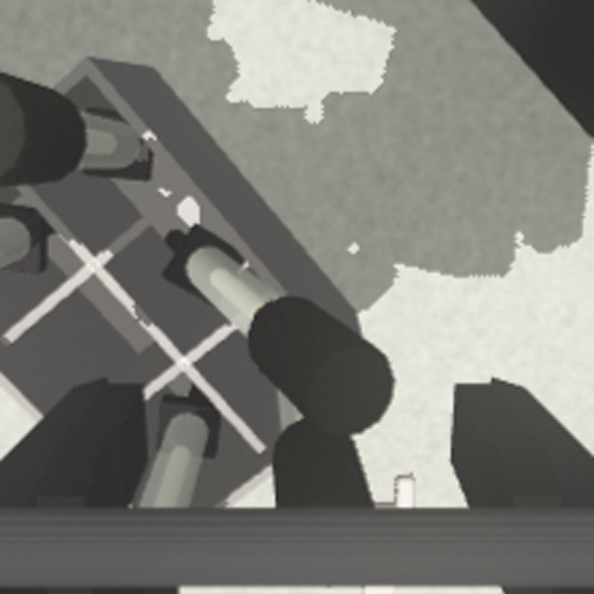

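View pics/s49.png

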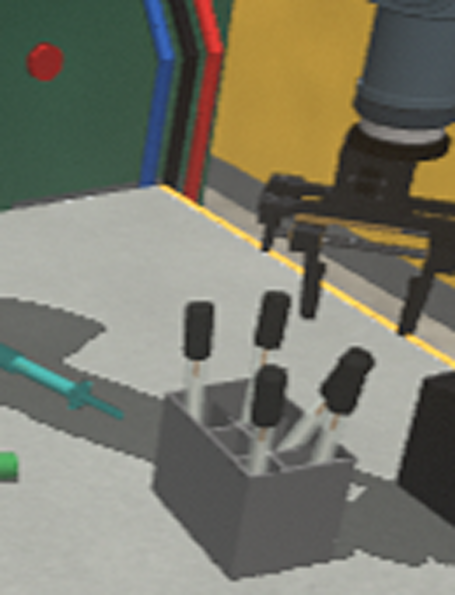

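```bash
python3 - <<'E'
from h import *
s,p,Rt=tool();C=cam('wrist')
for n,uv,z in (('1top',(350,388),193),('1bot',(280,330),152),('A bot-ish',(320,460),165)):
    w=ray(C,(140+uv[0]/2.7,80+uv[1]/2.7),z)[0];print(n,w.round(1),(Rt.T@(w-p)).round(1))
E
```

```text
1top [546.6 448.7 193. ] [34.3 13.4  2.3]
1bot [532.3 436.8 152. ] [75.3 -5.2  0.6]
A bot-ish [566.8 419.3 165. ] [62.3  6.9 37.3]
```

Well lined up: bulb mid at ty +4, tz +1.5, with the neighbour 37 mm to the side. Lower and close.

Request:
{"api": "send_rows", "payload": {"series": [{"tx": 15, "ty": 3, "tz": 1.5, "turn": 0}, {"tx": 30, "ty": 3, "tz": 1.5, "turn": 0}, {"tx": 45, "ty": 3, "tz": 1.5, "turn": 0}, {"tx": 50, "ty": 3, "tz": 1.5, "turn": 0}, {"tx": 50, "ty": 3, "tz": 1.5, "turn": 0}]}}

```text
clock: 53.95
position: [538.1, 441.1, 174.9]
eef_rot: [0.614, 1.483, -0.618]
force: [0.3, 0.5, 0.7]
grip_width: 66.2
```

Request:
{"api": "send_rows", "payload": {"series": [{"tx": 0, "ty": 0, "tz": 0, "turn": 0}, {"tx": 0, "ty": 0, "tz": 0, "turn": 0}, {"tx": 0, "ty": 0, "tz": 0, "turn": 0}, {"tx": 0, "ty": 0, "tz": 0, "turn": 0}, {"tx": 0, "ty": 0, "tz": 0, "turn": 0}], "fingers": 10, "newtons": 10}}

```text
clock: 54.45
position: [539.2, 441.8, 177.4]
eef_rot: [0.617, 1.481, -0.615]
force: [0.4, -0.5, 1.1]
grip_width: 32.4
```

Request:
{"api": "send_rows", "payload": {"series": [{"tx": 0, "ty": 0, "tz": 0, "turn": 0}, {"tx": 0, "ty": 0, "tz": 0, "turn": 0}, {"tx": 0, "ty": 0, "tz": 0, "turn": 0}]}}

```text
clock: 54.75
position: [539.2, 441.8, 177.3]
eef_rot: [0.617, 1.481, -0.615]
force: [0.5, -0.0, 2.5]
grip_width: 32.7
```

```bash
python3 - <<'E'
from h import *
go(534.5,441.5,172,45)
save('w50',read_camera('wrist')[80:300,140:360],2.7)
save('s50',read_camera('scene')[50:220,300:430],3.5)
E
```

```text
d tx 5.3 ty -3.6 tz -3.1 turn -0.2 | jaw az 44.8 pos [539.2 441.8 177.3] q6 -0.27 w 32.7 t 54.75 F [ 0.5 -0.   2.5]
```

View pics/w50.png

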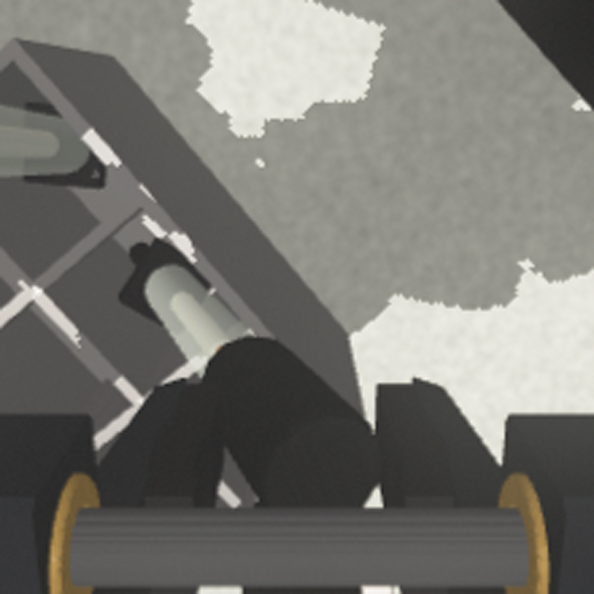

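View pics/s50.png

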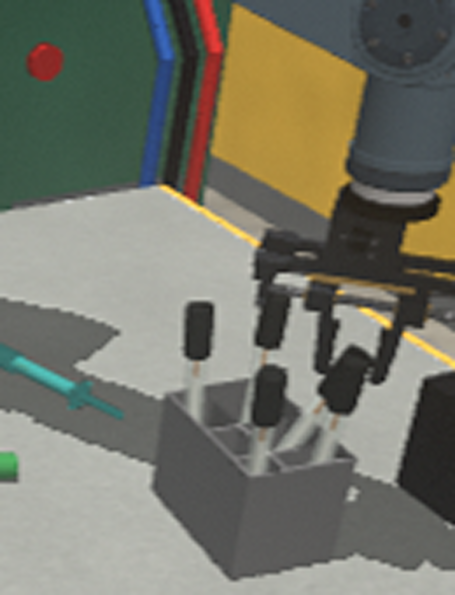

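The grip stopped at 32.7 mm: the tilted bulb is pinched at the pad edges. I'll draw it inward so that it rights itself in the jaws.

Request:
{"api": "send_rows", "payload": {"series": [{"tx": -1, "ty": -4, "tz": 0, "turn": 0}, {"tx": -3, "ty": -8, "tz": 0, "turn": 0}, {"tx": -4, "ty": -12, "tz": 0, "turn": 0}, {"tx": -5, "ty": -16, "tz": 0, "turn": 0}, {"tx": -6, "ty": -20, "tz": 0, "turn": 0}]}}

```text
clock: 55.35
position: [524.5, 427.2, 183.1]
eef_rot: [0.616, 1.482, -0.616]
force: [1.0, 1.4, 3.9]
grip_width: 30.2
```

```bash
python3 - <<'E'
from h import *
go(534.5,441.5,172,45)
save('w51',read_camera('wrist')[80:300,140:360],2.7)
E
```

```text
d tx 11.1 ty 17.2 tz -3.0 turn -0.2 | jaw az 44.8 pos [524.5 427.2 183.1] q6 -0.27 w 30.2 t 55.35 F [1.  1.4 3.9]
```

View pics/w51.png

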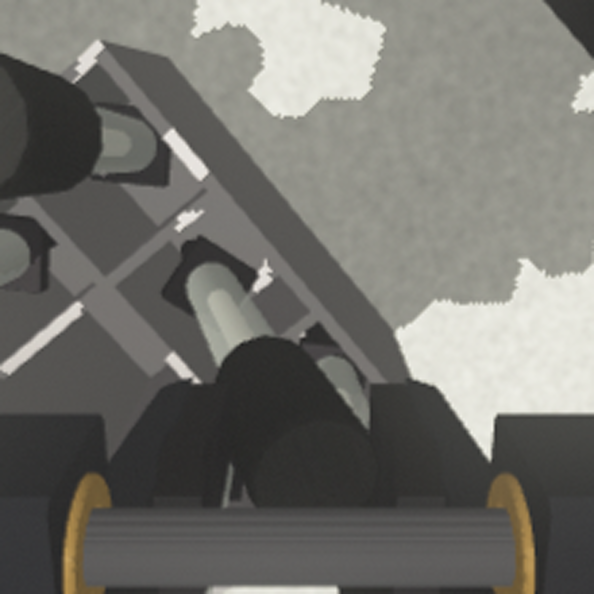

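It's straightening (30.2 mm). Continue.

Request:
{"api": "send_rows", "payload": {"series": [{"tx": -1, "ty": -4, "tz": 0, "turn": 0}, {"tx": -2, "ty": -8, "tz": 0, "turn": 0}, {"tx": -3, "ty": -12, "tz": 0, "turn": 0}, {"tx": -4, "ty": -16, "tz": 0, "turn": 0}, {"tx": -4, "ty": -20, "tz": 0, "turn": 0}]}}

```text
clock: 55.9
position: [510.1, 412.9, 186.4]
eef_rot: [0.615, 1.482, -0.617]
force: [0.2, -0.0, 0.8]
grip_width: 26.6
```

```bash
python3 - <<'E'
from h import *
go(501,413,185,45)
save('w52',read_camera('wrist')[80:300,140:360],2.7)
save('s52',read_camera('scene')[50:220,300:430],3.5)
E
```

```text
d tx 1.4 ty -6.4 tz -6.4 turn -0.2 | jaw az 44.8 pos [510.1 412.9 186.4] q6 -0.28 w 26.6 t 55.90 F [ 0.2 -0.   0.8]
```

View pics/w52.png

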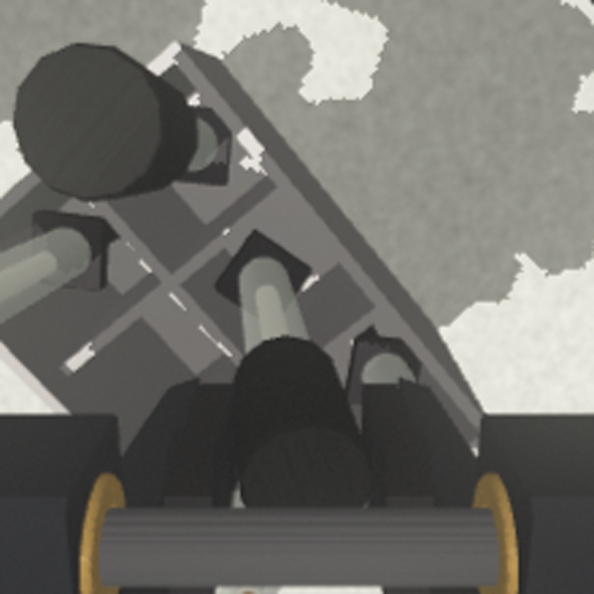

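View pics/s52.png

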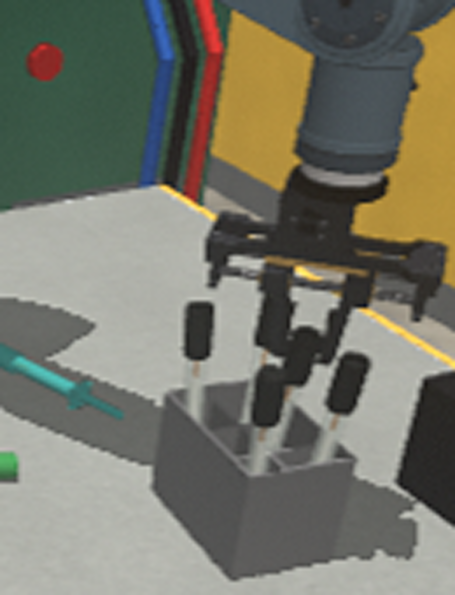

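Nearly upright in the jaws (26.6 mm). I'll lift 10 mm, shift it to the bay centre, and set it down.

Request:
{"api": "send_rows", "payload": {"series": [{"tx": -6, "ty": 0, "tz": 0, "turn": 0}, {"tx": -12, "ty": 0, "tz": 0, "turn": 0}, {"tx": -12, "ty": 2, "tz": -5, "turn": 0}, {"tx": -12, "ty": 2, "tz": -10, "turn": 0}, {"tx": -12, "ty": 2, "tz": -11, "turn": 0}]}}

```text
clock: 56.5
position: [503.6, 423.3, 198.7]
eef_rot: [0.615, 1.482, -0.616]
force: [-0.0, 1.1, -0.8]
grip_width: 26.7
```

```bash
python3 - <<'E'
from h import *
go(501,413,185,45)
im=read_camera('wrist');save('w53',im[80:300,140:360],2.7)
s,p,Rt=tool();C=cam('wrist')
save('s53',read_camera('scene')[50:220,300:430],3.5)
E
```

```text
d tx 13.7 ty -9.1 tz 5.4 turn -0.1 | jaw az 44.9 pos [503.6 423.3 198.7] q6 -0.26 w 26.7 t 56.50 F [-0.   1.1 -0.8]
```

View pics/w53.png

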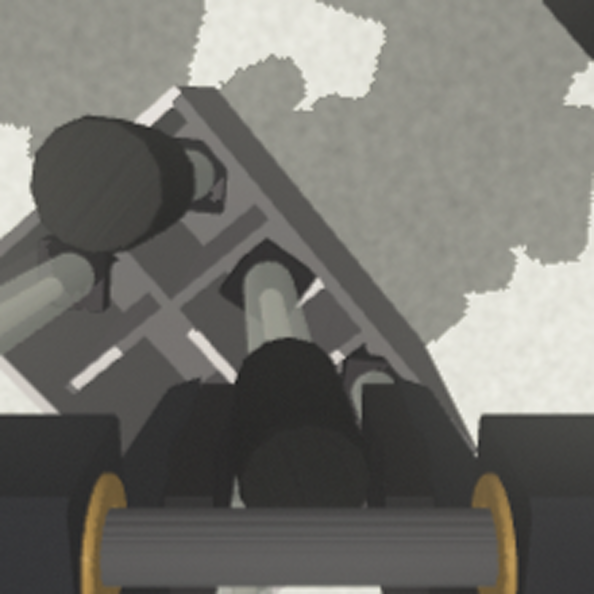

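View pics/s53.png

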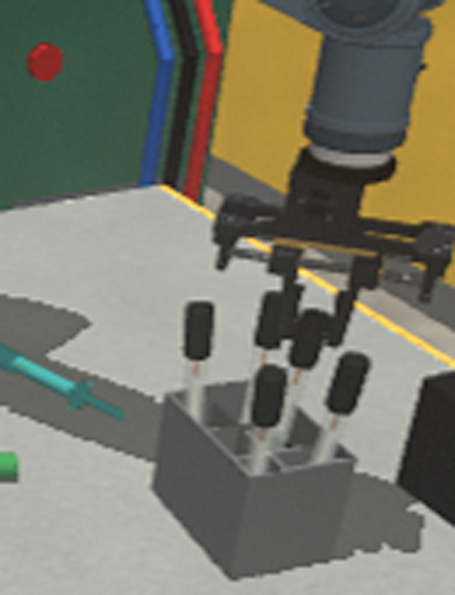

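Request:
{"api": "send_rows", "payload": {"series": [{"tx": 4, "ty": 0, "tz": 0, "turn": 0}, {"tx": 8, "ty": 0, "tz": 0, "turn": 0}, {"tx": 12, "ty": 0, "tz": 0, "turn": 0}, {"tx": 14, "ty": 0, "tz": 0, "turn": 0}, {"tx": 14, "ty": 0, "tz": 0, "turn": 0}]}}

```text
clock: 57.1
position: [505.0, 422.7, 186.0]
eef_rot: [0.617, 1.48, -0.615]
force: [-0.6, -0.7, 5.2]
grip_width: 26.5
```

Contact. Ease it to a small outward lean and release.

Request:
{"api": "send_rows", "payload": {"series": [{"tx": -1, "ty": -1, "tz": -3, "turn": 0}, {"tx": -1, "ty": -2, "tz": -7, "turn": 0}, {"tx": -1, "ty": -3, "tz": -11, "turn": 0}, {"tx": -1, "ty": -4, "tz": -14, "turn": 0}, {"tx": -1, "ty": -4, "tz": -14, "turn": 0}], "newtons": 5}}

```text
clock: 57.6
position: [491.0, 430.1, 185.8]
eef_rot: [0.616, 1.482, -0.616]
force: [-0.1, -0.4, 2.0]
grip_width: 25.9
```

Request:
{"api": "send_rows", "payload": {"series": [{"tx": 0, "ty": 0, "tz": 0, "turn": 0}, {"tx": 0, "ty": 0, "tz": 0, "turn": 0}, {"tx": 0, "ty": 0, "tz": 0, "turn": 0}], "fingers": 38}}

```text
clock: 57.9
position: [491.4, 429.6, 185.4]
eef_rot: [0.616, 1.482, -0.617]
force: [0.9, -0.3, 0.3]
grip_width: 37.9
```

```bash
python3 - <<'E'
from h import *
go(501,413,185,45)
im=read_camera('wrist');save('w54',im[80:300,140:360],2.7)
save('s54',read_camera('scene')[50:220,300:430],3.5)
E
```

```text
d tx 0.4 ty -4.9 tz 18.5 turn -0.2 | jaw az 44.8 pos [491.4 429.6 185.4] q6 -0.25 w 37.9 t 57.90 F [ 0.9 -0.3  0.3]
```

View pics/w54.png

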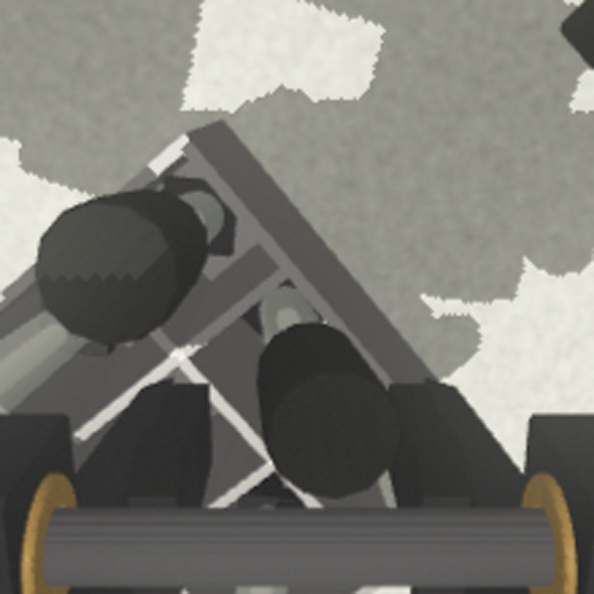

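View pics/s54.png

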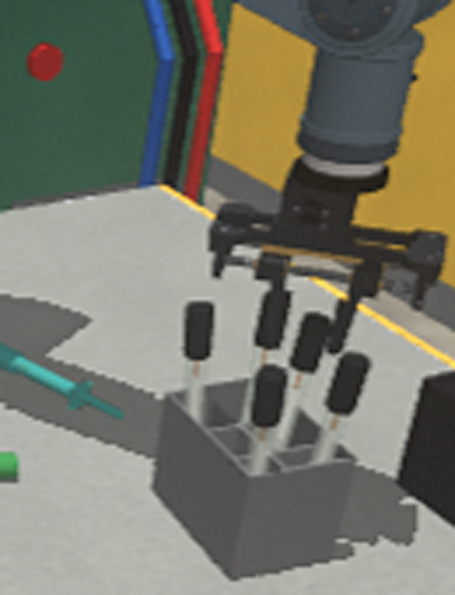

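Request:
{"api": "send_rows", "payload": {"series": [{"tx": -15, "ty": 0, "tz": 0, "turn": 0}, {"tx": -45, "ty": 0, "tz": 0, "turn": 0}, {"tx": -85, "ty": 0, "tz": 0, "turn": 0}, {"tx": -120, "ty": 0, "tz": 0, "turn": 0}, {"tx": -145, "ty": 0, "tz": 0, "turn": 0}]}}

```text
clock: 58.5
position: [492.1, 430.1, 335.6]
eef_rot: [0.619, 1.479, -0.613]
force: [0.5, 0.9, -0.2]
grip_width: 38.2
```

```bash
python3 - <<'E'
from h import *
im=read_camera('wrist');save('w55',im[80:300,140:400],2.7)
save('s55',read_camera('scene')[50:220,300:430],3.5)
go(420,250,330,45)
E
```

```text
d tx 6.0 ty -179.4 tz 76.5 turn -0.2 | jaw az 44.8 pos [493.2 430.7 337.5] q6 -0.25 w 38.1 t 58.60 F [ 0.7  0.7 -0.2]
```

View pics/w55.png

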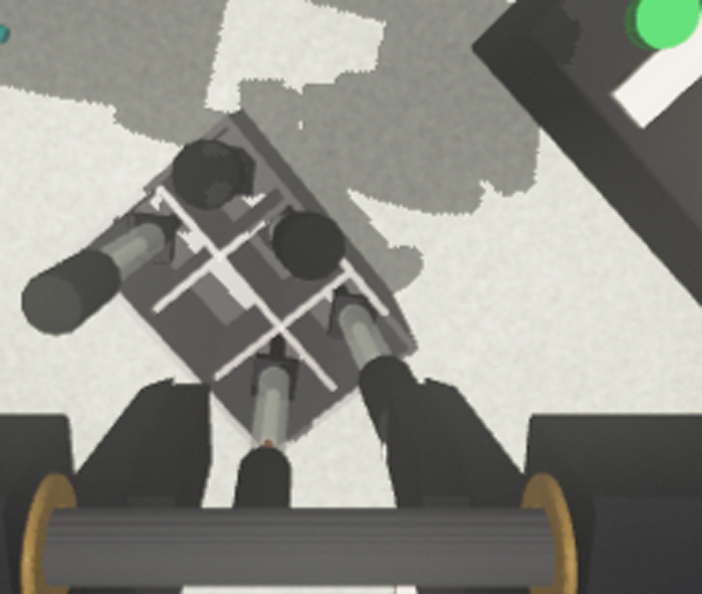

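View pics/s55.png

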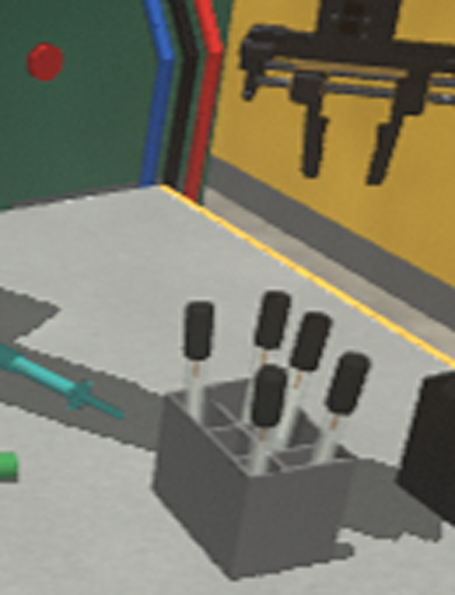

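All five stand, one per bay, with small outward leans. I'll move the arm clear and do a final check.

Request:
{"api": "send_rows", "payload": {"series": [{"tx": -5, "ty": -45, "tz": 20, "turn": 0}, {"tx": -5, "ty": -90, "tz": 38, "turn": 0}, {"tx": -5, "ty": -135, "tz": 57, "turn": 0}, {"tx": -5, "ty": -180, "tz": 76, "turn": 0}, {"tx": -5, "ty": -200, "tz": 110, "turn": 0}]}}

```text
clock: 59.1
position: [424.3, 209.4, 335.3]
eef_rot: [0.614, 1.483, -0.616]
force: [1.7, 0.1, 0.1]
grip_width: 38.0
```

Request:
{"api": "send_rows", "payload": {"series": [{"tx": 0, "ty": -45, "tz": 20, "turn": 0}, {"tx": 0, "ty": -80, "tz": 50, "turn": 0}, {"tx": 0, "ty": -100, "tz": 80, "turn": 0}, {"tx": 0, "ty": -110, "tz": 110, "turn": 0}, {"tx": 0, "ty": -110, "tz": 110, "turn": 0}]}}

```text
clock: 59.6
position: [427.4, 52.3, 335.4]
eef_rot: [0.619, 1.48, -0.62]
force: [-0.1, 0.7, 0.1]
grip_width: 37.6
```

Request:
{"api": "send_rows", "payload": {"series": [{"tx": 0, "ty": 0, "tz": 0, "turn": 0}, {"tx": 0, "ty": 0, "tz": 0, "turn": 0}, {"tx": 0, "ty": 0, "tz": 0, "turn": 0}, {"tx": 0, "ty": 0, "tz": 0, "turn": 0}, {"tx": 0, "ty": 0, "tz": 0, "turn": 0}]}}

```text
clock: 60.1
position: [426.7, 55.8, 335.9]
eef_rot: [0.615, 1.482, -0.615]
force: [0.3, -0.2, 0.2]
grip_width: 38.2
```

```bash
python3 - <<'E'
from h import *
save('s56',read_camera('scene'),1.5);save('top56',read_camera('top'),1.5)
save('s56z',read_camera('scene')[110:210,320:420],6)
print(tool()[1])
E
```

```text
[426.84282742  55.44276835 335.89664463]
```

View pics/s56.png

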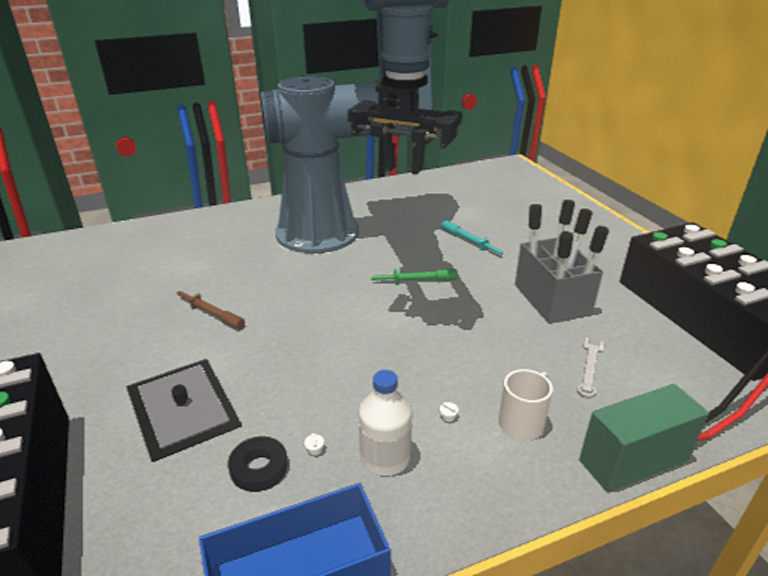

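View pics/top56.png

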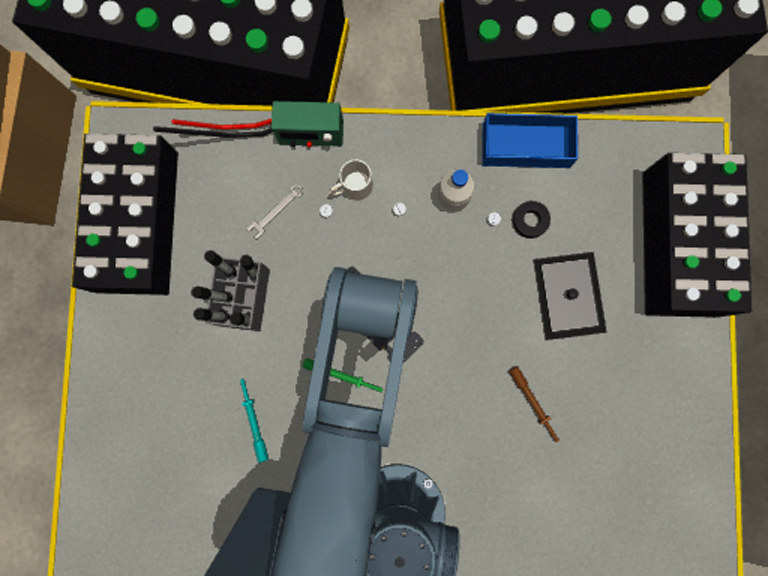

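The final views show the lid centred on the mat, knob up at (570,294), five bulbs standing in five separate bays, and the bystanders unmoved. Handing in.

```bash
python3 - <<'E'
from h import *
print(robot.close_job())
E
```

```text
the job is handed in; nothing more can be done
None
```

The job is done and handed in, at about 60 s of the 210 s allowed. The lid lies knob-up near the middle of the mat, and all five hydrometers stand in the box, one to a bay, nozzle down.

- **Method:** I gripped each hydrometer lightly by its bulb, swung it vertical with a short lift and shake, and lowered it until I felt the floor of the bay. Each was set with a small outward lean before I let go.
- **Mended on the way:** The hydrometer in the middle far bay was found leaning about 22°, probably from the knock the rules mention. I regripped it and set it upright again in the same bay.
- **Last checks:** The final top and scene pictures show the lid centred, five bulbs in five separate bays with small leans, and the plugs, bottle, spanner, mug, tape and coloured look-alikes where they began. The gripper is clear of everything.
- **Disagreements:** The top camera placed the box about 6–8 mm off from the wrist camera. I used the wrist value, which the scene view supported. I could not view the final close-up of the box because the picture limit was reached, so the last leans were judged from the wider views.

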